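# Load the pot shaker and start it

## Robot

A 7-joint arm with a two-finger parallel gripper is mounted at the origin on a cart in front of the work surface, level with it; the furniture and walls round the work are solid. World frame = base frame: x ahead of the robot, y to its left, z up, the work surface at z = 0. Lengths are in mm, angles in rad, forces in N, time in s.
With the tool pointing down it reaches from about 400 to 925 mm from the base axis. Payload 5.6 kg.
Tool frame: the origin (TCP) lies between the finger pads; the fingertips stand 11 mm ahead of it and the grasp point (between the pads) lies 8 mm behind it; z points along the fingers, y is the direction in which the jaws open and shut (so a half turn about z gives the same grasp; the last joint's range is limited). The gripper opens to 85 mm and grips with 20 to 120 N. Pads are 22 mm wide; open, the fingers measure 114 mm over their backs; the gripper's body (76 mm by 85 mm) begins 54 mm behind the grasp point. The pads swing forward as they close: fully open they stand 13 mm farther back than shut.
Start: joints at [-1.188, 0.468, -0.012, 1.603, 0.006, 1.071, -0.056], TCP at [268.521, 591.95, 242.29] pointing down, gripper open.
Joint ranges: [-2.53, 2.53], [-0.31, 2.02], [-1.57, 1.55], [0.28, 2.44], [-1.29, 4.43], [0.15, 1.84], [-2.92, 2.92]. Speed limits (rad/s): [2.57, 2.57, 3.14, 3.14, 3.14, 3.14, 3.14].

## Interface

Orientations are given as a unit quaternion [w, x, y, z].
In Python, from cell import sensors, vision, arm gives the robot as it stands. The module is installed in compiled form; this text tells all that it offers.
- The arm moves only by the shell command python3 -m inch 'ROWS' [FORCE]. ROWS is text: rows parted by semicolons, each of 5 numbers parted by spaces: the shift along the tool's x, y, z in cm, then the turn about the tool's z in rad, then the closure, from 0 (fully open) to 1 (shut). In form: x y z yaw gripper; .... A call has 1 to 8 rows; each row shifts and turns the pose as measured when the row begins, along the tool's axes as they then stand; what a row does not reach is not made up. A row lasts 1/8 s, in which the tool goes at most 62.5 mm and 10.7 degrees, less where a joint would pass 70% of its speed; a pose out of reach is approached as far as the arm can. A call with a gripper value outside its range is refused whole. The fingers move at their own pace and stop on an object; FORCE is the grip in N (left out, the last holds). Time passes only in rows, so rows that do not move let the fingers close. It gives the time, the measured TCP pose, the force and the opening at its end, in the units of the state.
- sensors.observe(): the state, without advancing time (a new reading comes with each control period).
- vision.camera(name): name is "side" or "top" or "wrist"; returns a dict with "image" (480x640x3 uint8, red, green, blue), "intrinsics" (3x3 intrinsics, pixels), "R" (3x3) and "t" (3): a world point X has camera coordinates R X + t. Camera axes: x right, y down, z forward; pixel columns grow to the right and rows downward; lengths in mm; the calibration is good to about 2 mm. A picture is of the moment at which its call begins. There is no depth.
- arm.sign_off(): hands the job in, once; it reports no verdict.
The state is a dict: "clock": time; "q": joint angles; "qvel": joint speeds; "joint_efforts": joint torques, N m; "position": TCP position; "tool_rot": TCP orientation; "ft_force": force on the tool from outside, world axes, zero at the start; "wrist_torque": the same for the moment, N m; "gripper_width": finger opening in mm.
Only numpy, scipy, OpenCV 4.12 (cv2) and the standard library are available. Lean on these libraries where they do the work, as an engineer would, in place of code of your own. Each camera call takes 0.05 s, during which the arm holds its last target.

## Task

Load the bench shaker with the pots of dry filler that stand on the table: lower every pot upright into a holder of its own size until it just rests there, without pressing or dropping it in, because a wedged pot cannot be got out again. Then slide the hold-down disc over the central shaft, flat down on the shoulder; then slide the guard fully open, press the start button right down, and slide the guard back over the button, leaving the other things on the table where they are.

Things in the scene. Friction and masses are not known exactly. Their poses are not given: they have to be found in the camera images.
- shaker: bench shaker, fixed: white housing 226 x 236 mm, 52 mm high, with a round metal platform (top at 62 mm) on it. Origin on the table below the platform's middle. Its -x side, towards the robot, carries the control ledge (out to x = -198 mm, 43 mm high). Two large and two small pot holders alternate round a central shaft, their middles 66 mm from it. Yaw varies.
- large_holder_0 (a point): middle of the mouth of a holder for a large pot, 52 mm across, 108 mm above the table: a rubber liner 38 mm deep, with the pot's taper and a 5.5 mm lip. A pot that just rests has its middle at this point and its foot hanging free. Its weight does not move the liner; a push of over 8 N (or a hard drop) drives pot and liner down by up to 8 mm, and they stay down, wedged.
- large_holder_1 (a point): middle of the mouth of a holder for a large pot, 52 mm across, 108 mm above the table: a rubber liner 38 mm deep, with the pot's taper and a 5.5 mm lip. A pot that just rests has its middle at this point and its foot hanging free. Its weight does not move the liner; a push of over 8 N (or a hard drop) drives pot and liner down by up to 8 mm, and they stay down, wedged.
- small_holder_0 (a point): middle of the mouth of a holder for a small pot, 40 mm across, 108 mm above the table: a rubber liner 38 mm deep, with the pot's taper and a 5.5 mm lip. A pot that just rests has its middle at this point and its foot hanging free. Its weight does not move the liner; a push of over 8 N (or a hard drop) drives pot and liner down by up to 8 mm, and they stay down, wedged.
- small_holder_1 (a point): middle of the mouth of a holder for a small pot, 40 mm across, 108 mm above the table: a rubber liner 38 mm deep, with the pot's taper and a 5.5 mm lip. A pot that just rests has its middle at this point and its foot hanging free. Its weight does not move the liner; a push of over 8 N (or a hard drop) drives pot and liner down by up to 8 mm, and they stay down, wedged.
- shaft_shoulder (a point): centre of the shoulder of the upright shaft in the middle of the shaker, 146 mm above the table. Below it the shaft is 22 mm thick; above it a pin 14 mm thick goes up another 36 mm and has a rounded end. The hold-down disc rests on this shoulder.
- large_pot_0_mid (a point): Large lidded pot, 68 mm high; this point is its middle, on its axis, 34 mm above its underside. White body 50 mm high with a 7 degree taper (43.6 mm across at the underside, 55.9 at the top), then a straight grey cap 58.9 mm across and 18 mm high, the place to grip (16 to 34 mm above this point). Upright on the table at the start; 140 g (varies by 40 %), heavy at the foot. May be absent.
- large_pot_1_mid (a point): Large lidded pot, 68 mm high; this point is its middle, on its axis, 34 mm above its underside. White body 50 mm high with a 7 degree taper (43.6 mm across at the underside, 55.9 at the top), then a straight grey cap 58.9 mm across and 18 mm high, the place to grip (16 to 34 mm above this point). Upright on the table at the start; 140 g (varies by 40 %), heavy at the foot. May be absent.
- small_pot_0_mid (a point): Small lidded pot, 68 mm high; this point is its middle, on its axis, 34 mm above its underside. White body 50 mm high with a 7 degree taper (31.7 mm across at the underside, 43.9 at the top), then a straight grey cap 46.9 mm across and 18 mm high, the place to grip (16 to 34 mm above this point). Upright on the table at the start; 80 g (varies by 40 %), heavy at the foot. May be absent.
- small_pot_1_mid (a point): Small lidded pot, 68 mm high; this point is its middle, on its axis, 34 mm above its underside. White body 50 mm high with a 7 degree taper (31.7 mm across at the underside, 43.9 at the top), then a straight grey cap 46.9 mm across and 18 mm high, the place to grip (16 to 34 mm above this point). Upright on the table at the start; 80 g (varies by 40 %), heavy at the foot. May be absent.
- hub_mid (a point): loose hold-down disc: metal plate 150 mm across, 4 mm thick, with an upright hub 37 mm across whose top is 37.5 mm above the plate's underside (the place to grip), and an 18 mm bore right through. This point is on the axis, 20 mm above the underside. Lies on the table, hub up, at the start; 220 g. On the shaft, its underside on the shoulder, it clears the pot caps by 4 mm.
- guard (a joint): slide of the steel guard plate on the control ledge, in m: 0 covers the start button, 0.060 is fully open. It slides along the shaker's +y to open, stays where it is left and needs about 1.2 N. May start up to 5 mm open, which still blocks the button.
- guard_grip (a point): point on the guard's grip tab, 9 mm below its top. The tab is an upright black block 11 mm thick along the slide (shaker y), 26 mm wide across it, standing 23 mm above the guard plate, in its middle; closed, it is over the button. The plate is 48 mm along the slide, its upper face 54 mm above the table. Low rails, tops 55 mm above the table and 52 mm apart, run along both sides.
- start_button (a joint): travel of the start button in m: 0 up, 0.005 fully pressed; needs 2 to 5 N and springs back when let go.
- button_top (a point): centre of the top of the round start button, 28 mm across, 7 mm above the ledge and 50 mm above the table when up, between the rails (52 mm apart); pressed straight down. The guard covers it when closed.
- petri_dish: bystander: petri dish with lid, 60 mm across, 13 mm high, origin at its underside.
- eraser: bystander: eraser, 23 x 52 x 13 mm, origin at its underside.
- book_weight: bystander: small round metal weight with a knob, 47 mm across, 41 mm high, origin at its underside.

How it is judged:
By the outcome, as a careful person would: the job done as asked, in the order asked, and still so for the second after the job is handed in, with the robot touching nothing.
Of large_pot_0, large_pot_1, small_pot_0, small_pot_1 only 3 to 4 are there at a start; the rules pass over those that are not, and their reading is None.
At some moment in a run one of large_pot_0, large_pot_1, small_pot_0, small_pot_1, hold_down may be knocked a few centimetres aside while the robot is not near it.
It also fails if it takes over 210 s, if anything falls off the work surface, if the arm or the gripper's body presses on something with over 40 N, if the wrist force passes 120 N, or if a joint passes its speed limit or range.

## Working session

There is one attempt and no reset: what is moved stays moved. The work goes in short steps, Python scripts to look and compute and a shell command to move; the robot and the scene stay as the last step left them, time stands still between calls to the robot, and variables do not carry over. Pictures are saved under pics/ and viewed, and the job is handed in when it is done.

```bash
mkdir -p pics; cat > h.py <<'E'
import numpy as np, cv2
from cell import sensors, vision, arm
def cam(name,fn=None):
    c=vision.camera(name)
    if fn: cv2.imwrite('pics/'+fn,c['image'][:,:,::-1])
    c['K']=np.array(c['intrinsics']);c['R']=np.array(c['R']);c['t']=np.array(c['t'])
    return c
def ray(c,u,v):
    d=c['R'].T@np.linalg.inv(c['K'])@np.array([u,v,1.]); o=-c['R'].T@c['t']; return o,d
def atz(c,u,v,z):
    o,d=ray(c,u,v); return o+d*(z-o[2])/d[2]
def proj(c,X):
    p=c['K']@(c['R']@np.array(X,float)+c['t']); return p[:2]/p[2]
def crop(img,x0,y0,x1,y1,s,fn):
    cv2.imwrite('pics/'+fn,cv2.resize(img[y0:y1,x0:x1,::-1],None,fx=s,fy=s,interpolation=cv2.INTER_CUBIC))
E
python3 - <<'E'
from h import *
s=sensors.observe()
for k in s: print(k,np.round(s[k],3))
for n in ['side','top','wrist']:
    c=cam(n,n+'0.png'); print(n,np.round(-c['R'].T@c['t']),np.round(c['K'][0]),np.round(c['R'],2).tolist())
E
```

```text
clock 0.0
q [-1.188  0.468 -0.012  1.604  0.006  1.071 -0.056]
qvel [ 0.    -0.002 -0.001  0.001 -0.001  0.     0.   ]
joint_efforts [ 0.0000e+00 -5.3239e+01  2.2000e-02 -2.5130e+01  1.1000e-02  8.0000e-03
  0.0000e+00]
position [268.271 591.429 241.305]
tool_rot [-0.     0.211  0.977 -0.001]
ft_force [-0.566 -0.534  0.469]
wrist_torque [-0.002 -0.05  -0.026]
gripper_width 85.545
side [ -208. -1122.   917.] [570.   0. 319.] [[0.83, -0.56, -0.01], [-0.29, -0.42, -0.86], [0.47, 0.71, -0.51]]
top [ 420.  -42. 1558.] [608.   0. 332.] [[-0.03, -1.0, 0.0], [-1.0, 0.03, -0.07], [0.07, -0.0, -1.0]]
wrist [203. 620. 373.] [411.   0. 321.] [[0.41, 0.91, -0.0], [0.87, -0.4, 0.28], [0.26, -0.12, -0.96]]
```

View pics/top0.png

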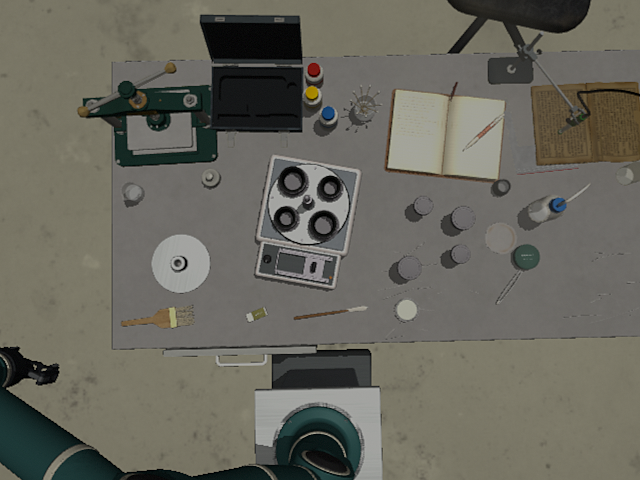

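View pics/side0.png

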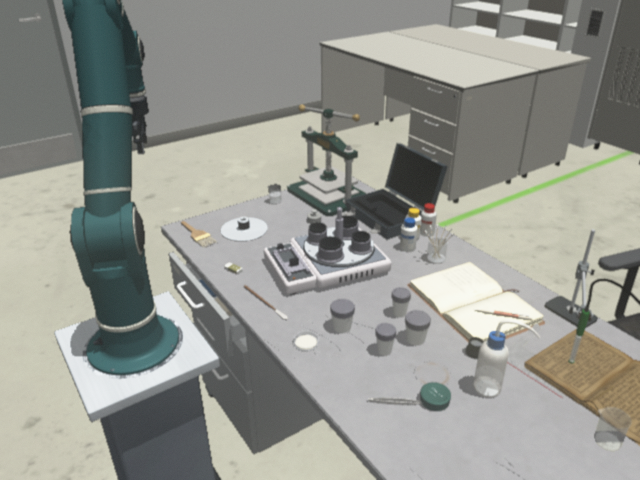

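View pics/wrist0.png

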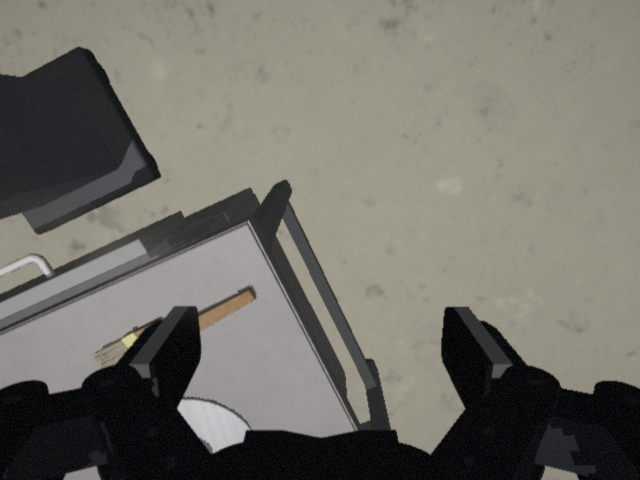

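```bash
python3 - <<'E'
from h import *
c=cam('top')
crop(c['image'],230,145,380,300,5,'t1.png')
crop(c['image'],380,180,530,330,5,'t2.png')
crop(c['image'],130,150,280,330,4,'t3.png')
E
```

```text
(no output)
```

View pics/t1.png

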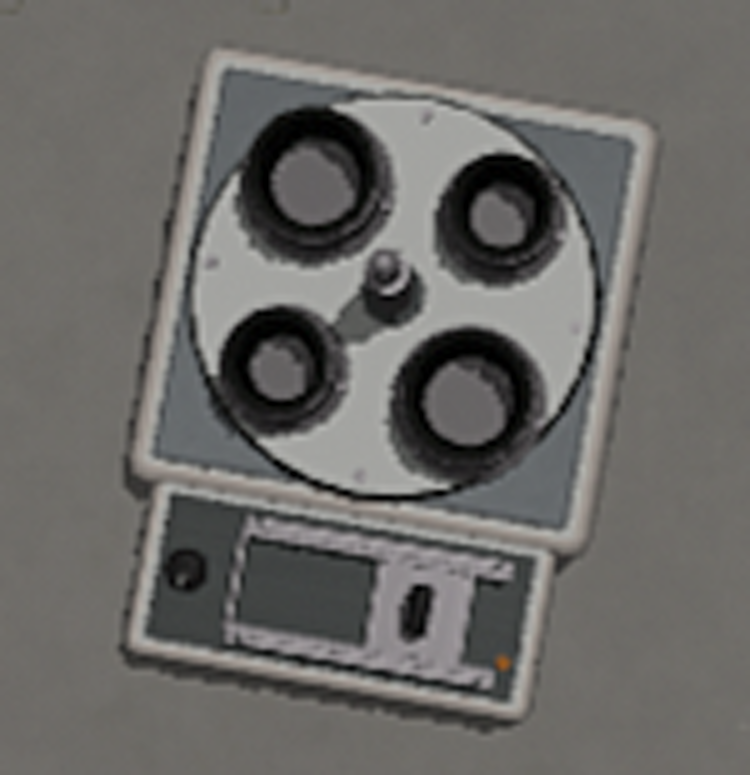

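View pics/t2.png

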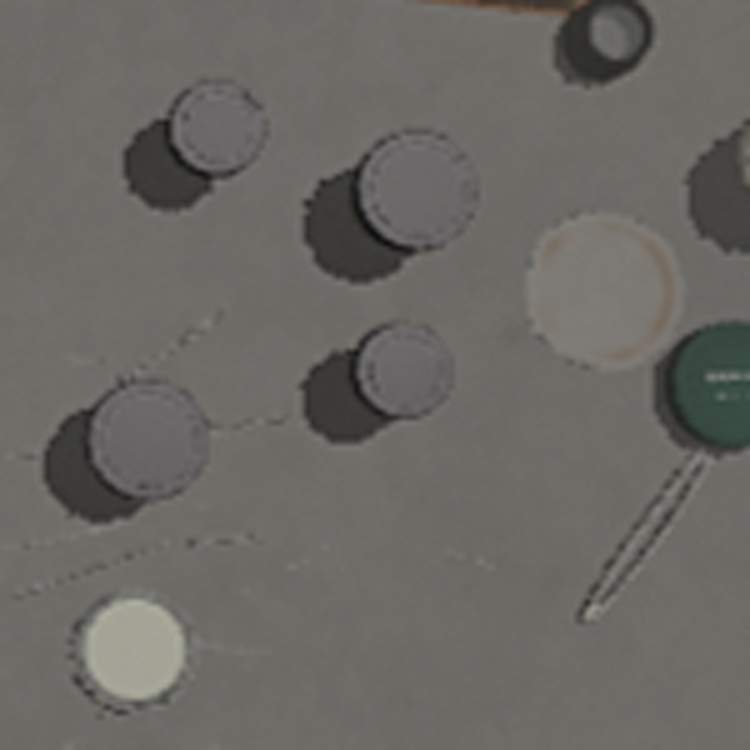

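View pics/t3.png

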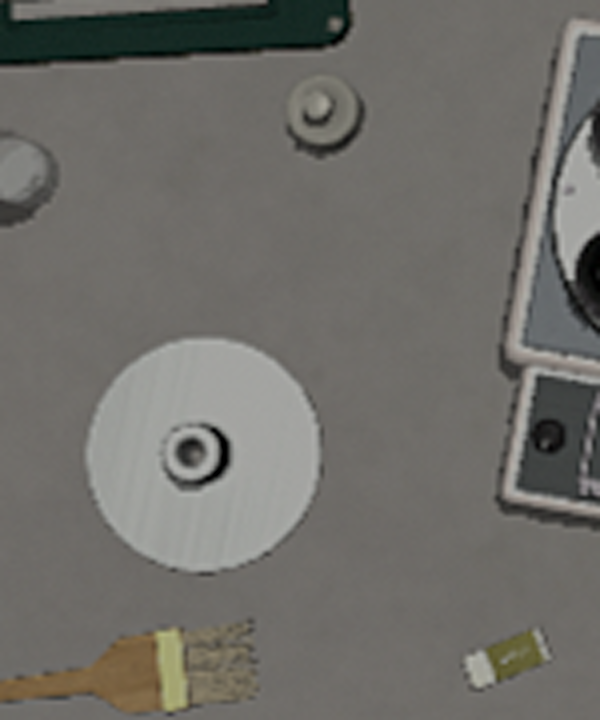

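```bash
python3 - <<'E'
from h import *
c=cam('top')
for n,u,v,z in [('sA',218,129,68),('lA',418,190,68),('sB',405,370,68),('lB',149,439,68)]:
    print(n,np.round(atz(c,380+u/5,180+v/5,z),1))
H={}
for n,u,v,z in [('L_far',314,177,108),('S_far',504,206,108),('S_near',281,359,108),('L_near',468,391,108),('shaft',388,266,182),('guardtop',417,613,77)]:
    H[n]=atz(c,230+u/5,145+v/5,z); print(n,np.round(H[n],1))
cen=(H['L_far']+H['S_far']+H['S_near']+H['L_near'])/4; print(cen)
for n in list(H)[:4]:
    d=H[n]-cen; print(n,np.hypot(d[0],d[1]),np.degrees(np.arctan2(d[1],d[0])))
for n,u,v,z in [('hub',193,453,37.5),('plate',204,454,4)]:
    print(n,np.round(atz(c,130+u/4,150+v/4,z),1))
E
```

```text
sA [ 600.2 -276.2   68. ]
lA [ 567.5 -373.7   68. ]
sB [ 479.  -363.7   68. ]
lB [ 448.3 -237.    68. ]
L_far [664.7  42.6 108. ]
S_far [648.3 -48.4 108. ]
S_near [577.1  60.3 108. ]
L_near [559.4 -28.9 108. ]
shaft [610.4   5.5 182. ]
guardtop [454.6  -1.2  77. ]
[612.37194782   6.39236006 108.        ]
L_far 63.619345414413544 34.721723916067035
S_far 65.54114100589541 -56.73648805466698
S_near 64.41763077050143 123.2292088676032
L_near 63.63923796115001 -146.29041566649917
hub [474.9 337.1  37.5]
plate [475.3 338.5   4. ]
```

```bash
cat >> h.py <<'E'
from scipy.spatial.transform import Rotation as Ro
def tool():
    s=sensors.observe(); q=s['tool_rot']; return np.array(s['position']),Ro.from_quat([q[1],q[2],q[3],q[0]]).as_matrix(),s
def go(tgt,jaw=None):
    """tgt TCP world mm; jaw deg world dir. prints tool-frame shift AFTER the yaw turn"""
    p,R,s=tool()
    cur=np.degrees(np.arctan2(R[1,1],R[0,1])); print('jaw now %.1f'%cur,'q7 %.2f'%s['q'][6],'w %.1f'%s['gripper_width'],'z-axis',np.round(R[:,2],3),'F',np.round(s['ft_force'],1),'t %.1f'%s['clock'])
    yaw=0
    if jaw is not None:
        d=(jaw-cur+90)%180-90   # world ccw
        yaw=-np.radians(d); print('yaw(tool) %.3f (alt %.3f)'%(yaw,yaw-np.sign(yaw)*np.pi))
    R2=R@Ro.from_euler('z',yaw).as_matrix()
    d=R2.T@(np.array(tgt)-p)/10; print('pos',np.round(p,1),'shift cm after yaw',np.round(d,2),'len',round(np.linalg.norm(d),1)); return d
E
python3 - <<'E'
from h import *
p,R,s=tool(); print(np.round(R,2)); c=cam('wrist'); print(R.T@(-c['R'].T@c['t']-p), np.round(R.T@c['R'].T,2))
go([480,-270,300],90)
E
```

```text
[[-0.91  0.41 -0.  ]
 [ 0.41  0.91 -0.  ]
 [-0.   -0.   -1.  ]]
[  71.10470969   -0.89250594 -131.18815113] [[-0.   -0.96 -0.28]
 [ 1.   -0.   -0.  ]
 [ 0.   -0.28  0.96]]
jaw now 65.6 q7 -0.06 w 85.2 z-axis [-0.    -0.001 -1.   ] F [-0.3  0.5  1.5] t 0.3
yaw(tool) -0.426 (alt 2.716)
pos [268.4 591.8 241.9] shift cm after yaw [-21.15 -86.18  -5.76] len 88.9
```

```bash
python3 -m inch '0 0 -3 -0.142 0;0 0 -3 -0.142 0;0 0 0 -0.142 0;-1.5 -6 0 0 0;-1.5 -6 0 0 0;-1.5 -6 0 0 0;-1.5 -6 0 0 0;-1.5 -6 0 0 0'; python3 -m inch '-1.5 -6 0 0 0;-1.5 -6 0 0 0;-1.5 -6 0 0 0;-1.5 -6 0 0 0;-1.5 -6 0 0 0;-1.5 -6 0 0 0;-1.5 -6 0 0 0;-1.5 -6 0 0 0'
python3 -c "
from h import *
go([480,-270,300],90)"
```

```text
clock: 1.3
position: [347.4, 291.5, 302.1]
tool_rot: [-0.0, -0.011, 1.0, -0.0]
ft_force: [1.6, 0.6, 0.1]
gripper_width: 85.3
clock: 2.3
position: [477.8, -191.0, 304.9]
tool_rot: [0.005, -0.012, 1.0, 0.002]
ft_force: [2.2, 0.6, 0.0]
gripper_width: 85.4
jaw now 91.4 q7 2.03 w 85.4 z-axis [ 0.009  0.004 -1.   ] F [2.2 0.6 0. ] t 2.3
yaw(tool) 0.024 (alt -3.118)
pos [ 477.8 -191.   304.9] shift cm after yaw [-0.22 -7.9   0.46] len 7.9
```

```bash
python3 -m inch '0 -4 0 0 0;-1.5 -4 0 0 0;0 0 0 0 0'; python3 - <<'E'
from h import *
go([480,-270,300],90)
c=cam('wrist','w1.png')
for n,x in dict(sA=(600,-276,68),lA=(567.5,-374,68),sB=(479,-364,68),lB=(448,-237,68)).items(): print(n,proj(c,x).round(1))
E
```

```text
clock: 2.68
position: [494.3, -278.4, 305.0]
tool_rot: [0.005, -0.008, 1.0, 0.0]
ft_force: [0.4, 0.8, 0.6]
gripper_width: 85.3
jaw now 91.0 q7 2.22 w 85.3 z-axis [ 0.01   0.001 -1.   ] F [0.4 0.8 0.6] t 2.7
yaw(tool) 0.017 (alt -3.125)
pos [ 494.3 -278.4  305. ] shift cm after yaw [1.43 0.84 0.48] len 1.7
sA [322.7 302. ]
lA [221.1 269.6]
sB [226.9 177.6]
lB [370.3 144.6]
```

View pics/w1.png

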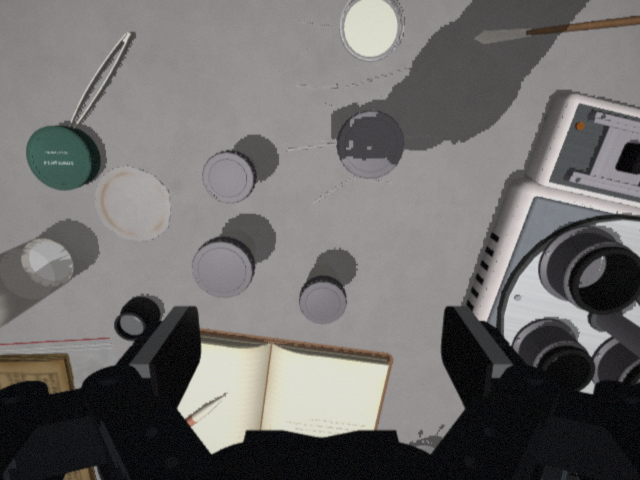

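```bash
python3 -m inch '-1 6 -1 0 0;-1 6 -1 0 0;-1 6 -1 0 0;-1 6 -1 0 0;-1 6 -1 0 0;0 0 0 0 0;0 0 0 0 0;0 0 0 0 0'; python3 - <<'E'
from h import *
go([560,6,350],90)
c=cam('wrist','w2.png')
for n,x in dict(sh=(611,6,182),Lf=(664.7,42.6,108)).items(): print(n,proj(c,x).round(1))
E
```

```text
clock: 3.72
position: [532.5, 35.2, 356.7]
tool_rot: [0.004, -0.014, 1.0, 0.004]
ft_force: [0.2, 0.6, -0.7]
gripper_width: 85.4
jaw now 91.7 q7 1.55 w 85.4 z-axis [ 0.008  0.008 -1.   ] F [ 0.2  0.6 -0.7] t 3.7
yaw(tool) 0.029 (alt -3.113)
pos [532.5  35.2 356.7] shift cm after yaw [-2.75 -2.93  0.67] len 4.1
sh [282.4 304.9]
Lf [323.9 321. ]
```

View pics/w2.png

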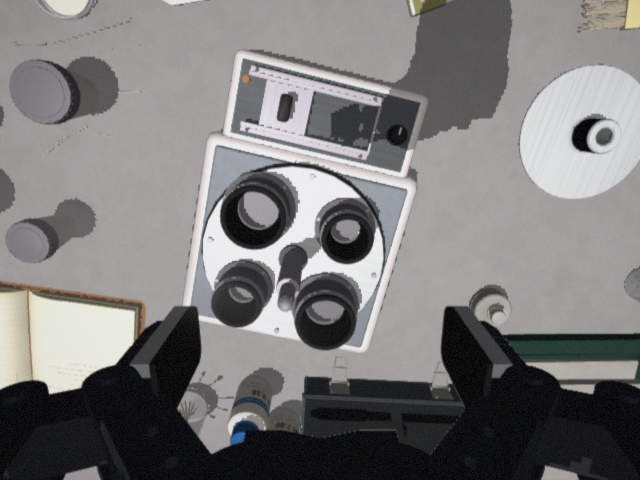

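```bash
python3 - <<'E'
from h import *
c=cam('wrist'); np.savez('w2.npz',**{k:c[k] for k in('image','K','R','t')})
crop(c['image'],195,155,400,360,3.6,'w2a.png')
crop(c['image'],215,40,435,180,3.6,'w2b.png')
E
```

```text
(no output)
```

View pics/w2a.png

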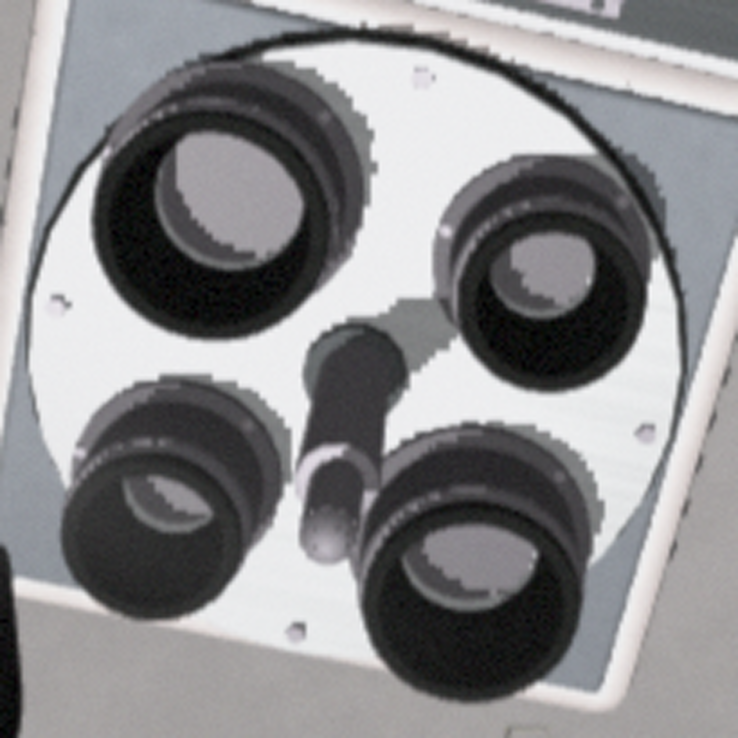

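View pics/w2b.png

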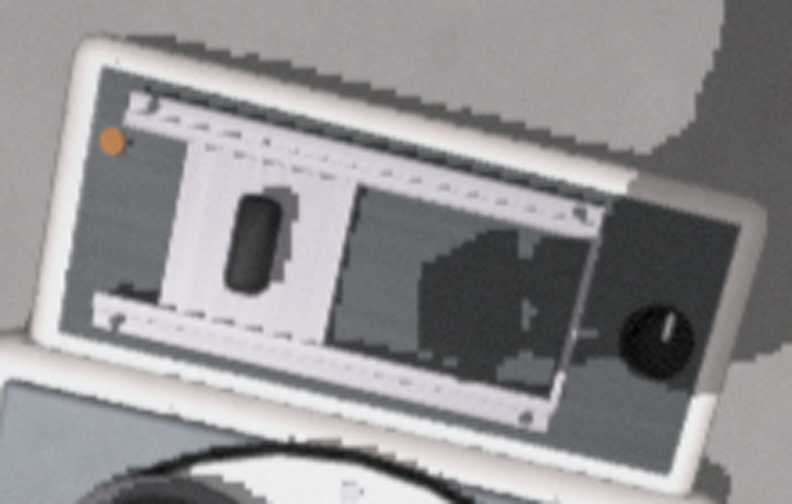

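```bash
cat >> h.py <<'E'
def circ(c,ctr,r,z,n=60):
    a=np.linspace(0,2*np.pi,n,endpoint=False); return np.array([proj(c,[ctr[0]+r*np.cos(t),ctr[1]+r*np.sin(t),z]) for t in a])
def holders(p):
    x,y,w=p; o={}
    for n,a in [('Lf',45),('Sf',-45),('Sn',135),('Ln',-135)]:
        t=w+np.radians(a); o[n]=(x+66*np.cos(t),y+66*np.sin(t))
    return o
def overlay(c,p,box,s,fn):
    x0,y0,x1,y1=box; im=cv2.resize(c['image'][y0:y1,x0:x1,::-1],None,fx=s,fy=s,interpolation=cv2.INTER_CUBIC)
    def dr(P,col): cv2.polylines(im,[np.round((P-[x0,y0]+.5)*s*8-4).astype(int)],True,col,1,cv2.LINE_AA,3)
    for n,q in holders(p).items():
        r=26 if n[0]=='L' else 20
        dr(circ(c,q,r,108),(0,255,0)); dr(circ(c,q,r+3,108),(0,0,255))
    dr(circ(c,p[:2],11,146),(255,255,0)); dr(circ(c,p[:2],7,146),(255,0,0)); dr(circ(c,p[:2],90,62),(255,0,255))
    cv2.imwrite('pics/'+fn,im)
E
python3 - <<'E'
from h import *
from scipy.optimize import least_squares
c=dict(np.load('w2.npz'))
M=dict(Ln=(210,223),Sn=(550,298),Sf=(153,532),Lf=(470,600))
def f(p):
    h=holders(p); return np.concatenate([proj(c,[*h[n],108])-(np.array(m)/3.6+[195,155]) for n,m in M.items()])
r=least_squares(f,[611,6,-.2],x_scale=[1,1,.01]); print(r.x,np.degrees(r.x[2]),r.fun.round(2))
overlay(c,r.x,(195,155,400,360),3.6,'o2.png')
E
```

```text
[ 6.10786579e+02  7.96697066e+00 -2.01776223e-01] -11.560926004706777 [-0.16 -0.6   0.62 -0.26 -1.    0.75  0.53  0.33]
```

View pics/o2.png

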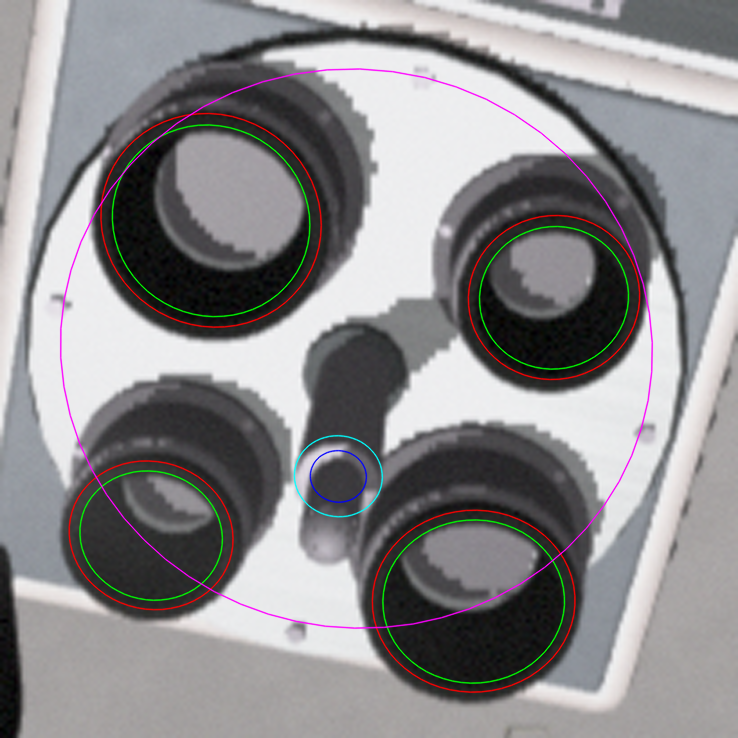

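```bash
python3 -m inch '-6 -1.5 0 0 0;-6 -1.5 0 0 0;0 0 0 0.185 0;0 0 0 0.185 0;0 0 0 0.185 0;0 0 0 0.185 0;0 0 0 0.185 0;0 0 0 0.185 0' >/dev/null; python3 -m inch '0 0 0 0.185 0;0 0 0 0.185 0;0 0 0 0.185 0;0 0 0 0.185 0;0 0 0 0.185 0;0 0 0 0.185 0;0 0 0 0.185 0;0 0 0 0.185 0'>/dev/null;  python3 -m inch '0 0 0 0.185 0;0 0 0 0.185 0;0 0 0 0.185 0;0 0 0 0.1 0;0 0 0 0 0;0 0 0 0 0'; python3 - <<'E'
from h import *
go([650,6,350],90)
c=cam('wrist','w3.png');np.savez('w3.npz',**{k:c[k] for k in('image','K','R','t')})
p=(610.8,8,-.2018)
for n,q in holders(p).items(): print(n,proj(c,[*q,108]).round())
E
```

```text
clock: 6.58
position: [652.7, -21.8, 351.7]
tool_rot: [-0.0, 0.998, -0.065, -0.001]
ft_force: [-0.1, 0.5, -0.1]
gripper_width: 85.5
jaw now -97.4 q7 -1.23 w 85.5 z-axis [-0.002  0.    -1.   ] F [-0.1  0.5 -0.1] t 6.6
yaw(tool) -0.129 (alt 3.012)
pos [652.7 -21.8 351.7] shift cm after yaw [-0.27 -2.78  0.17] len 2.8
Lf [246. 192.]
Sf [347. 199.]
Sn [244. 285.]
Ln [338. 291.]
```

View pics/w3.png

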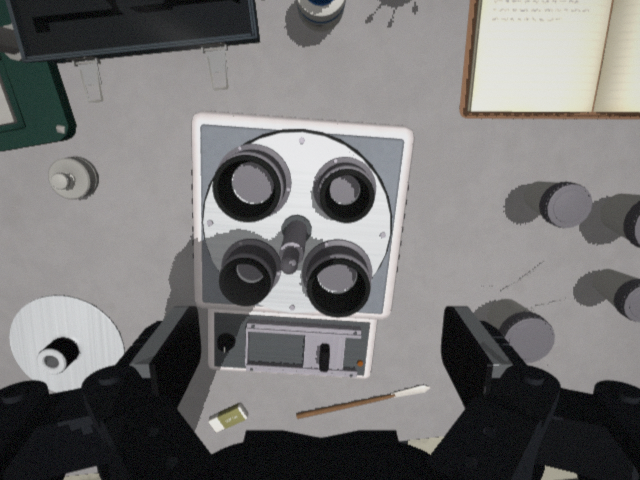

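```bash
python3 - <<'E'
from h import *
c=dict(np.load('w3.npz'))
overlay(c,(610.8,8,-.2018),(195,120,400,325),3.6,'o3.png')
E
```

```text
(no output)
```

View pics/o3.png

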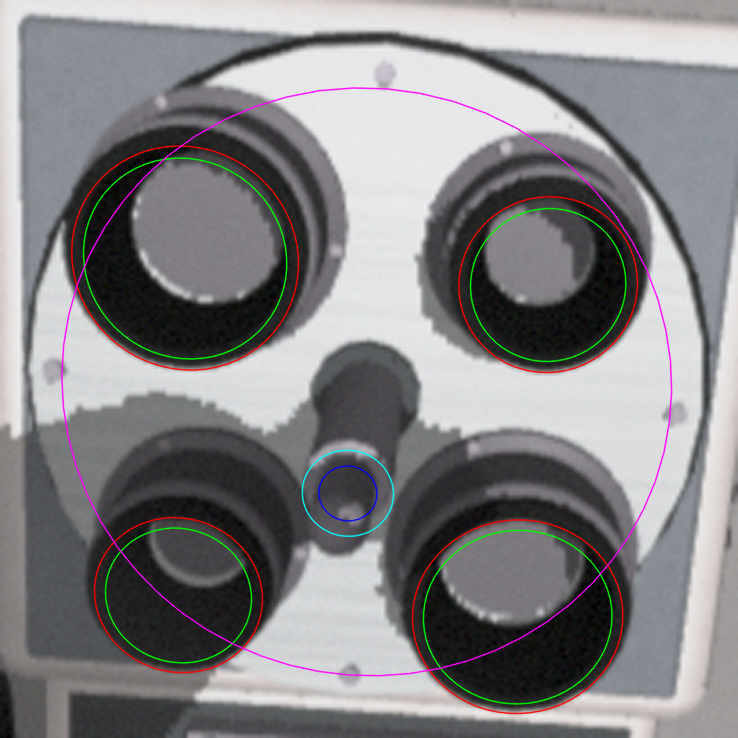

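```bash
cat > fit.py <<'E'
from h import *
from scipy.optimize import least_squares
from scipy.ndimage import map_coordinates
p0=(610.8,8,-.2018)
obs=[]
for fi,fn in enumerate(['w2.npz','w3.npz']):
    c=dict(np.load(fn)); g=cv2.GaussianBlur(c['image'],(0,0),0.7).max(2).astype(float)
    for n,q in holders(p0).items():
        r0=26 if n[0]=='L' else 20
        ctr=proj(c,[*q,108])
        for a in np.radians(np.arange(0,360,6)):
            d=np.array([np.cos(a),np.sin(a)])
            pts=[ [q[0]+(r0+k)*np.cos(a),q[1]+(r0+k)*np.sin(a)] for k in np.arange(-2,10,.25)]
            px=np.array([proj(c,[*t,108]) for t in pts])
            dirn=px[-1]-px[0]; dirn/=np.linalg.norm(dirn)
            if dirn[1]<0.35: continue
            v=map_coordinates(g,[px[:,1],px[:,0]],order=1)
            i=np.where(v>75)[0]
            if len(i)==0 or i[0]<3 or v[i[0]-3:i[0]].min()>60 or v[min(i[0]+6,len(v)-1)]<85: continue
            obs.append((fi,n,a,px[i[0]]))
print(len(obs))
C=[dict(np.load(f)) for f in('w2.npz','w3.npz')]
# camera bias: along cam x and cam y (mm shift at depth), 
def res(p):
    o=[]
    h=holders(p[:3])
    for fi,n,a,m in obs:
        c=dict(C[fi]); c['t']=c['t']+np.array([p[3],p[4],0])
        r=(26 if n[0]=='L' else 20)+p[5]
        ctr=np.array(h[n]); 
        P=circ(c,ctr,r,108,90); P2=np.roll(P,-1,0)
        # distance of m to polygon
        e=P2-P; t=np.clip(((m-P)*e).sum(1)/(e*e).sum(1),0,1); dd=np.linalg.norm(P+e*t[:,None]-m,axis=1); k=dd.argmin()
        s=np.sign(cv2.pointPolygonTest(P.astype(np.float32).reshape(-1,1,2),(float(m[0]),float(m[1])),False)) or 1
        o.append(s*dd[k])
    return np.array(o)
r=least_squares(res,[*p0,0,0,5],x_scale=[1,1,.01,1,1,1],loss='soft_l1',diff_step=1e-4)
print(r.x.round(4),np.abs(r.fun).mean(),np.abs(r.fun).max())
from collections import Counter
print(Counter((o[0],o[1]) for o in obs))
for n,q in holders(r.x[:3]).items(): print(n,np.round(q,1))
for i in (0,1):
    c=dict(C[i]); c['t']=c['t']+np.array([r.x[3],r.x[4],0])
    overlay(c,r.x[:3],[(195,155,400,360),(195,120,400,325)][i],3.6,'of%d.png'%i)
E
python3 fit.py
```

```text
162
[ 6.127109e+02  7.715500e+00 -2.014000e-01 -7.000000e-04 -1.449100e+00
  5.259900e+00] 0.320640431729906 1.5132524820835704
Counter({(0, 'Sn'): 23, (0, 'Ln'): 23, (1, 'Lf'): 23, (1, 'Sf'): 23, (1, 'Ln'): 23, (0, 'Lf'): 18, (1, 'Sn'): 17, (0, 'Sf'): 12})
Lf [667.8  44.1]
Sf [649.1 -47.3]
Sn [576.3  62.8]
Ln [557.6 -28.7]
```

```bash
sed -i "s/\[\*p0,0,0,5\]/[*p0,0.5,-1,5]/; s/diff_step=1e-4/diff_step=[1e-4,1e-2,1e-2,5e-2,5e-2,1e-2]/; s/loss='soft_l1'/loss='soft_l1',f_scale=.3/" fit.py; python3 fit.py
```

```text
162
[ 6.127541e+02  7.665700e+00 -2.013000e-01  1.990000e-02 -1.186900e+00
  5.006600e+00] 0.3084596665356891 1.7188153905021426
Counter({(0, 'Sn'): 23, (0, 'Ln'): 23, (1, 'Lf'): 23, (1, 'Sf'): 23, (1, 'Ln'): 23, (0, 'Lf'): 18, (1, 'Sn'): 17, (0, 'Sf'): 12})
Lf [667.8  44.1]
Sf [649.1 -47.4]
Sn [576.4  62.7]
Ln [557.7 -28.7]
```

View pics/of1.png

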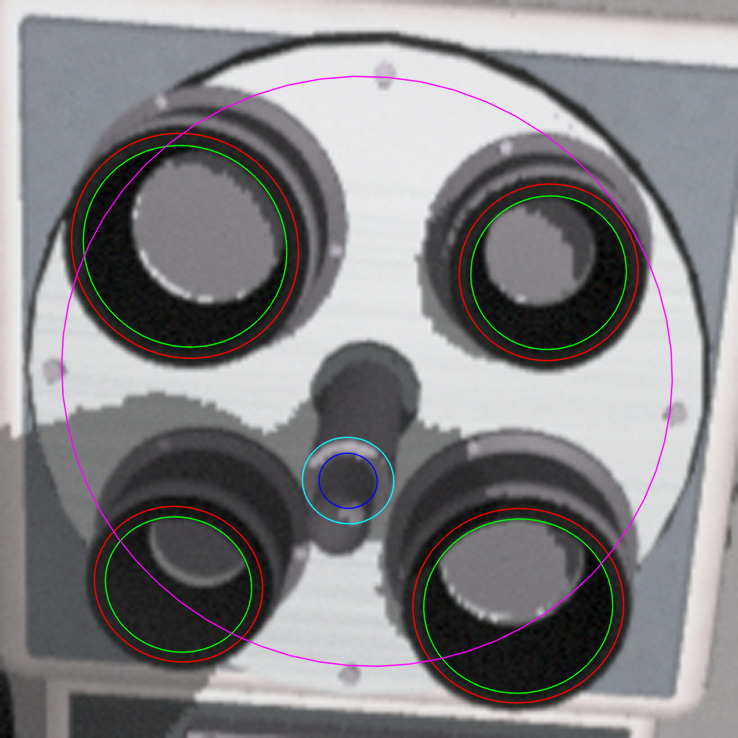

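View pics/of0.png

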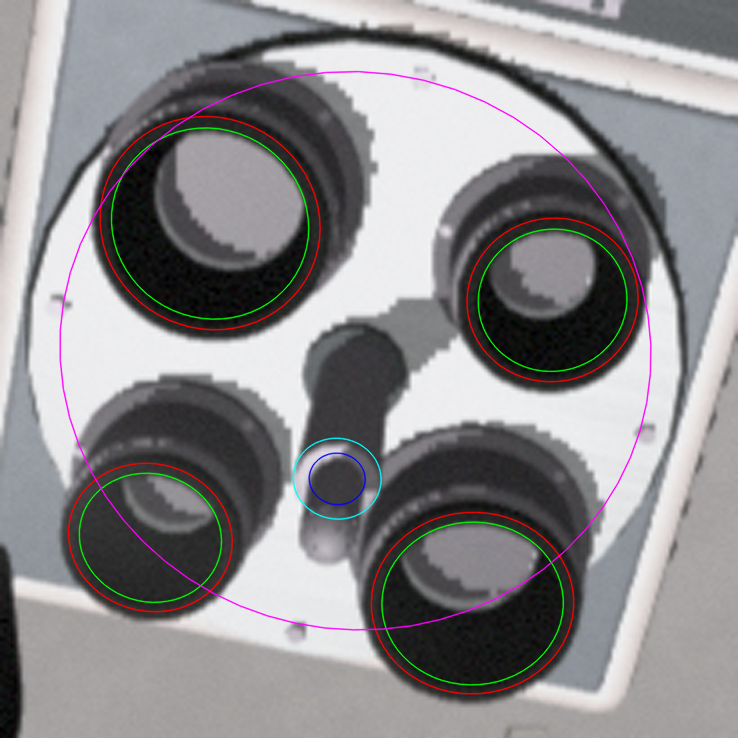

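```bash
cat >> h.py <<'E'
SH=(612.75,7.67,-.2013)
def wcam(fn=None):
    c=cam('wrist',fn); c['t']=c['t']+np.array([0.02,-1.19,0]); return c
E
python3 -c "
from h import *
go([440,-235,230],-75)"
```

```text
jaw now -97.4 q7 -1.23 w 85.8 z-axis [-0.002  0.    -1.   ] F [-0.5  0.5  0.1] t 6.6
yaw(tool) -0.391 (alt 2.750)
pos [652.6 -21.8 351.8] shift cm after yaw [-26.04  15.1   12.21] len 32.5
```

```bash
python3 -m inch '0 0 0 -0.185 0;0 0 0 -0.185 0;-4.5 2.6 2 0 0;-4.5 2.6 2 0 0;-4.5 2.6 2 0 0;-4.5 2.6 2 0 0;-4.5 2.6 2 0 0;-4.5 2.6 2 0 0'; python3 -m inch '0 0 0 0 0;0 0 0 0 0'; python3 - <<'E'
from h import *
go([448.5,-236,200],-75)
c=wcam('w4.png')
print(proj(c,[448.5,-236,68]))
E
```

```text
clock: 7.62
position: [428.8, -245.6, 230.0]
tool_rot: [0.0, 0.991, 0.134, 0.003]
ft_force: [0.2, -0.2, 0.4]
gripper_width: 85.6
clock: 7.88
position: [425.5, -248.0, 229.8]
tool_rot: [-0.001, 0.991, 0.13, 0.003]
ft_force: [-0.1, 1.1, 0.2]
gripper_width: 85.3
jaw now -75.0 q7 -0.40 w 85.3 z-axis [ 0.006  0.002 -1.   ] F [-0.1  1.1  0.2] t 7.9
yaw(tool) -0.000 (alt 3.141)
pos [ 425.5 -248.   229.8] shift cm after yaw [ 2.51 -0.57  3.  ] len 4.0
[310.72752238 183.33194595]
```

View pics/w4.png

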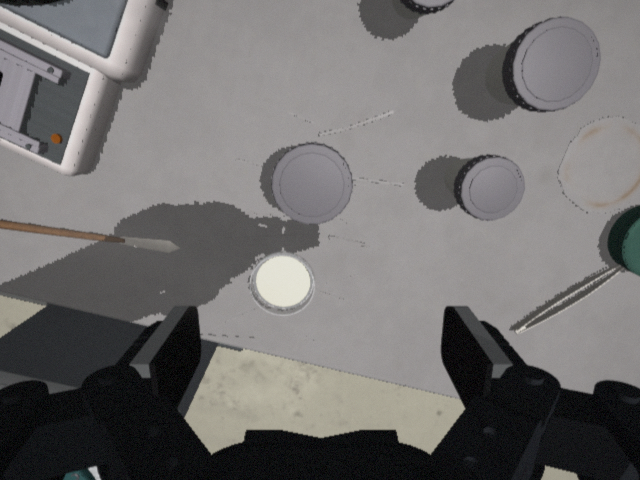

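```bash
python3 -m inch '2.5 -0.6 3 0 0;0 0 4 0 0;0 0 4 0 0;0 0 0 0 0;0 0 0 0 0'; python3 -c "
from h import *
go([448.3,-236.3,48],-75)"
```

```text
clock: 8.55
position: [457.7, -231.9, 119.9]
tool_rot: [0.001, 0.99, 0.138, 0.006]
ft_force: [0.7, 0.2, 0.4]
gripper_width: 85.5
jaw now -74.2 q7 -0.26 w 85.5 z-axis [ 0.013  0.    -1.   ] F [0.7 0.2 0.4] t 8.6
yaw(tool) 0.014 (alt -3.127)
pos [ 457.7 -231.9  119.9] shift cm after yaw [-1.11  0.16  7.18] len 7.3
```

```bash
python3 -m inch '-1.1 0.2 0 0 0;0 0 0 0 0;0 0 3 0 0;0 0 0 0 0;0 0 0 0 0'; python3 -c "
from h import *
go([448.3,-236.3,48],-75)"
```

```text
clock: 9.18
position: [450.8, -238.6, 94.9]
tool_rot: [0.002, 0.99, 0.138, 0.011]
ft_force: [0.4, 0.5, -0.4]
gripper_width: 85.5
jaw now -74.2 q7 -0.20 w 85.5 z-axis [ 0.023 -0.002 -1.   ] F [ 0.4  0.5 -0.4] t 9.2
yaw(tool) 0.015 (alt -3.127)
pos [ 450.8 -238.6   94.9] shift cm after yaw [-0.28 -0.32  4.68] len 4.7
```

```bash
python3 -m inch '0 0 0 0 0;0 0 0 0 0;0 0 0 0 0;0 0 0 0 0';python3 -c "
from h import *
d=go([448.3,-236.3,48],-75)
p,R,s=tool();print(np.round(s['q'],3),np.round(s['qvel'],3))"
```

```text
clock: 9.68
position: [451.9, -239.0, 96.9]
tool_rot: [0.003, 0.99, 0.138, 0.013]
ft_force: [-0.9, -0.3, -0.0]
gripper_width: 85.1
jaw now -74.2 q7 -0.20 w 85.1 z-axis [ 0.026 -0.003 -1.   ] F [-0.9 -0.3 -0. ] t 9.7
yaw(tool) 0.015 (alt -3.127)
pos [ 451.9 -239.    96.9] shift cm after yaw [-0.4  -0.4   4.88] len 4.9
[-0.281  0.596  0.908  2.106 -0.721  0.754 -0.202] [-0.001 -0.004  0.002 -0.     0.     0.001 -0.002]
```

```bash
python3 -m inch '-0.4 -0.4 1.5 0 0;0 0 3 0 0;0 0 0.5 0 0';python3 -c "
from h import *
d=go([448.3,-236.3,48],-75)
p,R,s=tool();print(np.round(s['q'],3),np.round(s['qvel'],3))"
```

```text
clock: 10.05
position: [447.5, -235.5, 44.2]
tool_rot: [0.003, 0.99, 0.138, 0.012]
ft_force: [1.1, -0.6, -0.2]
gripper_width: 85.4
jaw now -74.1 q7 -0.12 w 85.4 z-axis [ 0.025 -0.002 -1.   ] F [ 1.1 -0.6 -0.2] t 10.1
yaw(tool) 0.015 (alt -3.126)
pos [ 447.5 -235.5   44.2] shift cm after yaw [ 0.07  0.1  -0.37] len 0.4
[-0.203  0.668  0.798  2.131 -0.832  0.659 -0.115] [ 0.059  0.041 -0.067 -0.006 -0.085 -0.073  0.066]
```

```bash
python3 -m inch '0 0 -0.2 0 0.3;0 0 0 0 0.5;0 0 0 0 0.7;0 0 0 0 0.7' 25;python3 - <<'E'
from h import *
d=go([448.3,-236.3,48],-75); c=cam('wrist','w5.png')
E
```

```text
clock: 10.55
position: [447.4, -235.9, 47.5]
tool_rot: [0.003, 0.99, 0.138, 0.013]
ft_force: [-0.7, 0.2, -1.3]
gripper_width: 58.1
jaw now -74.2 q7 -0.12 w 58.1 z-axis [ 0.026 -0.002 -1.   ] F [-0.7  0.2 -1.3] t 10.6
yaw(tool) 0.014 (alt -3.127)
pos [ 447.4 -235.9   47.5] shift cm after yaw [ 0.08  0.06 -0.05] len 0.1
```

View pics/w5.png

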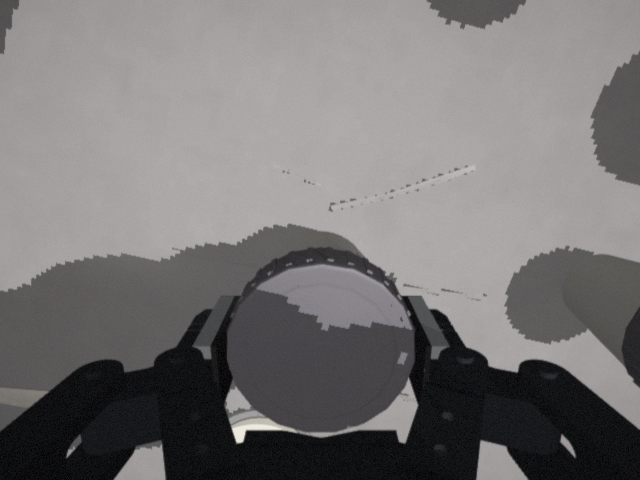

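```bash
python3 -m inch '0 0 -3 0 0.7;0 0 -5 0 0.7;0 0 -5 0 0.7;0 0 -2 0 0.7';python3 - <<'E'
from h import *
d=go([557.7,-28.7,200],-75)
E
```

```text
clock: 11.1
position: [442.3, -235.3, 200.4]
tool_rot: [0.002, 0.99, 0.137, 0.011]
ft_force: [-0.2, -0.3, -1.1]
gripper_width: 58.1
jaw now -74.2 q7 -0.37 w 58.1 z-axis [ 0.022 -0.001 -1.   ] F [-0.2 -0.3 -1.1] t 11.1
yaw(tool) 0.014 (alt -3.128)
pos [ 442.3 -235.3  200.4] shift cm after yaw [ 16.49 -16.97   0.27] len 23.7
```

```bash
python3 -m inch '3.2 -3.2 0 0 0.7;3.2 -3.2 0 0 0.7;3.2 -3.2 0 0 0.7;3.2 -3.2 0 0 0.7;1.8 -1.8 0 0 0.7;0 0 0 0 0.7';python3 - <<'E'
from h import *
d=go([557.7,-28.7,200],-75)
c=cam('wrist','w6.png')
E
```

```text
clock: 11.85
position: [547.2, -49.8, 206.1]
tool_rot: [0.002, 0.991, 0.137, 0.015]
ft_force: [-1.4, -1.8, -0.3]
gripper_width: 58.0
jaw now -74.3 q7 -0.74 w 58.0 z-axis [ 0.03  0.   -1.  ] F [-1.4 -1.8 -0.3] t 11.8
yaw(tool) 0.012 (alt -3.129)
pos [547.2 -49.8 206.1] shift cm after yaw [ 1.54 -1.77  0.64] len 2.4
```

View pics/w6.png

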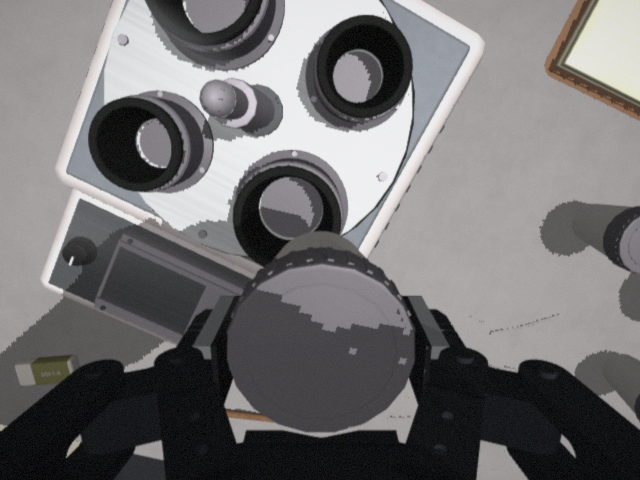

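```bash
cat >> h.py <<'E'
def capfit(c,rad,ztop,guess,box,fn,s=3):
    """draw circle of radius rad at world height ztop around guess xy (world)"""
    x0,y0,x1,y1=box; im=cv2.resize(c['image'][y0:y1,x0:x1,::-1],None,fx=s,fy=s,interpolation=cv2.INTER_CUBIC)
    for r,col in((rad,(0,255,0)),):
        P=circ(c,guess,r,ztop); cv2.polylines(im,[np.round((P-[x0,y0]+.5)*s*8-4).astype(int)],True,col,1,cv2.LINE_AA,3)
    cv2.imwrite('pics/'+fn,im)
E
python3 - <<'E'
from h import *
c=wcam(); p,R,s=tool()
z=p[2]+20.5
X=atz(c,321,349,z); print(X,p, R.T@(X-p))
capfit(c,29.45,z,X,(200,230,450,450),'cf1.png')
h=holders(SH)
print({n:proj(c,[*q,108]).round() for n,q in h.items()})
E
```

```text
[548.61773598 -51.94576045 226.7774561 ] [546.08821305 -52.39233272 206.2774561 ] [  3.1332152    0.41119125 -20.41719367]
{'Lf': array([197., -29.]), 'Sf': array([362.,  64.]), 'Sn': array([131., 143.]), 'Ln': array([284., 218.])}
```

View pics/cf1.png

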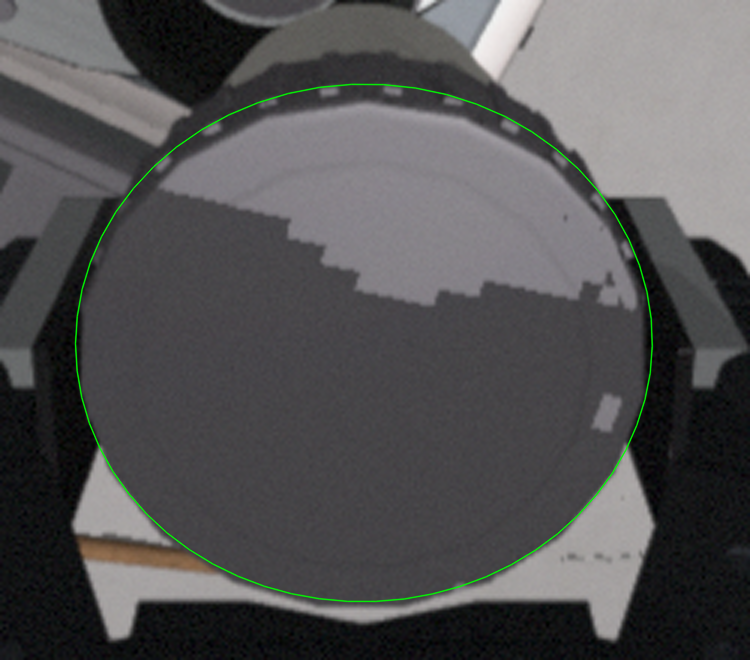

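```bash
python3 -c "
from h import *
d=go([556.2,-28.7,175],-75)"
```

```text
jaw now -74.5 q7 -0.74 w 58.4 z-axis [ 0.029 -0.    -1.   ] F [-0.4 -0.4 -1.3] t 11.9
yaw(tool) 0.008 (alt -3.134)
pos [546.1 -52.4 206.3] shift cm after yaw [ 1.5  -2.05  3.16] len 4.1
```

```bash
python3 -m inch '1 -1.4 0 0 0.7;0.4 -0.5 1.5 0 0.7;0 0 1.5 0 0.7;0 0 0 0 0.7;0 0 0 0 0.7'; python3 -c "
from h import *
d=go([556.2,-28.7,150],-75)"
```

```text
clock: 12.58
position: [554.2, -32.2, 173.9]
tool_rot: [0.002, 0.991, 0.132, 0.014]
ft_force: [-1.0, 0.1, -1.1]
gripper_width: 58.4
jaw now -74.9 q7 -0.74 w 58.4 z-axis [ 0.028 -0.001 -1.   ] F [-1.   0.1 -1.1] t 12.6
yaw(tool) 0.002 (alt -3.139)
pos [554.2 -32.2 173.9] shift cm after yaw [ 0.22 -0.3   2.39] len 2.4
```

```bash
python3 -m inch '0.2 -0.3 0.8 0 0.7;0 0 0.8 0 0.7;0 0 0 0 0.7'; python3 - <<'E'
from h import *
d=go([556.2,-28.7,150],-75)
c=wcam('w7.png'); t=cam('top'); crop(t['image'],260,170,350,250,8,'t7.png'); sd=cam('side');crop(sd['image'],270,170,400,290,5,'s7.png')
print(proj(c,[557.7,-28.7,108]))
E
```

```text
clock: 12.95
position: [556.0, -28.9, 157.1]
tool_rot: [0.002, 0.991, 0.131, 0.014]
ft_force: [0.5, -0.1, -0.8]
gripper_width: 58.0
jaw now -74.9 q7 -0.73 w 58.0 z-axis [ 0.028 -0.    -1.   ] F [ 0.5 -0.1 -0.8] t 12.9
yaw(tool) 0.002 (alt -3.140)
pos [556.  -28.9 157.1] shift cm after yaw [ 0.   -0.02  0.71] len 0.7
[317.40549334 271.91347253]
```

View pics/w7.png

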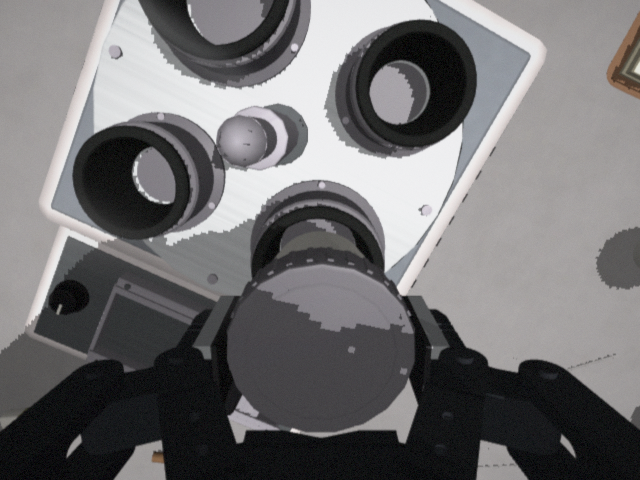

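View pics/s7.png

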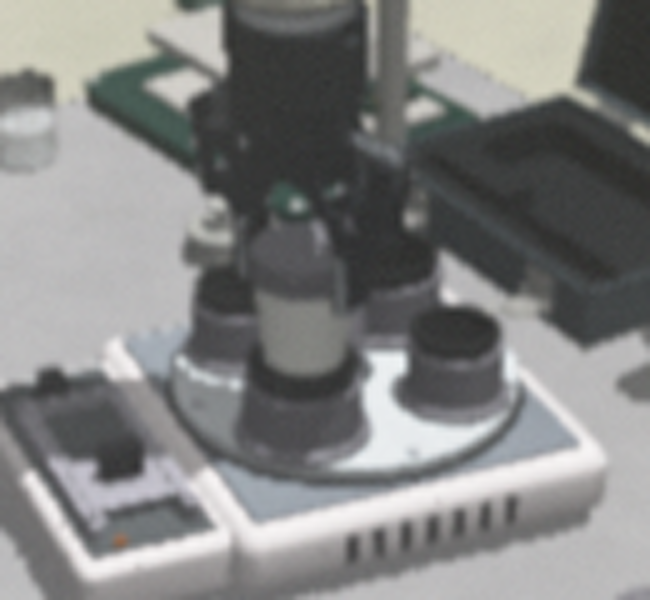

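```bash
python3 -m inch '0 0 0.8 0 0.7;0 0 0.6 0 0.7;0 0 0 0 0.7'; python3 -c "
from h import *
d=go([556.2,-28.7,121.5],-75)"
```

```text
clock: 13.48
position: [557.0, -28.9, 143.1]
tool_rot: [0.002, 0.991, 0.131, 0.015]
ft_force: [0.1, 0.0, -0.8]
gripper_width: 57.8
jaw now -74.9 q7 -0.71 w 57.8 z-axis [ 0.03 -0.   -1.  ] F [ 0.1  0.  -0.8] t 13.5
yaw(tool) 0.002 (alt -3.140)
pos [557.  -28.9 143.1] shift cm after yaw [-0.14 -0.06  2.16] len 2.2
```

```bash
python3 -m inch '-0.1 0 0.6 0 0.7;0 0 0.4 0 0.7;0 0 0 0 0.7'; python3 -c "
from h import *
d=go([556.2,-28.7,121.5],-75)"
```

```text
clock: 13.85
position: [556.3, -29.3, 132.3]
tool_rot: [0.002, 0.991, 0.131, 0.015]
ft_force: [0.3, 0.6, -1.1]
gripper_width: 58.1
jaw now -74.9 q7 -0.69 w 58.1 z-axis [ 0.03 -0.   -1.  ] F [ 0.3  0.6 -1.1] t 13.8
yaw(tool) 0.002 (alt -3.140)
pos [556.3 -29.3 132.3] shift cm after yaw [-0.03 -0.07  1.08] len 1.1
```

```bash
python3 -m inch '-0.03 0 0.3 0 0.7;-0.02 0 0.2 0 0.7'; python3 -c "
from h import *
d=go([556.2,-28.7,121.5],-75)"; python3 -m inch '-0.02 0 0.2 0 0.7'; python3 -m inch '-0.02 0 0.1 0 0.7'
```

```text
clock: 14.1
position: [556.3, -28.8, 127.4]
tool_rot: [0.002, 0.991, 0.132, 0.015]
ft_force: [-0.1, 2.1, 0.3]
gripper_width: 58.3
jaw now -74.9 q7 -0.69 w 58.3 z-axis [ 0.031  0.001 -1.   ] F [-0.1  2.1  0.3] t 14.1
yaw(tool) 0.002 (alt -3.140)
pos [556.3 -28.8 127.4] shift cm after yaw [-0.03 -0.02  0.59] len 0.6
clock: 14.22
position: [556.3, -28.5, 125.3]
tool_rot: [0.001, 0.991, 0.132, 0.015]
ft_force: [-0.5, 1.4, -0.6]
gripper_width: 58.5
clock: 14.35
position: [556.3, -28.4, 124.3]
tool_rot: [0.001, 0.991, 0.132, 0.015]
ft_force: [0.4, 1.0, -0.4]
gripper_width: 57.9
```

```bash
python3 -m inch '-0.01 -0.05 0.1 0 0.7'; python3 -m inch '0 -0.03 0.08 0 0.7';python3 -m inch '0 0 0.06 0 0.7'
```

```text
clock: 14.48
position: [556.1, -28.1, 123.2]
tool_rot: [0.001, 0.991, 0.132, 0.016]
ft_force: [-0.3, -0.8, -0.3]
gripper_width: 58.1
clock: 14.6
position: [556.2, -28.0, 122.4]
tool_rot: [0.002, 0.991, 0.132, 0.016]
ft_force: [0.9, 0.6, 0.8]
gripper_width: 58.2
clock: 14.72
position: [556.2, -28.1, 121.8]
tool_rot: [0.002, 0.991, 0.132, 0.016]
ft_force: [0.1, 1.7, 0.2]
gripper_width: 58.0
```

```bash
python3 -m inch '0 0 0.02 0 0.7;0 0 0 0 0.26;0 0 0 0 0.2;0 0 0 0 0.15'; python3 -m inch '0 0 -2 0 0.1;0 0 -4 0 0.1;0 0 -4 0 0.1;0 0 -1 0 0'; python3 - <<'E'
from h import *
d=go([567,-373,200],-75)
sd=cam('side');crop(sd['image'],270,170,400,290,5,'s8.png'); c=wcam('w8.png')
E
```

```text
clock: 15.22
position: [556.2, -28.7, 121.7]
tool_rot: [0.002, 0.991, 0.131, 0.016]
ft_force: [-0.2, -0.6, 0.1]
gripper_width: 72.9
clock: 15.72
position: [552.5, -30.1, 237.7]
tool_rot: [0.002, 0.991, 0.13, 0.016]
ft_force: [0.3, 0.9, -0.1]
gripper_width: 85.4
jaw now -75.0 q7 -0.82 w 85.4 z-axis [ 0.032 -0.001 -0.999] F [ 0.3  0.9 -0.1] t 15.7
yaw(tool) -0.001 (alt 3.141)
pos [552.5 -30.1 237.7] shift cm after yaw [-7.59 33.47  3.84] len 34.5
```

View pics/s8.png

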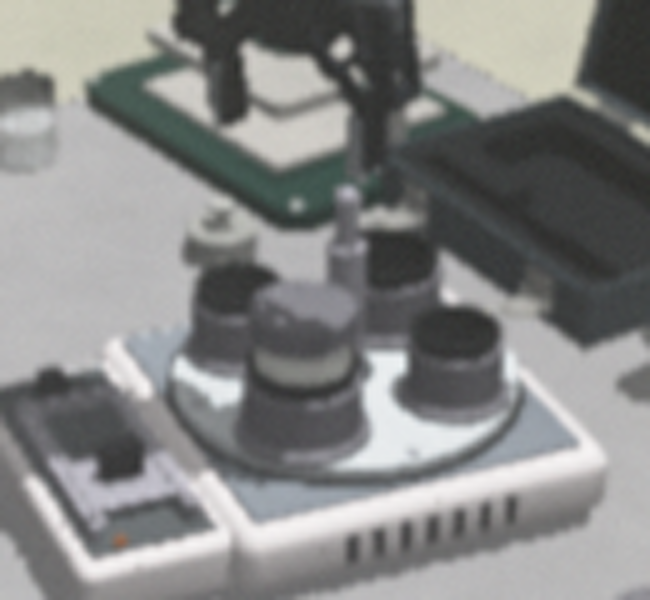

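View pics/w8.png

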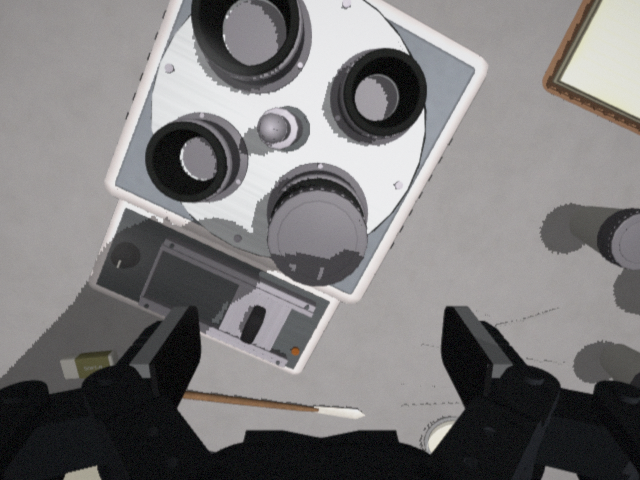

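```bash
python3 -m inch '-1 4.5 0.3 0 0;-1 4.5 0.3 0 0;-1 4.5 0.3 0 0;-1 4.5 0.3 0 0;-1 4.5 0.3 0 0;-1 4.5 0.3 0 0;-0.5 2 0 0 0;0 0 0 0 0'; python3 - <<'E'
from h import *
d=go([567.8,-373,100],-75)
c=wcam('w9.png')
print(proj(c,[567.8,-373,68]),proj(c,[479,-363,68]),proj(c,[600,-275.5,68]))
E
```

```text
clock: 16.82
position: [561.8, -329.7, 205.9]
tool_rot: [-0.002, 0.991, 0.133, 0.007]
ft_force: [0.3, -0.1, -0.2]
gripper_width: 85.3
jaw now -74.7 q7 -0.31 w 85.3 z-axis [ 0.013  0.006 -1.   ] F [ 0.3 -0.1 -0.2] t 16.8
yaw(tool) 0.006 (alt -3.136)
pos [ 561.8 -329.7  205.9] shift cm after yaw [-0.69  4.37 10.57] len 11.5
[382.48763837 235.2163344 ] [333.1065935  343.51214713] [253.64571091 150.50068166]
```

View pics/w9.png

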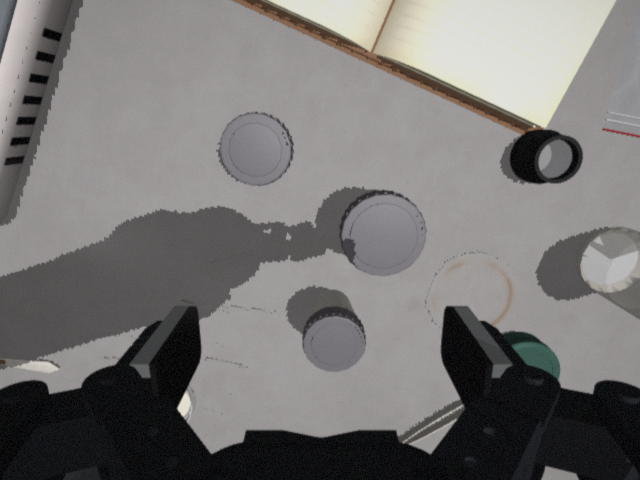

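```bash
python3 -m inch '-0.4 2.5 0 0 0;-0.3 1.6 3 0 0;0 0 4 0 0;0 0 0 0 0;0 0 0 0 0'; python3 - <<'E'
from h import *
d=go([567.8,-373.6,48],-75)
E
```

```text
clock: 17.5
position: [570.4, -360.8, 132.9]
tool_rot: [-0.006, 0.99, 0.139, 0.007]
ft_force: [0.4, 0.6, -0.4]
gripper_width: 85.3
jaw now -74.0 q7 -0.22 w 85.3 z-axis [ 0.012  0.013 -1.   ] F [ 0.4  0.6 -0.4] t 17.5
yaw(tool) 0.017 (alt -3.125)
pos [ 570.4 -360.8  132.9] shift cm after yaw [-0.71  1.25  8.47] len 8.6
```

```bash
python3 -m inch '-0.6 1.1 2 0.01 0;0 0 3 0.01 0;0 0 0 0 0'; python3 - <<'E'
from h import *
d=go([567.8,-373.6,48],-75)
E
```

```text
clock: 17.88
position: [570.0, -373.4, 83.6]
tool_rot: [-0.004, 0.992, 0.129, 0.009]
ft_force: [-1.0, 0.1, 0.8]
gripper_width: 85.3
jaw now -75.1 q7 -0.19 w 85.3 z-axis [ 0.016  0.011 -1.   ] F [-1.   0.1  0.8] t 17.9
yaw(tool) -0.002 (alt 3.139)
pos [ 570.  -373.4   83.6] shift cm after yaw [-0.28 -0.02  3.55] len 3.6
```

```bash
python3 -m inch '-0.3 0 2 0 0;0 0 1.2 0 0;0 0 0 0 0'; python3 - <<'E'
from h import *
d=go([567.8,-373.6,48],-75)
E
```

```text
clock: 18.25
position: [567.7, -375.6, 51.3]
tool_rot: [-0.003, 0.992, 0.129, 0.01]
ft_force: [-0.2, -0.3, -0.5]
gripper_width: 85.2
jaw now -75.2 q7 -0.16 w 85.2 z-axis [ 0.018  0.009 -1.   ] F [-0.2 -0.3 -0.5] t 18.2
yaw(tool) -0.003 (alt 3.138)
pos [ 567.7 -375.6   51.3] shift cm after yaw [ 0.05 -0.19  0.33] len 0.4
```

```bash
python3 -m inch '0.05 -0.2 0.35 0 0;0 0 0 0 0.5;0 0 0 0 0.7;0 0 0 0 0.7;0 0 0 0 0.7' 25; python3 - <<'E'
from h import *
d=go([567.8,-373.6,48],-75)
c=wcam(); p,R,s=tool()
X=atz(c,321,349,68); print(X-p); capfit(c,28.5,68,X,(200,230,450,450),'cf2.png')
E
```

```text
clock: 18.88
position: [568.6, -373.6, 49.0]
tool_rot: [-0.003, 0.992, 0.129, 0.011]
ft_force: [-0.6, -0.1, -1.3]
gripper_width: 58.1
jaw now -75.1 q7 -0.16 w 58.1 z-axis [ 0.02   0.008 -1.   ] F [-0.6 -0.1 -1.3] t 18.9
yaw(tool) -0.003 (alt 3.139)
pos [ 568.6 -373.6   49. ] shift cm after yaw [-0.08 -0.02  0.09] len 0.1
[ 1.35051258 -1.22358674 19.04797483]
```

View pics/cf2.png

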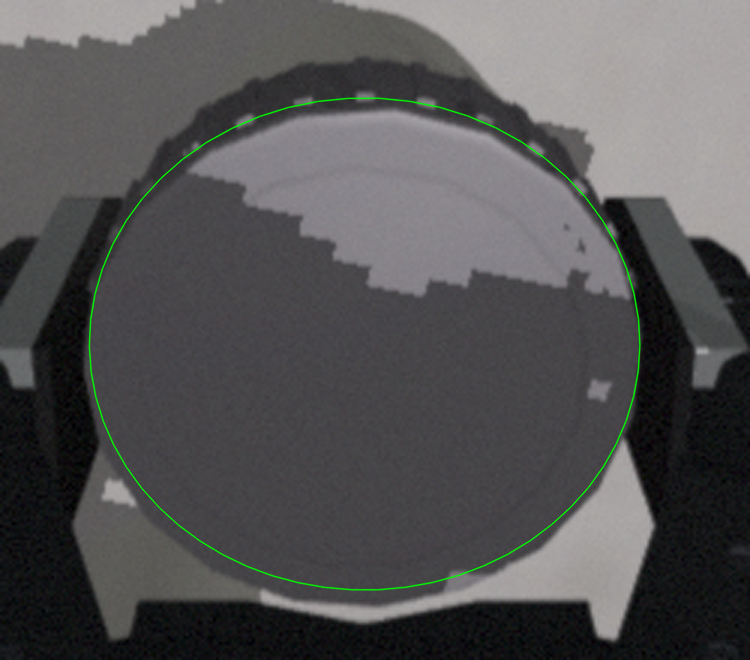

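```bash
python3 -m inch '0 0 -3 0 0.7;0 0 -5 0 0.7;0 0 -6 0 0.7;0 0 -5 0 0.7;0 0 -1 0 0.7';python3 - <<'E'
from h import *
d=go([668.2,44.4,240],-75)
E
```

```text
clock: 19.55
position: [563.4, -374.3, 251.5]
tool_rot: [-0.004, 0.992, 0.129, 0.008]
ft_force: [-0.1, 0.8, -2.3]
gripper_width: 57.9
jaw now -75.2 q7 -0.30 w 57.9 z-axis [ 0.015  0.011 -1.   ] F [-0.1  0.8 -2.3] t 19.6
yaw(tool) -0.003 (alt 3.138)
pos [ 563.4 -374.3  251.5] shift cm after yaw [ 20.93 -37.73   1.77] len 43.2
```

```bash
python3 -m inch '2.5 -4.5 0 0 0.7;2.5 -4.5 0 0 0.7;2.5 -4.5 0 0 0.7;2.5 -4.5 0 0 0.7;2.5 -4.5 0 0 0.7;2.5 -4.5 0 0 0.7;2.5 -4.5 0 0 0.7;1.4 -2.8 0 0 0.7';python3 -m inch '0 0 0 0 0.7;0 0 0 0 0.7'; python3 - <<'E'
from h import *
d=go([668.2,44.4,165],-75)
E
```

```text
clock: 20.55
position: [656.5, 16.1, 246.9]
tool_rot: [-0.006, 0.992, 0.125, 0.001]
ft_force: [0.0, 0.1, -1.6]
gripper_width: 58.0
clock: 20.8
position: [655.5, 19.5, 243.7]
tool_rot: [-0.006, 0.992, 0.128, -0.001]
ft_force: [-0.2, -0.6, -1.8]
gripper_width: 58.1
jaw now -75.3 q7 -0.90 w 58.1 z-axis [-0.003  0.012 -1.   ] F [-0.2 -0.6 -1.8] t 20.8
yaw(tool) -0.006 (alt 3.136)
pos [655.5  19.5 243.7] shift cm after yaw [ 1.87 -1.98  7.89] len 8.3
```

```bash
python3 -m inch '1.9 -2 2 0 0.7;0 0 3 0 0.7;0 0 2 0 0.7;0 0 0 0 0.7;0 0 0 0 0.7'; python3 - <<'E'
from h import *
d=go([668.9,44.4,160],-75)
c=wcam('w10.png'); p,R,s=tool()
E
```

```text
clock: 21.42
position: [668.2, 36.9, 172.5]
tool_rot: [-0.005, 0.992, 0.122, -0.001]
ft_force: [-0.1, -0.6, -1.6]
gripper_width: 58.4
jaw now -76.0 q7 -0.89 w 58.4 z-axis [-0.003  0.01  -1.   ] F [-0.1 -0.6 -1.6] t 21.4
yaw(tool) -0.017 (alt 3.125)
pos [668.2  36.9 172.5] shift cm after yaw [ 0.26 -0.69  1.26] len 1.5
```

View pics/w10.png

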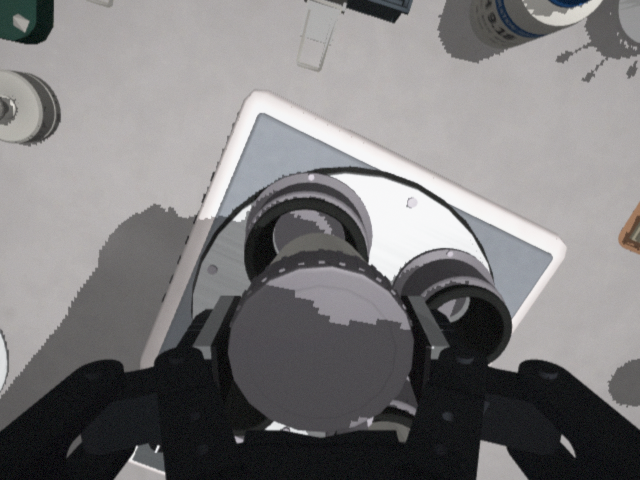

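```bash
python3 -m inch '0.2 -0.7 0.4 0 0.7;0 0 0.5 0 0.7;0 0 0 0 0.7'; python3 - <<'E'
from h import *
d=go([668.9,44.4,150],-75)
c=wcam('w11.png'); p,R,s=tool()
sd=cam('side');crop(sd['image'],290,150,420,270,5,'s11.png')
E
```

```text
clock: 21.85
position: [669.2, 45.2, 164.8]
tool_rot: [-0.006, 0.992, 0.123, 0.001]
ft_force: [-0.6, -0.7, -1.9]
gripper_width: 58.3
jaw now -75.9 q7 -0.90 w 58.3 z-axis [ 0.     0.011 -1.   ] F [-0.6 -0.7 -1.9] t 21.9
yaw(tool) -0.016 (alt 3.125)
pos [669.2  45.2 164.8] shift cm after yaw [-0.06  0.09  1.48] len 1.5
```

View pics/w11.png

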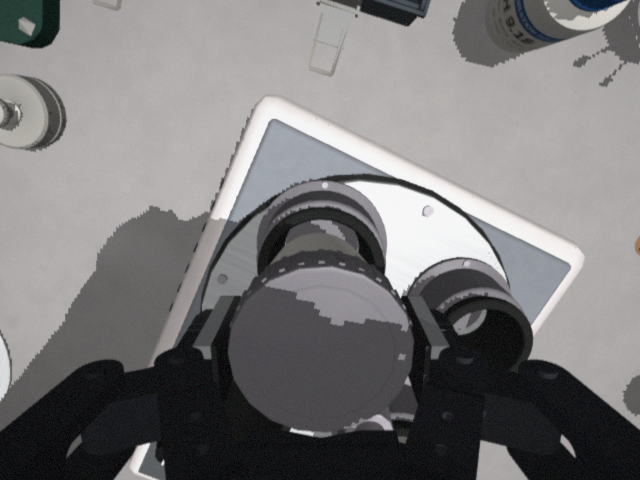

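View pics/s11.png

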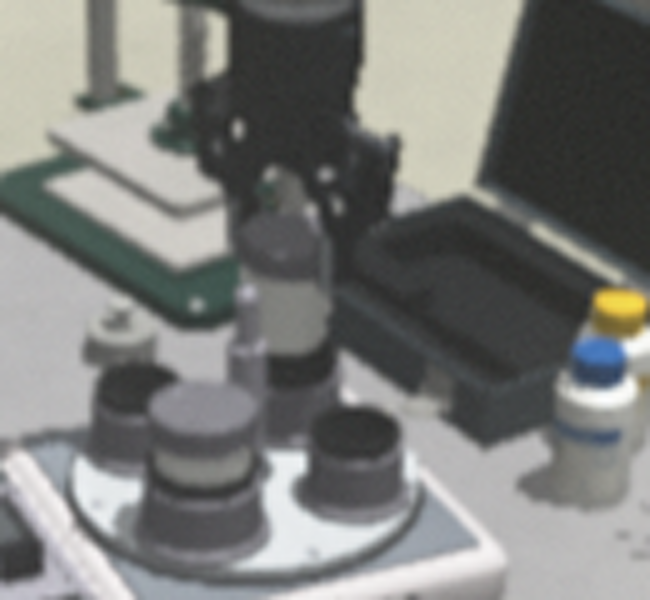

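```bash
python3 -m inch '-0.05 0.1 0.8 0 0.7;0 0 0.7 0 0.7;0 0 0 0 0.7'; python3 -c "
from h import *
d=go([668.7,44.4,123],-75)"
```

```text
clock: 22.32
position: [669.0, 44.1, 148.9]
tool_rot: [-0.006, 0.992, 0.122, 0.001]
ft_force: [0.0, 0.1, -1.8]
gripper_width: 58.2
jaw now -75.9 q7 -0.88 w 58.2 z-axis [ 0.     0.012 -1.   ] F [ 0.   0.1 -1.8] t 22.3
yaw(tool) -0.016 (alt 3.125)
pos [669.   44.1 148.9] shift cm after yaw [-0.03 -0.01  2.59] len 2.6
```

```bash
python3 -m inch '-0.03 0 0.7 0 0.7;0 0 0.5 0 0.7;0 0 0 0 0.7'; python3 -c "
from h import *
d=go([668.7,44.4,123],-75)"
```

```text
clock: 22.7
position: [668.7, 44.0, 135.9]
tool_rot: [-0.006, 0.992, 0.122, 0.001]
ft_force: [-1.0, -0.1, -1.2]
gripper_width: 58.0
jaw now -75.9 q7 -0.87 w 58.0 z-axis [-0.     0.011 -1.   ] F [-1.  -0.1 -1.2] t 22.7
yaw(tool) -0.017 (alt 3.125)
pos [668.7  44.  135.9] shift cm after yaw [ 0.01 -0.02  1.29] len 1.3
```

```bash
python3 -m inch '0 0 0.3 0 0.7;0 0 0.2 0 0.7'; python3 -m inch '0 0 0.2 0 0.7'; python3 -m inch '0 0 0.15 0 0.7'
```

```text
clock: 22.95
position: [668.9, 44.1, 130.9]
tool_rot: [-0.006, 0.992, 0.122, 0.001]
ft_force: [0.1, 0.5, -2.1]
gripper_width: 58.2
clock: 23.08
position: [669.0, 44.1, 128.8]
tool_rot: [-0.006, 0.992, 0.122, 0.001]
ft_force: [-0.0, 0.1, -1.5]
gripper_width: 58.1
clock: 23.2
position: [668.9, 44.3, 127.3]
tool_rot: [-0.006, 0.992, 0.122, 0.001]
ft_force: [-1.6, 0.5, -0.5]
gripper_width: 57.9
```

```bash
python3 -m inch '-0.04 0 0.12 0 0.7'; python3 -m inch '-0.02 0 0.1 0 0.7';python3 -m inch '0 0 0.08 0 0.7'
```

```text
clock: 23.32
position: [668.6, 44.3, 126.1]
tool_rot: [-0.006, 0.992, 0.123, 0.001]
ft_force: [0.1, 0.9, -0.1]
gripper_width: 58.1
clock: 23.45
position: [668.6, 44.4, 125.5]
tool_rot: [-0.006, 0.992, 0.123, 0.001]
ft_force: [-1.3, 1.6, 2.2]
gripper_width: 58.2
clock: 23.58
position: [668.7, 44.4, 125.3]
tool_rot: [-0.006, 0.992, 0.123, 0.001]
ft_force: [-2.8, 1.6, 4.8]
gripper_width: 57.7
```

```bash
python3 -m inch '-0.06 -0.02 -0.06 0 0.7';  python3 -m inch '-0.04 -0.03 0 0 0.7'
```

```text
clock: 23.7
position: [668.2, 44.3, 125.7]
tool_rot: [-0.006, 0.992, 0.123, 0.002]
ft_force: [0.8, -0.1, -3.3]
gripper_width: 57.9
clock: 23.82
position: [668.1, 44.3, 125.7]
tool_rot: [-0.006, 0.992, 0.122, 0.002]
ft_force: [2.1, 0.3, -0.6]
gripper_width: 58.1
```

```bash
python3 -m inch '0.03 0 0.03 0 0.7';  python3 -m inch '0 0 0 0 0.28;0 0 0 0 0.25;0 0 0 0 0.2;0 0 0 0 0.15'
```

```text
clock: 23.95
position: [668.5, 44.4, 125.5]
tool_rot: [-0.006, 0.992, 0.122, 0.002]
ft_force: [-0.2, -0.5, 1.1]
gripper_width: 58.1
clock: 24.45
position: [668.4, 44.2, 125.5]
tool_rot: [-0.006, 0.992, 0.122, 0.002]
ft_force: [0.6, -0.5, 0.5]
gripper_width: 72.8
```

```bash
python3 -m inch '0 0 -2 0 0.1;0 0 -4 0 0.1;0 0 -4 0 0.1;0 0 -2 0 0'; python3 - <<'E'
from h import *
d=go([500,-300,220],-130)
sd=cam('side');crop(sd['image'],290,150,420,270,5,'s12.png'); c=wcam('w12.png')
E
```

```text
clock: 24.95
position: [667.7, 42.1, 251.3]
tool_rot: [-0.005, 0.993, 0.122, 0.002]
ft_force: [-0.9, -0.6, -0.7]
gripper_width: 85.3
jaw now -76.0 q7 -0.95 w 85.3 z-axis [ 0.002  0.011 -1.   ] F [-0.9 -0.6 -0.7] t 24.9
yaw(tool) 0.943 (alt -2.199)
pos [667.7  42.1 251.3] shift cm after yaw [ 9.15 37.02  2.73] len 38.2
```

View pics/s12.png

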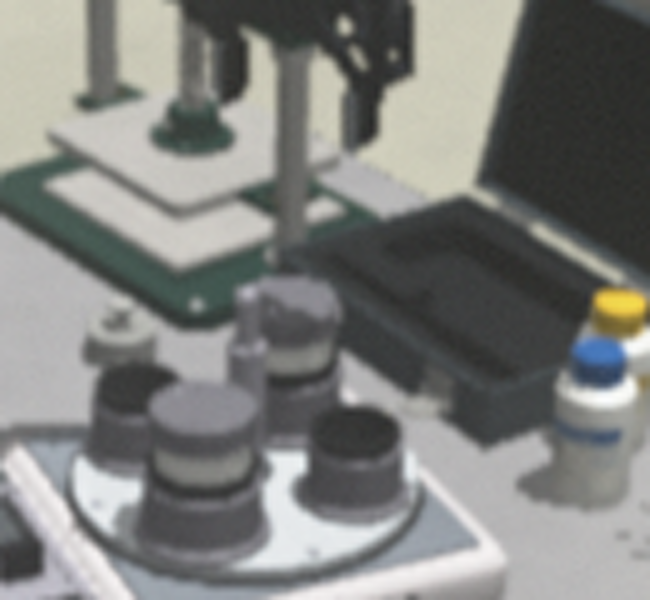

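View pics/w12.png

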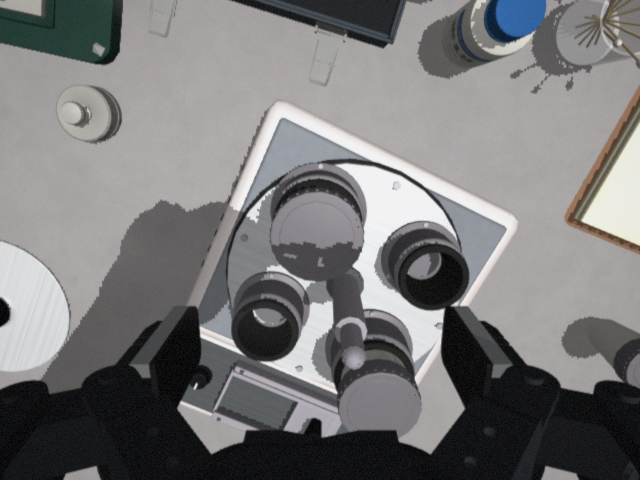

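```bash
python3 - <<'E'
from h import *
c=wcam(); s=4
im=cv2.resize(c['image'][:,:,::-1][180:450,220:430],None,fx=2.8,fy=2.8,interpolation=cv2.INTER_CUBIC)
h=holders(SH)
for n in('Lf','Ln'):
  for r,z,col in((28.5,142,(0,255,0)),(28.5,144,(0,0,255))):
    P=circ(c,h[n],r,z); cv2.polylines(im,[np.round((P-[220,180]+.5)*2.8*8-4).astype(int)],True,col,1,cv2.LINE_AA,3)
cv2.imwrite('pics/cf3.png',im)
E
```

```text
(no output)
```

View pics/cf3.png

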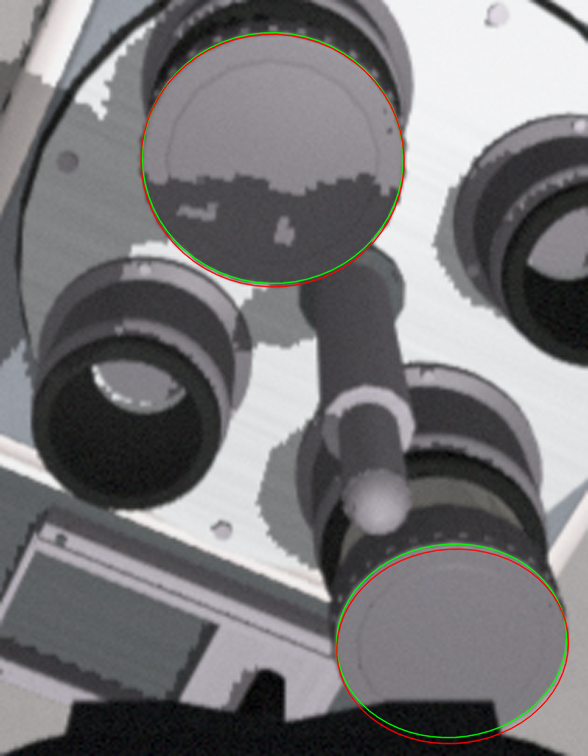

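```bash
python3 -m inch '0 0 0 0.185 0;0 0 0 0.185 0;0 0 0 0.185 0;0 0 0 0.185 0;0 0 0 0.185 0;1.2 5 0 0 0;1.2 5 0 0 0;1.2 5 0 0 0'; python3 -m inch '1.2 5 0.4 0 0;1.2 5 0.4 0 0;1.2 5 0.4 0 0;0.8 3 0 0 0;0 0 0 0 0'; python3 - <<'E'
from h import *
d=go([479,-363.3,100],-130)
c=wcam('w13.png')
print(proj(c,[479,-363.3,68]),proj(c,[600,-275.5,68]))
E
```

```text
clock: 26.1
position: [592.3, -91.5, 232.4]
tool_rot: [-0.0, 0.941, -0.337, -0.012]
ft_force: [1.3, 0.2, 0.2]
gripper_width: 85.5
clock: 26.72
position: [502.2, -264.2, 213.2]
tool_rot: [0.001, 0.94, -0.34, -0.018]
ft_force: [0.6, -0.4, -0.6]
gripper_width: 85.1
jaw now -129.8 q7 -1.21 w 85.1 z-axis [-0.035  0.011 -0.999] F [ 0.6 -0.4 -0.6] t 26.7
yaw(tool) 0.004 (alt -3.138)
pos [ 502.2 -264.2  213.2] shift cm after yaw [ 4.98  8.92 11.29] len 15.2
[453.78934078 149.48860831] [229.91320588  90.48478321]
```

View pics/w13.png

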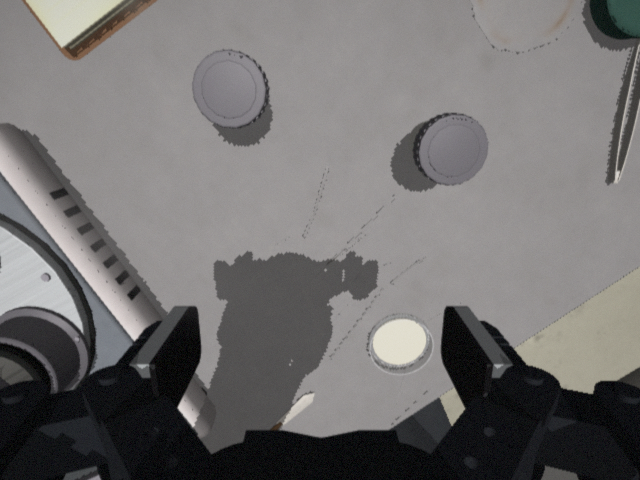

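```bash
python3 -m inch '1.6 3 2 0 0;1.6 3 3 0 0;1.2 2.3 3 0 0;0 0 0 0 0;0 0 0 0 0'; python3 - <<'E'
from h import *
d=go([479,-363.3,48],-130)
E
```

```text
clock: 27.4
position: [486.8, -346.0, 125.7]
tool_rot: [-0.002, 0.943, -0.332, -0.022]
ft_force: [0.2, -0.3, -0.3]
gripper_width: 85.5
jaw now -128.8 q7 -1.01 w 85.5 z-axis [-0.039  0.018 -0.999] F [ 0.2 -0.3 -0.3] t 27.4
yaw(tool) 0.021 (alt -3.120)
pos [ 486.8 -346.   125.7] shift cm after yaw [0.84 1.74 7.76] len 8.0
```

```bash
python3 -m inch '0 0 0 -0.185 0;0 0 0 -0.185 0;0 0 0 -0.185 0;0 0 0 -0.185 0;0 0 0 -0.185 0;0 0 0 0 0;0 0 0 0 0'; python3 - <<'E'
from h import *
d=go([479,-363.3,48],-75)
E
```

```text
clock: 28.28
position: [496.2, -335.4, 130.7]
tool_rot: [-0.011, 0.991, 0.133, -0.015]
ft_force: [0.4, 0.2, -0.3]
gripper_width: 85.6
jaw now -74.8 q7 -0.24 w 85.6 z-axis [-0.032  0.018 -0.999] F [ 0.4  0.2 -0.3] t 28.3
yaw(tool) 0.004 (alt -3.138)
pos [ 496.2 -335.4  130.7] shift cm after yaw [-2.17  2.46  8.27] len 8.9
```

```bash
python3 -m inch '0 0 0 0 0;0 0 0 0 0;0 0 0 0 0;0 0 0 0 0;0 0 0 0 0;0 0 0 0 0;0 0 0 0 0;0 0 0 0 0'; python3 - <<'E'
from h import *
d=go([479,-363.3,48],-75)
p,R,s=tool(); print(s['q'].round(3) if hasattr(s['q'],'round') else s['q'],R[:,2].round(4))
E
python3 -m inch '-2 0 0 0 0;-2 0 0 0 0;0 0 0 0 0;0 0 0 0 0'; python3 - <<'E'
from h import *
p,R,s=tool(); print(p,R[:,2].round(4))
E
python3 -m inch '0 2 0 0 0;0 2 0 0 0;0 0 0 0 0;0 0 0 0 0'; python3 - <<'E'
from h import *
p,R,s=tool(); print(p,R[:,2].round(4))
E
```

```text
clock: 29.28
position: [496.3, -335.1, 130.5]
tool_rot: [-0.011, 0.991, 0.131, -0.016]
ft_force: [-1.0, 0.1, -1.2]
gripper_width: 85.4
jaw now -75.0 q7 -0.25 w 85.4 z-axis [-0.034  0.017 -0.999] F [-1.   0.1 -1.2] t 29.3
yaw(tool) 0.001 (alt -3.141)
pos [ 496.3 -335.1  130.5] shift cm after yaw [-2.17  2.49  8.25] len 8.9
[-0.081  0.68   0.869  1.832 -0.613  0.967 -0.246] [-0.0336  0.0171 -0.9993]
clock: 29.78
position: [453.5, -346.7, 131.9]
tool_rot: [-0.011, 0.991, 0.13, -0.016]
ft_force: [1.1, 1.0, -0.5]
gripper_width: 85.5
[ 453.53115845 -346.72618574  131.92811957] [-0.0336  0.0174 -0.9993]
clock: 30.28
position: [465.7, -384.4, 130.5]
tool_rot: [-0.011, 0.991, 0.131, -0.015]
ft_force: [-0.3, -0.7, -1.2]
gripper_width: 85.4
[ 465.72909128 -384.39402475  130.52102055] [-0.0331  0.0188 -0.9993]
```

```bash
python3 - <<'E'
from h import *
d=go([479,-363.3,100],-75)
c=wcam('w14.png'); print(proj(c,[479,-363.3,68]))
E
python3 -m inch '0.8 -1.1 0 0 0;0.8 -1.1 1 0 0;0 0 1.5 0 0;0 0 0 0 0';python3 - <<'E'
from h import *
d=go([479,-363.3,48],-75)
E
```

```text
jaw now -74.9 q7 -0.15 w 85.4 z-axis [-0.033  0.019 -0.999] F [-0.3 -0.7 -1.2] t 30.3
yaw(tool) 0.001 (alt -3.140)
pos [ 465.7 -384.4  130.5] shift cm after yaw [ 1.91 -1.61  3.05] len 3.9
[286.56223396 224.38722289]
clock: 30.82
position: [475.8, -353.2, 103.4]
tool_rot: [-0.013, 0.991, 0.133, -0.015]
ft_force: [-0.2, 0.2, -0.5]
gripper_width: 85.5
jaw now -74.7 q7 -0.17 w 85.5 z-axis [-0.034  0.021 -0.999] F [-0.2  0.2 -0.5] t 30.8
yaw(tool) 0.005 (alt -3.137)
pos [ 475.8 -353.2  103.4] shift cm after yaw [0.19 1.21 5.5 ] len 5.6
```

View pics/w14.png

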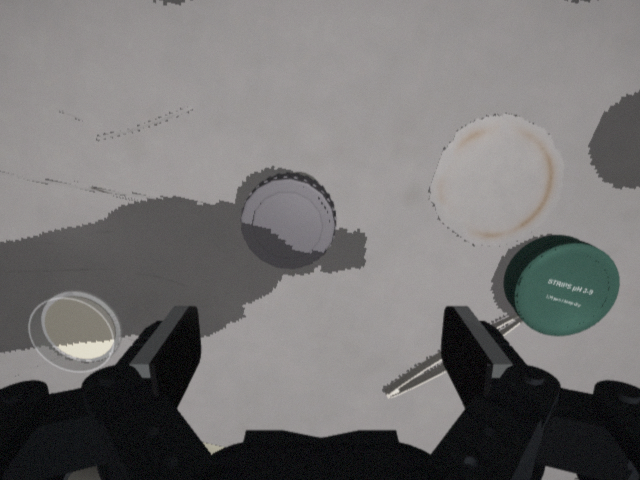

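```bash
python3 -m inch '0.15 1.1 0.8 0 0;0 0 1 0 0;0 0 0 0 0';python3 - <<'E'
from h import *
d=go([479,-363.3,48],-75)
E
```

```text
clock: 31.2
position: [479.3, -365.0, 83.5]
tool_rot: [-0.012, 0.991, 0.132, -0.016]
ft_force: [-0.8, 0.1, 0.3]
gripper_width: 85.5
jaw now -74.8 q7 -0.15 w 85.5 z-axis [-0.034  0.02  -0.999] F [-0.8  0.1  0.3] t 31.2
yaw(tool) 0.004 (alt -3.138)
pos [ 479.3 -365.    83.5] shift cm after yaw [ 0.11 -0.07  3.56] len 3.6
```

```bash
python3 -m inch '0.1 -0.1 1.2 0 0;0 0 1.2 0 0;0 0 0.9 0 0;0 0 0 0 0';python3 - <<'E'
from h import *
d=go([479,-363.3,48],-75)
E
```

```text
clock: 31.7
position: [478.4, -363.0, 48.0]
tool_rot: [-0.013, 0.991, 0.132, -0.016]
ft_force: [0.1, -0.9, 0.4]
gripper_width: 85.1
jaw now -74.8 q7 -0.12 w 85.1 z-axis [-0.035  0.021 -0.999] F [ 0.1 -0.9  0.4] t 31.7
yaw(tool) 0.003 (alt -3.139)
pos [ 478.4 -363.    48. ] shift cm after yaw [ 0.05  0.04 -0.01] len 0.1
```

```bash
python3 -m inch '0 0 0 0 0.4;0 0 0 0 0.6;0 0 0 0 0.8;0 0 0 0 0.8;0 0 0 0 0.8' 25; python3 - <<'E'
from h import *
d=go([479,-363.3,48],-75)
c=wcam(); p,R,s=tool()
X=atz(c,321,350,68); print(X-p); capfit(c,22.5,68,X,(200,230,450,450),'cf4.png')
E
```

```text
clock: 32.33
position: [479.0, -363.3, 48.8]
tool_rot: [-0.012, 0.991, 0.132, -0.015]
ft_force: [-0.8, 0.1, 0.2]
gripper_width: 46.2
jaw now -74.8 q7 -0.12 w 46.2 z-axis [-0.033  0.02  -0.999] F [-0.8  0.1  0.2] t 32.3
yaw(tool) 0.003 (alt -3.138)
pos [ 479.  -363.3   48.8] shift cm after yaw [0.01 0.01 0.08] len 0.1
[ 2.23003495 -1.4591695  19.23698539]
```

View pics/cf4.png

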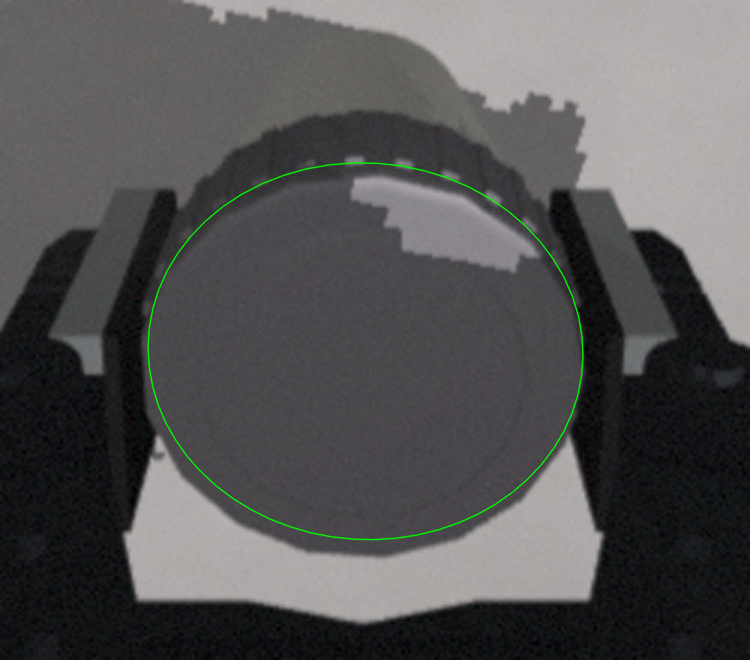

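```bash
python3 -m inch '0 0 -2 0 0.8;0 0 -3 0 0.8;0 0 -3 0 0.8;0 0 -3 0 0.8;0 0 -2 0 0.8;0 0 -1 0 0.8';python3 - <<'E'
from h import *
d=go([649,-47.2,190],-75)
E
```

```text
clock: 33.12
position: [483.3, -367.0, 197.9]
tool_rot: [-0.012, 0.991, 0.131, -0.015]
ft_force: [0.1, 0.0, -1.0]
gripper_width: 46.3
jaw now -74.9 q7 -0.25 w 46.3 z-axis [-0.032  0.019 -0.999] F [ 0.1  0.  -1. ] t 33.1
yaw(tool) 0.001 (alt -3.140)
pos [ 483.3 -367.   197.9] shift cm after yaw [ 24.31 -26.57   0.86] len 36.0
```

```bash
python3 -m inch '2 -2.2 0 0 0.8;2 -2.2 0 0 0.8;2 -2.2 0 0 0.8;2 -2.2 0 0 0.8;2 -2.2 0 0 0.8;2 -2.2 0 0 0.8;2 -2.2 0 0 0.8;2 -2.2 0 0 0.8';python3 -m inch '2 -2.2 0 0 0.8;2 -2.2 0 0 0.8;1 -1.1 0 0 0.8;0 0 0 0 0.8;0 0 0 0 0.8'; python3 - <<'E'
from h import *
d=go([649,-47.2,170],-75)
E
```

```text
clock: 34.12
position: [591.8, -151.2, 197.3]
tool_rot: [-0.012, 0.992, 0.128, -0.017]
ft_force: [0.7, -0.4, -0.9]
gripper_width: 46.3
clock: 34.75
position: [625.7, -81.7, 195.2]
tool_rot: [-0.012, 0.991, 0.129, -0.02]
ft_force: [-0.1, 0.3, 0.1]
gripper_width: 46.4
jaw now -75.2 q7 -0.75 w 46.4 z-axis [-0.043  0.019 -0.999] F [-0.1  0.3  0.1] t 34.8
yaw(tool) -0.004 (alt 3.138)
pos [625.7 -81.7 195.2] shift cm after yaw [ 3.24 -2.65  2.48] len 4.9
```

```bash
python3 -m inch '1.6 -1.3 0.5 0 0.8;1.6 -1.3 1 0 0.8;0 0 1 0 0.8;0 0 0 0 0.8;0 0 0 0 0.8'; python3 - <<'E'
from h import *
d=go([649.3,-47.2,158],-75)
E
```

```text
clock: 35.38
position: [649.6, -47.6, 167.2]
tool_rot: [-0.012, 0.992, 0.128, -0.021]
ft_force: [-0.7, -0.3, -0.1]
gripper_width: 46.0
jaw now -75.4 q7 -0.80 w 46.0 z-axis [-0.045  0.019 -0.999] F [-0.7 -0.3 -0.1] t 35.4
yaw(tool) -0.007 (alt 3.135)
pos [649.6 -47.6 167.2] shift cm after yaw [ 0.02 -0.02  0.92] len 0.9
```

```bash
python3 -m inch '0.04 0 0.9 0 0.8;0.05 0.02 0.9 0 0.8;0 0 0 0 0.8'; python3 - <<'E'
from h import *
d=go([649.3,-47.2,122.8],-75)
c=wcam('w15.png');sd=cam('side');crop(sd['image'],290,150,420,270,5,'s15.png')
E
```

```text
clock: 35.75
position: [649.3, -48.2, 148.3]
tool_rot: [-0.012, 0.992, 0.127, -0.021]
ft_force: [0.3, -0.4, -0.3]
gripper_width: 45.9
jaw now -75.5 q7 -0.78 w 45.9 z-axis [-0.044  0.019 -0.999] F [ 0.3 -0.4 -0.3] t 35.8
yaw(tool) -0.008 (alt 3.133)
pos [649.3 -48.2 148.3] shift cm after yaw [ 0.12 -0.02  2.55] len 2.6
```

View pics/w15.png

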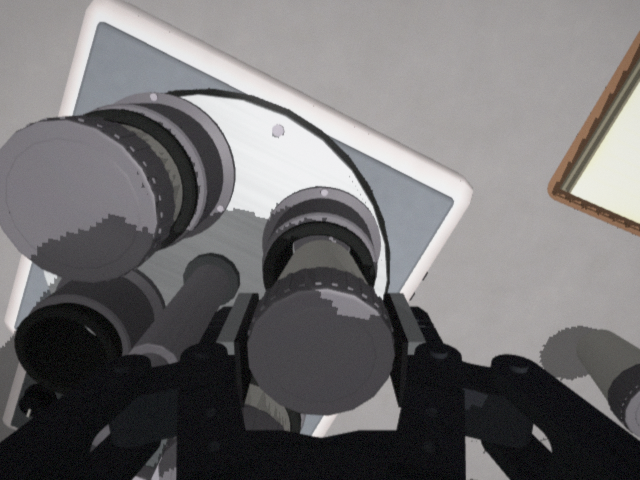

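View pics/s15.png

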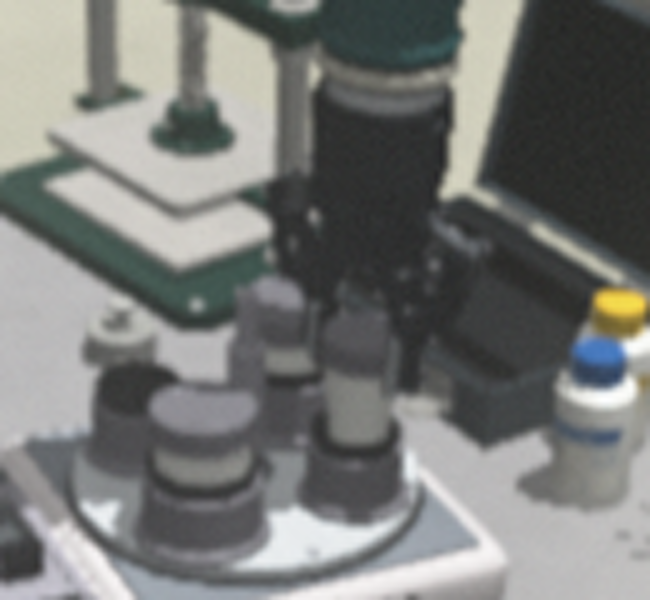

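Inside the mouth and central. Continue down carefully.

```bash
python3 -m inch '0.04 -0.03 0.6 0 0.8;0.02 -0.02 0.5 0 0.8;0 0 0 0 0.8'; python3 - <<'E'
from h import *
d=go([649.3,-47.2,122.8],-75)
E
python3 -m inch '0.02 0 0.4 0 0.8'; python3 -m inch '0.01 0 0.2 0 0.8'
```

```text
clock: 36.22
position: [650.1, -47.4, 137.8]
tool_rot: [-0.012, 0.992, 0.127, -0.02]
ft_force: [-0.6, -0.1, -1.2]
gripper_width: 46.1
jaw now -75.5 q7 -0.78 w 46.1 z-axis [-0.042  0.019 -0.999] F [-0.6 -0.1 -1.2] t 36.2
yaw(tool) -0.008 (alt 3.134)
pos [650.1 -47.4 137.8] shift cm after yaw [-0.01  0.    1.5 ] len 1.5
clock: 36.35
position: [650.3, -47.3, 133.9]
tool_rot: [-0.012, 0.992, 0.127, -0.02]
ft_force: [-1.3, 1.0, -1.7]
gripper_width: 46.3
clock: 36.48
position: [650.1, -47.0, 131.6]
tool_rot: [-0.012, 0.992, 0.127, -0.02]
ft_force: [-0.8, 0.4, -0.2]
gripper_width: 46.7
```

```bash
python3 -m inch '-0.06 0 0.15 0 0.8'; python3 -m inch '-0.02 0 0.15 0 0.8'; python3 -m inch '0 0 0.15 0 0.8'
```

```text
clock: 36.6
position: [649.5, -47.2, 130.0]
tool_rot: [-0.012, 0.992, 0.127, -0.02]
ft_force: [0.2, -0.3, 0.5]
gripper_width: 45.6
clock: 36.72
position: [649.2, -47.2, 128.5]
tool_rot: [-0.012, 0.992, 0.127, -0.02]
ft_force: [0.2, -0.2, -0.8]
gripper_width: 46.0
clock: 36.85
position: [649.2, -47.0, 127.0]
tool_rot: [-0.012, 0.992, 0.127, -0.02]
ft_force: [-0.4, 1.1, 0.0]
gripper_width: 46.2
```

```bash
python3 -m inch '0 0 0.12 0 0.8'; python3 -m inch '0 0 0.1 0 0.8'; python3 -m inch '0 0 0.08 0 0.8'
```

```text
clock: 36.98
position: [649.1, -46.8, 125.8]
tool_rot: [-0.012, 0.992, 0.127, -0.02]
ft_force: [0.2, 1.1, -0.2]
gripper_width: 46.3
clock: 37.1
position: [649.0, -46.7, 124.7]
tool_rot: [-0.012, 0.992, 0.127, -0.02]
ft_force: [-0.3, 0.6, 0.4]
gripper_width: 46.4
clock: 37.22
position: [649.1, -46.6, 124.1]
tool_rot: [-0.013, 0.992, 0.127, -0.02]
ft_force: [-1.6, 1.4, 3.4]
gripper_width: 45.9
```

```bash
python3 -m inch '-0.03 -0.02 -0.03 0 0.8'; python3 -m inch '0 0 0 0 0.4;0 0 0 0 0.35;0 0 0 0 0.3;0 0 0 0 0.25'; python3 -m inch '0 0 -1.5 0 0.25;0 0 -3 0 0.25;0 0 -3 0 0.2;0 0 -2 0 0;0 0 -0.5 0 0'; python3 - <<'E'
from h import *
d=go([600,-275.5,200],-75)
c=wcam('w16.png');im=cv2.resize(c['image'][:,:,::-1],None,fx=1.2,fy=1.2)
h=holders(SH)
for n in h:
    P=circ(c,h[n],28.5 if n[0]=='L' else 22.5,142); cv2.polylines(im,[np.round((P+.5)*1.2*8-4).astype(int)],True,(0,255,0),1,cv2.LINE_AA,3)
cv2.imwrite('pics/w16.png',im)
E
```

```text
clock: 37.35
position: [648.8, -46.6, 124.3]
tool_rot: [-0.012, 0.992, 0.127, -0.02]
ft_force: [0.1, 0.1, -1.5]
gripper_width: 45.6
clock: 37.85
position: [649.2, -47.3, 124.6]
tool_rot: [-0.012, 0.992, 0.127, -0.019]
ft_force: [-0.4, 0.7, 0.3]
gripper_width: 64.4
clock: 38.48
position: [653.7, -49.8, 230.4]
tool_rot: [-0.011, 0.992, 0.127, -0.019]
ft_force: [-0.1, -0.9, -0.2]
gripper_width: 85.3
jaw now -75.5 q7 -0.84 w 85.3 z-axis [-0.04   0.018 -0.999] F [-0.1 -0.9 -0.2] t 38.5
yaw(tool) -0.008 (alt 3.133)
pos [653.7 -49.8 230.4] shift cm after yaw [-10.93  20.49   2.85] len 23.4
```

View pics/w16.png

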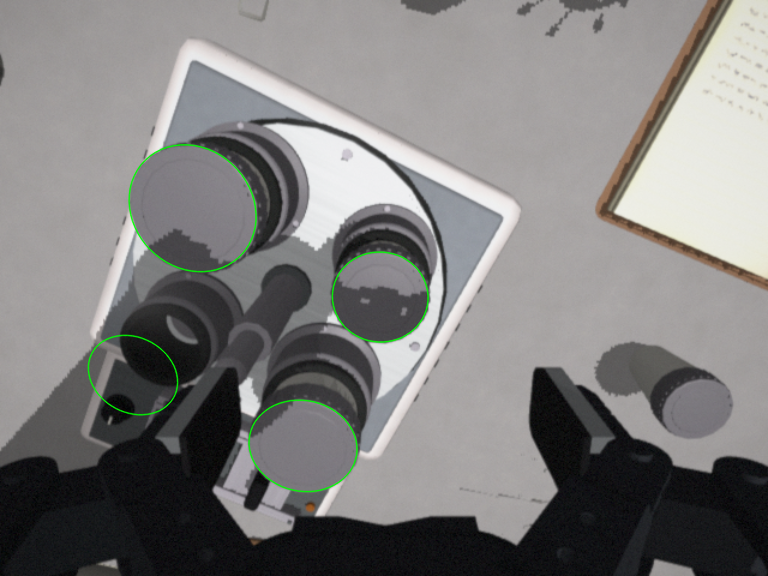

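```bash
python3 -m inch '-1.3 2.5 0.2 0 0;-1.3 2.5 0.2 0 0;-1.3 2.5 0.2 0 0;-1.3 2.5 0.2 0 0;-1.3 2.5 0.2 0 0;-1.3 2.5 0.2 0 0;-0.5 1.2 0 0 0;0 0 0 0 0'; python3 - <<'E'
from h import *
d=go([600,-275.5,100],-75)
c=wcam('w17.png'); print(proj(c,[600,-275.5,68]))
E
```

```text
clock: 39.52
position: [609.4, -228.2, 207.9]
tool_rot: [-0.014, 0.991, 0.128, -0.025]
ft_force: [0.2, -0.2, 0.2]
gripper_width: 85.0
jaw now -75.3 q7 -0.55 w 85.0 z-axis [-0.053  0.022 -0.998] F [ 0.2 -0.2  0.2] t 39.5
yaw(tool) -0.005 (alt 3.136)
pos [ 609.4 -228.2  207.9] shift cm after yaw [-1.65  4.7  10.72] len 11.8
[388.24524146 244.69355288]
```

View pics/w17.png

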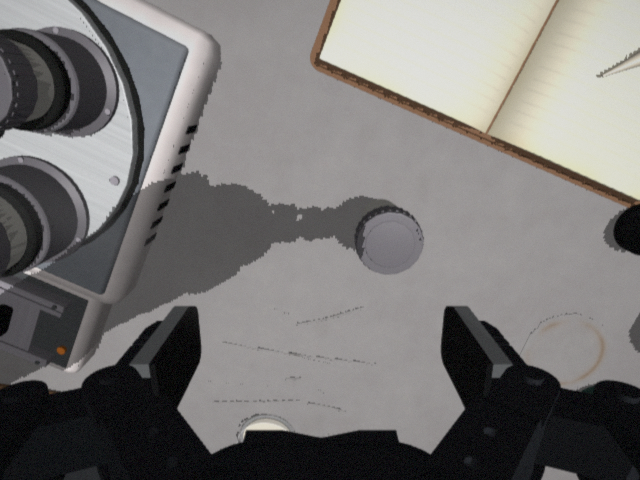

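```bash
python3 - <<'E'
from h import *
c=wcam(); print(tool()[0])
capfit(c,22.5,68,(600,-275.5),(330,180,450,300),'cf5.png',5); t=cam('top'); capfit(t,22.5,68,(600,-275.5),(395,175,455,235),'ct5.png',10)
E
```

```text
[ 610.07189038 -226.60725177  207.92936814]
```

View pics/cf5.png

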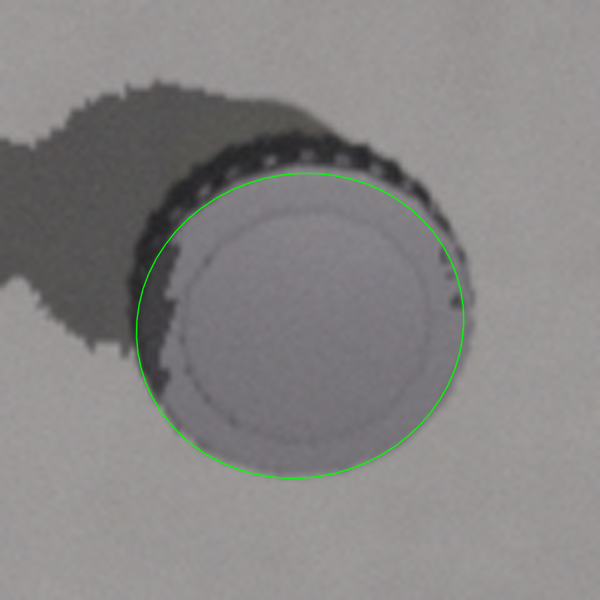

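View pics/ct5.png

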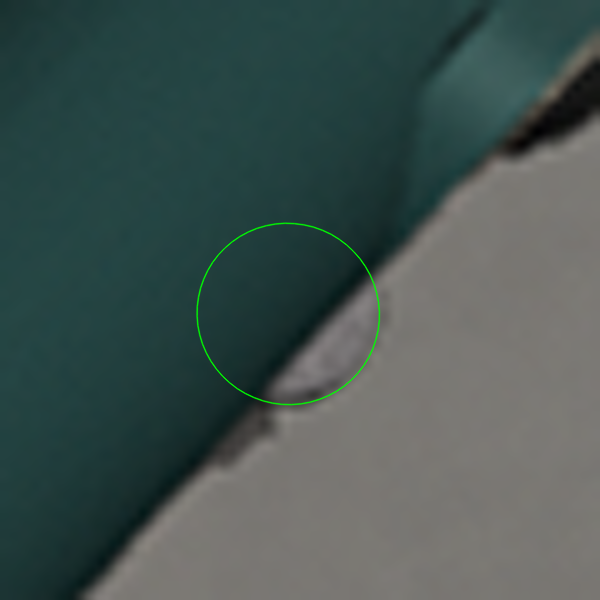

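```bash
python3 -m inch '-0.6 1.7 2 0 0;-0.6 1.7 2 0 0;-0.4 1.2 2 0 0;0 0 1.5 0 0;0 0 0 0 0';python3 - <<'E'
from h import *
d=go([600.4,-276.2,48],-75)
E
```

```text
clock: 40.3
position: [605.2, -269.8, 128.0]
tool_rot: [-0.016, 0.991, 0.133, -0.024]
ft_force: [-0.2, -0.5, 0.1]
gripper_width: 85.3
jaw now -74.7 q7 -0.44 w 85.3 z-axis [-0.052  0.025 -0.998] F [-0.2 -0.5  0.1] t 40.3
yaw(tool) 0.005 (alt -3.137)
pos [ 605.2 -269.8  128. ] shift cm after yaw [-0.28  0.79  7.99] len 8.0
```

```bash
python3 -m inch '-0.2 0.6 2 0 0;0 0 2 0 0;0 0 0 0 0';python3 - <<'E'
from h import *
d=go([600.4,-276.2,48],-75)
E
```

```text
clock: 40.67
position: [603.3, -274.4, 85.4]
tool_rot: [-0.016, 0.991, 0.134, -0.024]
ft_force: [-0.7, -0.7, 0.7]
gripper_width: 85.5
jaw now -74.6 q7 -0.40 w 85.5 z-axis [-0.051  0.025 -0.998] F [-0.7 -0.7  0.7] t 40.7
yaw(tool) 0.006 (alt -3.135)
pos [ 603.3 -274.4   85.4] shift cm after yaw [-0.16  0.24  3.74] len 3.8
```

```bash
python3 -m inch '-0.1 0.2 1.5 0 0;-0.05 0.05 1.5 0 0;0 0 0.6 0 0;0 0 0 0 0';python3 - <<'E'
from h import *
d=go([600.4,-276.2,48],-75)
E
```

```text
clock: 41.18
position: [600.8, -276.4, 47.1]
tool_rot: [-0.016, 0.991, 0.134, -0.023]
ft_force: [-0.2, -0.5, 0.2]
gripper_width: 85.0
jaw now -74.6 q7 -0.37 w 85.0 z-axis [-0.05   0.025 -0.998] F [-0.2 -0.5  0.2] t 41.2
yaw(tool) 0.007 (alt -3.135)
pos [ 600.8 -276.4   47.1] shift cm after yaw [-0.04 -0.03 -0.08] len 0.1
```

```bash
python3 -m inch '0 0 -0.1 0 0.4;0 0 0 0 0.6;0 0 0 0 0.8;0 0 0 0 0.8;0 0 0 0 0.8' 25; python3 - <<'E'
from h import *
d=go([600.4,-276.2,48],-75)
E
python3 -m inch '0 0 -2 0 0.8;0 0 -3 0 0.8;0 0 -3 0 0.8;0 0 -3 0 0.8;0 0 -3 0 0.8;0 0 -3 0 0.8;0 0 -1.5 0 0.8';python3 - <<'E'
from h import *
d=go([576,63,242],-75)
E
```

```text
clock: 41.8
position: [601.7, -276.6, 49.4]
tool_rot: [-0.015, 0.991, 0.134, -0.022]
ft_force: [-0.7, -0.1, -1.2]
gripper_width: 46.0
jaw now -74.6 q7 -0.37 w 46.0 z-axis [-0.049  0.024 -0.999] F [-0.7 -0.1 -1.2] t 41.8
yaw(tool) 0.007 (alt -3.135)
pos [ 601.7 -276.6   49.4] shift cm after yaw [-0.11 -0.07  0.15] len 0.2
clock: 42.68
position: [610.5, -282.7, 247.1]
tool_rot: [-0.014, 0.991, 0.133, -0.021]
ft_force: [0.4, -0.6, -1.1]
gripper_width: 46.2
jaw now -74.7 q7 -0.49 w 46.2 z-axis [-0.046  0.023 -0.999] F [ 0.4 -0.6 -1.1] t 42.7
yaw(tool) 0.005 (alt -3.137)
pos [ 610.5 -282.7  247.1] shift cm after yaw [  5.67 -34.24   1.44] len 34.7
```

```bash
python3 -m inch '0.5 -2.9 0 0 0.8;0.5 -2.9 0 0 0.8;0.5 -2.9 0 0 0.8;0.5 -2.9 0 0 0.8;0.5 -2.9 0 0 0.8;0.5 -2.9 0 0 0.8;0.5 -2.9 0 0 0.8;0.5 -2.9 0 0 0.8';python3 -m inch '0.5 -2.9 0 0 0.8;0.5 -2.9 0 0 0.8;0.3 -1.5 0 0 0.8;0 0 0 0 0.8;0 0 0 0 0.8'; python3 - <<'E'
from h import *
d=go([577.4,63,180],-75)
E
```

```text
clock: 43.68
position: [585.5, -45.5, 256.8]
tool_rot: [-0.014, 0.991, 0.129, -0.021]
ft_force: [0.0, 0.1, -0.9]
gripper_width: 46.1
clock: 44.3
position: [577.9, 31.3, 259.3]
tool_rot: [-0.014, 0.991, 0.13, -0.021]
ft_force: [0.4, -0.3, -0.5]
gripper_width: 46.2
jaw now -75.1 q7 -0.99 w 46.2 z-axis [-0.046  0.022 -0.999] F [ 0.4 -0.3 -0.5] t 44.3
yaw(tool) -0.002 (alt 3.140)
pos [577.9  31.3 259.3] shift cm after yaw [ 1.08 -2.81  7.99] len 8.5
```

Tilt is held nicely. Down to the mouth.

```bash
python3 -m inch '0.2 -1.4 0 0 0.8;0.2 -1.4 1 0 0.8;0 0 2.5 0 0.8;0 0 2.5 0 0.8;0 0 1.5 0 0.8;0 0 0 0 0.8;0 0 0 0 0.8'; python3 - <<'E'
from h import *
d=go([577.4,63,165],-75)
E
```

```text
clock: 45.18
position: [570.9, 63.6, 181.7]
tool_rot: [-0.014, 0.991, 0.129, -0.021]
ft_force: [-0.0, 0.2, -0.1]
gripper_width: 45.9
jaw now -75.2 q7 -0.97 w 45.9 z-axis [-0.046  0.022 -0.999] F [-0.   0.2 -0.1] t 45.2
yaw(tool) -0.004 (alt 3.138)
pos [570.9  63.6 181.7] shift cm after yaw [0.68 0.28 1.63] len 1.8
```

```bash
python3 -m inch '0.6 0.25 0.7 0 0.8;0.1 0 0.8 0 0.8;0 0 0 0 0.8'; python3 - <<'E'
from h import *
d=go([577.4,63,150],-75)
c=wcam('w18.png');sd=cam('side');crop(sd['image'],270,150,400,270,5,'s18.png')
E
```

```text
clock: 45.55
position: [579.1, 63.3, 166.6]
tool_rot: [-0.014, 0.991, 0.129, -0.02]
ft_force: [0.1, -0.9, -1.5]
gripper_width: 45.9
jaw now -75.2 q7 -0.96 w 45.9 z-axis [-0.043  0.023 -0.999] F [ 0.1 -0.9 -1.5] t 45.5
yaw(tool) -0.004 (alt 3.138)
pos [579.1  63.3 166.6] shift cm after yaw [-0.12  0.04  1.67] len 1.7
```

View pics/w18.png

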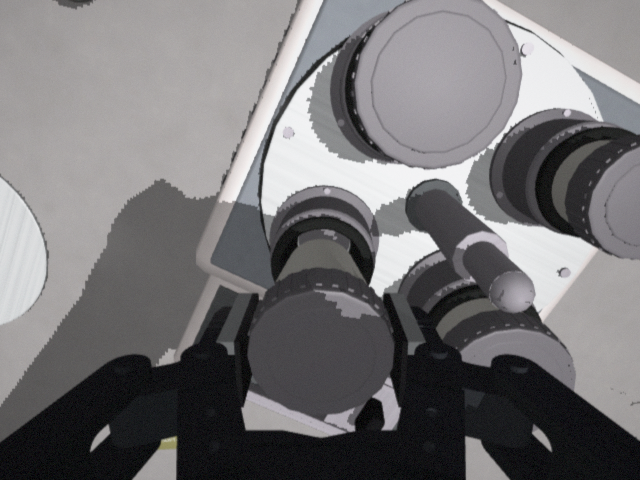

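View pics/s18.png

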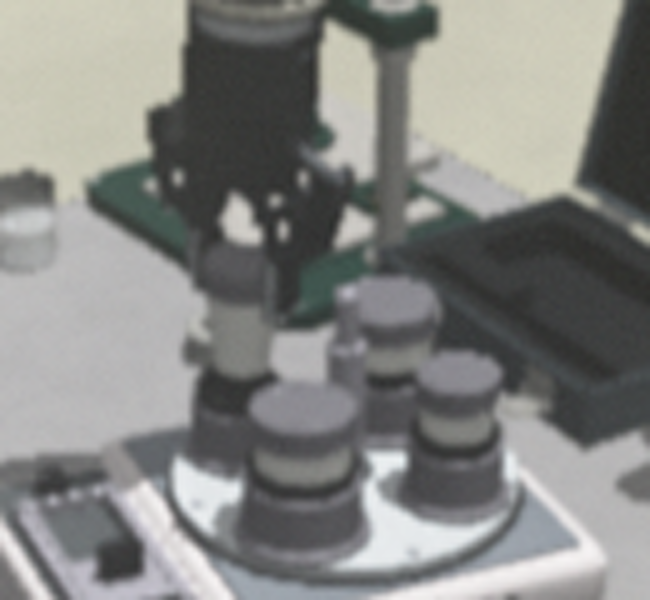

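```bash
python3 -m inch '-0.1 0.05 0.8 0 0.8;0.03 0 0.8 0 0.8;0 0 0 0 0.8'; python3 - <<'E'
from h import *
d=go([577.4,63,123.4],-75)
E
```

```text
clock: 46.02
position: [578.0, 62.9, 150.2]
tool_rot: [-0.014, 0.991, 0.129, -0.019]
ft_force: [0.4, -0.2, -0.9]
gripper_width: 46.3
jaw now -75.2 q7 -0.94 w 46.3 z-axis [-0.042  0.023 -0.999] F [ 0.4 -0.2 -0.9] t 46.0
yaw(tool) -0.004 (alt 3.138)
pos [578.   62.9 150.2] shift cm after yaw [0.04 0.07 2.68] len 2.7
```

```bash
python3 -m inch '0 0.02 0.7 0 0.8;0.02 0.02 0.5 0 0.8;0 0 0 0 0.8'; python3 - <<'E'
from h import *
d=go([577.4,63,123.4],-75)
E
python3 -m inch '0 0 0.3 0 0.8'
```

```text
clock: 46.4
position: [577.7, 62.9, 137.3]
tool_rot: [-0.014, 0.991, 0.129, -0.019]
ft_force: [-0.3, -0.6, -1.5]
gripper_width: 46.2
jaw now -75.2 q7 -0.93 w 46.2 z-axis [-0.042  0.023 -0.999] F [-0.3 -0.6 -1.5] t 46.4
yaw(tool) -0.004 (alt 3.138)
pos [577.7  62.9 137.3] shift cm after yaw [0.02 0.03 1.39] len 1.4
clock: 46.52
position: [577.7, 62.9, 134.4]
tool_rot: [-0.014, 0.991, 0.129, -0.019]
ft_force: [-1.0, 0.7, 0.1]
gripper_width: 45.9
```

```bash
python3 -m inch '0 0 0.2 0 0.8';python3 -m inch '0 0 0.2 0 0.8';python3 -m inch '0 0 0.15 0 0.8'
```

```text
clock: 46.65
position: [577.4, 63.0, 132.3]
tool_rot: [-0.014, 0.991, 0.129, -0.02]
ft_force: [-0.7, 0.2, 0.1]
gripper_width: 46.2
clock: 46.78
position: [577.2, 63.0, 130.2]
tool_rot: [-0.015, 0.991, 0.129, -0.02]
ft_force: [-1.9, -0.3, -0.2]
gripper_width: 46.3
clock: 46.9
position: [577.0, 63.0, 128.6]
tool_rot: [-0.015, 0.991, 0.129, -0.02]
ft_force: [-2.2, 1.0, -0.0]
gripper_width: 46.1
```

Contact pushes −x; shift that way.

```bash
python3 -m inch '-0.06 -0.02 0.1 0 0.8';python3 -m inch '-0.02 0 0.12 0 0.8';python3 -m inch '0 0 0.12 0 0.8'
```

```text
clock: 47.02
position: [576.5, 63.0, 127.6]
tool_rot: [-0.014, 0.991, 0.129, -0.02]
ft_force: [-0.1, 0.3, -1.5]
gripper_width: 46.0
clock: 47.15
position: [576.4, 62.9, 126.5]
tool_rot: [-0.014, 0.991, 0.129, -0.019]
ft_force: [-0.4, 0.3, 0.5]
gripper_width: 45.8
clock: 47.28
position: [576.4, 63.0, 125.5]
tool_rot: [-0.015, 0.991, 0.129, -0.019]
ft_force: [-2.6, 0.5, 4.9]
gripper_width: 46.0
```

```bash
python3 -m inch '-0.05 0 -0.08 0 0.8';python3 -m inch '-0.02 0 0.05 0 0.8'
```

```text
clock: 47.4
position: [576.0, 62.8, 126.1]
tool_rot: [-0.014, 0.991, 0.129, -0.019]
ft_force: [-0.1, -0.1, -1.1]
gripper_width: 46.2
clock: 47.52
position: [576.1, 62.9, 125.8]
tool_rot: [-0.014, 0.991, 0.129, -0.019]
ft_force: [0.9, 0.4, 0.8]
gripper_width: 46.5
```

```bash
python3 -m inch '-0.01 0 0.05 0 0.8';python3 -m inch '0 0 0.03 0 0.8'
```

```text
clock: 47.65
position: [576.2, 62.9, 125.6]
tool_rot: [-0.015, 0.991, 0.129, -0.019]
ft_force: [-2.0, -0.3, 2.8]
gripper_width: 46.2
clock: 47.78
position: [576.3, 62.9, 125.5]
tool_rot: [-0.015, 0.991, 0.129, -0.019]
ft_force: [-1.1, 0.7, 3.4]
gripper_width: 46.0
```

```bash
python3 -m inch '-0.02 0 -0.03 0 0.8'; python3 -m inch '0 0 0 0 0.4;0 0 0 0 0.35;0 0 0 0 0.3;0 0 0 0 0.27'; python3 -m inch '0 0 -1.5 0 0.27;0 0 -2.5 0 0.27;0 0 -2.5 0 0.27;0 0 -2.5 0 0.27;0 0 -2 0 0.2;0 0 -1 0 0'; python3 - <<'E'
from h import *
d=go([470,290,220],-75)
c=wcam();im=cv2.resize(c['image'][:,:,::-1],None,fx=1.2,fy=1.2)
h=holders(SH)
for n in h:
    P=circ(c,h[n],28.5 if n[0]=='L' else 22.5,142); cv2.polylines(im,[np.round((P+.5)*1.2*8-4).astype(int)],True,(0,255,0),1,cv2.LINE_AA,3)
cv2.imwrite('pics/w19.png',im); sd=cam('side');crop(sd['image'],270,150,400,270,5,'s19.png')
E
```

```text
clock: 47.9
position: [576.1, 62.9, 125.7]
tool_rot: [-0.015, 0.991, 0.129, -0.019]
ft_force: [0.8, -0.8, -2.3]
gripper_width: 46.2
clock: 48.4
position: [576.1, 62.9, 125.4]
tool_rot: [-0.014, 0.991, 0.129, -0.019]
ft_force: [0.3, 0.4, -0.1]
gripper_width: 62.1
clock: 49.15
position: [581.4, 59.1, 252.8]
tool_rot: [-0.014, 0.991, 0.128, -0.018]
ft_force: [-1.3, -0.3, 0.2]
gripper_width: 83.8
jaw now -75.3 q7 -1.03 w 83.8 z-axis [-0.039  0.024 -0.999] F [-1.3 -0.3  0.2] t 49.1
yaw(tool) -0.005 (alt 3.136)
pos [581.4  59.1 252.8] shift cm after yaw [ -4.65 -25.07   4.27] len 25.9
```

View pics/w19.png

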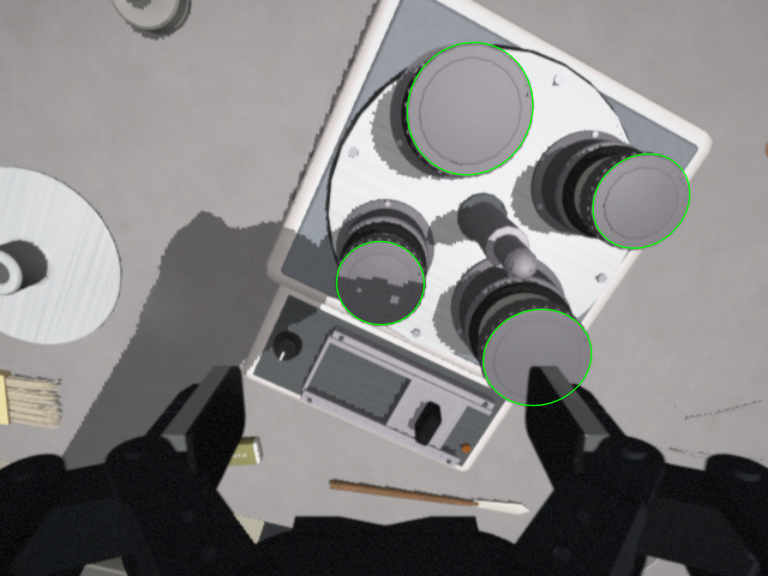

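View pics/s19.png

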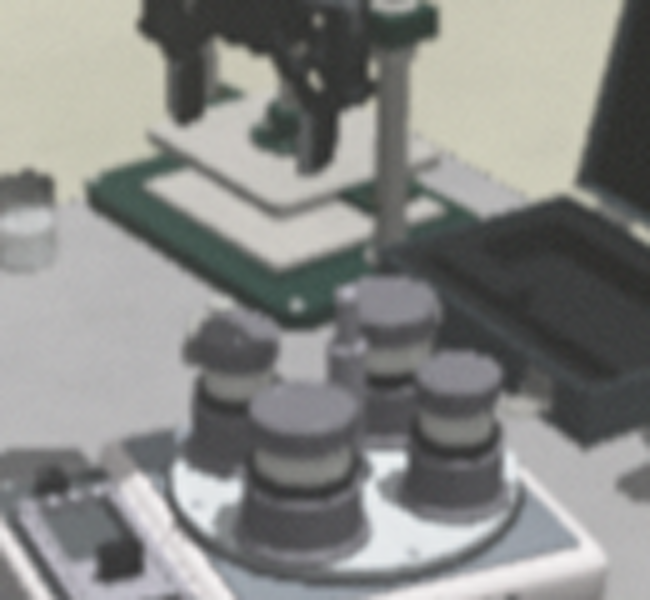

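```bash
python3 -m inch '-0.5 -2.8 0.2 0 0;-0.5 -2.8 0.2 0 0;-0.5 -2.8 0.2 0 0;-0.5 -2.8 0.2 0 0;-0.5 -2.8 0.2 0 0;-0.5 -2.8 0.2 0 0;-0.5 -2.8 0.2 0 0;-0.3 -1.5 0.2 0 0';python3 -m inch '0 0 0 0 0;0 0 0 0 0'; python3 - <<'E'
from h import *
d=go([475,338,100],-75)
c=wcam('w20.png'); print(proj(c,[475,337.5,37.5]))
E
```

```text
clock: 50.25
position: [484.1, 257.6, 237.3]
tool_rot: [-0.012, 0.992, 0.126, -0.023]
ft_force: [-0.5, 0.8, -0.5]
gripper_width: 85.3
clock: 50.5
position: [483.8, 257.1, 236.4]
tool_rot: [-0.011, 0.992, 0.127, -0.024]
ft_force: [1.0, 0.2, 0.1]
gripper_width: 85.8
jaw now -75.5 q7 -1.41 w 85.8 z-axis [-0.05   0.015 -0.999] F [1.  0.2 0.1] t 50.5
yaw(tool) -0.008 (alt 3.133)
pos [483.8 257.1 236.4] shift cm after yaw [ 1.86 -7.67 13.79] len 15.9
[226.69847358 180.24943167]
```

View pics/w20.png

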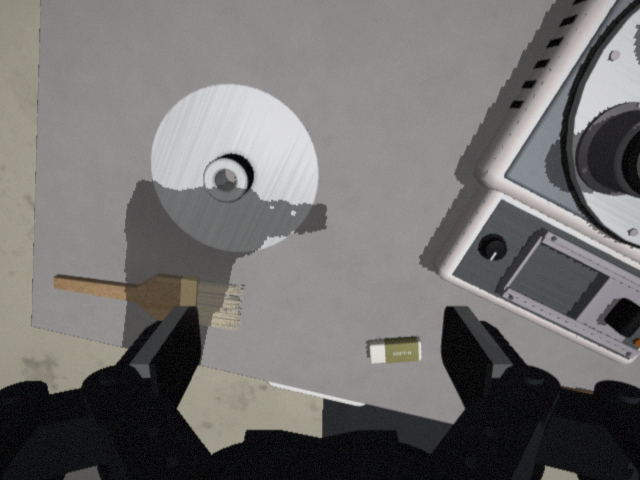

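```bash
python3 -m inch '0.5 -2.5 2 0 0;0.5 -2.5 2.5 0 0;0.4 -2 2.5 0 0;0 0 2.5 0 0;0 0 0 0 0;0 0 0 0 0'; python3 - <<'E'
from h import *
d=go([475,337.6,20],-75)
E
```

```text
clock: 51.3
position: [481.0, 325.9, 142.9]
tool_rot: [-0.011, 0.992, 0.121, -0.021]
ft_force: [0.7, -0.7, 0.7]
gripper_width: 85.4
jaw now -76.2 q7 -1.42 w 85.4 z-axis [-0.045  0.017 -0.999] F [ 0.7 -0.7  0.7] t 51.3
yaw(tool) -0.020 (alt 3.122)
pos [481.  325.9 142.9] shift cm after yaw [ 0.2  -0.94 12.33] len 12.4
```

```bash
python3 -m inch '0.1 -0.8 2.5 0 0;0 0 2.5 0 0;0 0 2 0 0;0 0 0 0 0;0 0 0 0 0'; python3 - <<'E'
from h import *
d=go([475,337.6,20],-75)
c=wcam('w21.png'); print(proj(c,[475,337.6,37.5]))
E
```

```text
clock: 51.92
position: [478.6, 336.6, 71.9]
tool_rot: [-0.013, 0.992, 0.12, -0.019]
ft_force: [0.5, -0.1, 0.7]
gripper_width: 85.2
jaw now -76.2 q7 -1.36 w 85.2 z-axis [-0.042  0.021 -0.999] F [ 0.5 -0.1  0.7] t 51.9
yaw(tool) -0.021 (alt 3.120)
pos [478.6 336.6  71.9] shift cm after yaw [-0.14 -0.03  5.2 ] len 5.2
[315.73115712 289.29744901]
```

View pics/w21.png

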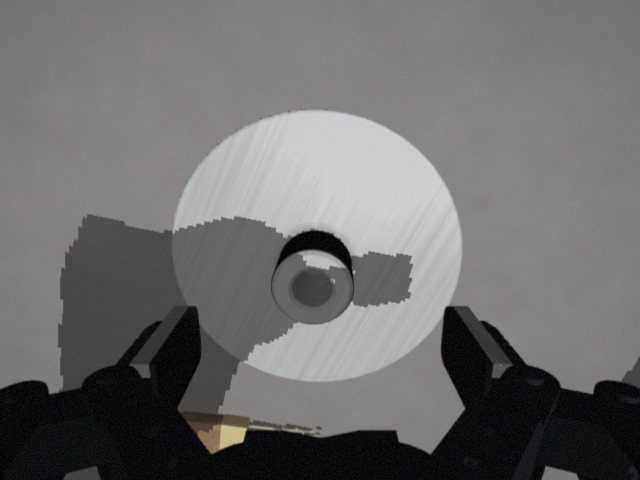

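```bash
python3 -m inch '-0.05 -0.1 1.5 0 0;0 0 1.5 0 0;0 0 1.5 0 0;0 0 0 0 0'; python3 - <<'E'
from h import *
d=go([475.5,338.2,20],-75)
E
```

```text
clock: 52.48
position: [475.7, 339.1, 24.5]
tool_rot: [-0.014, 0.992, 0.12, -0.019]
ft_force: [0.1, 0.2, 0.7]
gripper_width: 85.6
jaw now -76.2 q7 -1.32 w 85.6 z-axis [-0.041  0.022 -0.999] F [0.1 0.2 0.7] t 52.5
yaw(tool) -0.021 (alt 3.121)
pos [475.7 339.1  24.5] shift cm after yaw [-0.03  0.1   0.44] len 0.5
```

```bash
python3 -m inch '-0.03 0.1 0.4 0 0.4;0 0 0 0 0.7;0 0 0 0 0.9;0 0 0 0 0.9;0 0 0 0 0.9;0 0 0 0 0.9' 40; python3 - <<'E'
from h import *
d=go([475.5,338.2,20],-75)
c=wcam(); p,R,s=tool(); X=atz(c,320,350,37.5); print(X-p); capfit(c,18.5,37.5,X,(200,230,450,450),'cf6.png'); print(proj(c,[475.4,338.2,37.5]))
E
```

```text
clock: 53.22
position: [476.1, 338.8, 21.4]
tool_rot: [-0.014, 0.992, 0.121, -0.019]
ft_force: [0.2, -0.6, -1.3]
gripper_width: 38.3
jaw now -76.2 q7 -1.31 w 38.3 z-axis [-0.04   0.024 -0.999] F [ 0.2 -0.6 -1.3] t 53.2
yaw(tool) -0.020 (alt 3.121)
pos [476.1 338.8  21.4] shift cm after yaw [-0.07  0.05  0.14] len 0.2
[ 0.24532531 -1.68155527 16.12731802]
[316.03834435 351.75362213]
```

View pics/cf6.png

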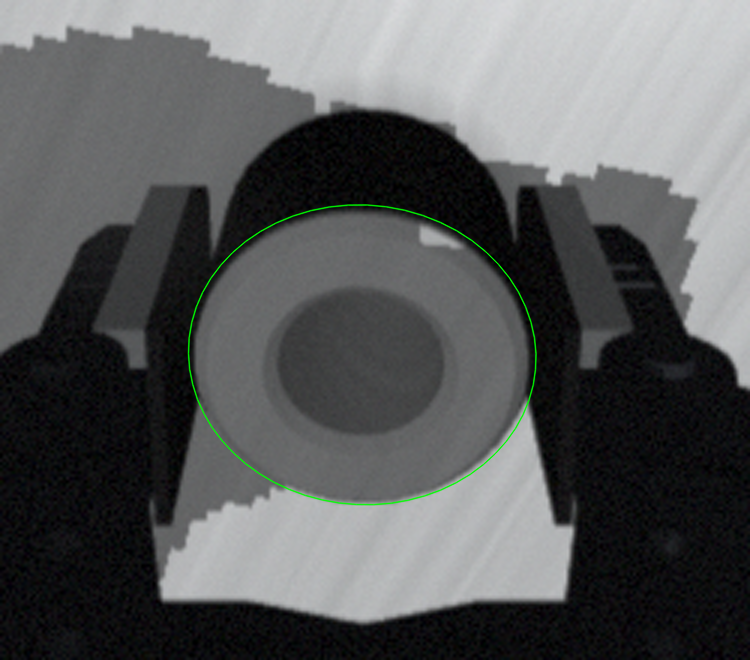

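```bash
python3 -m inch '0 0 0 0 0.9;0 0 0 0 0.9' 40; python3 -m inch '0 0 -1 0 0.9;0 0 -2 0 0.9;0 0 -1 0 0.9;0 0 0 0 0.9'; python3 - <<'E'
from h import *
d=go([613.3,8.2,260],-75)
c=wcam('w22.png'); sd=cam('side'); crop(sd['image'],190,190,330,290,5,'s22.png')
E
```

```text
clock: 53.52
position: [476.1, 338.8, 21.3]
tool_rot: [-0.014, 0.992, 0.121, -0.019]
ft_force: [0.6, 0.1, -0.1]
gripper_width: 38.1
clock: 54.02
position: [478.3, 337.6, 64.8]
tool_rot: [-0.015, 0.992, 0.12, -0.018]
ft_force: [-0.4, 0.5, -2.0]
gripper_width: 38.4
jaw now -76.2 q7 -1.35 w 38.4 z-axis [-0.039  0.025 -0.999] F [-0.4  0.5 -2. ] t 54.0
yaw(tool) -0.021 (alt 3.121)
pos [478.3 337.6  64.8] shift cm after yaw [  3.86  34.63 -20.84] len 40.6
```

View pics/s22.png

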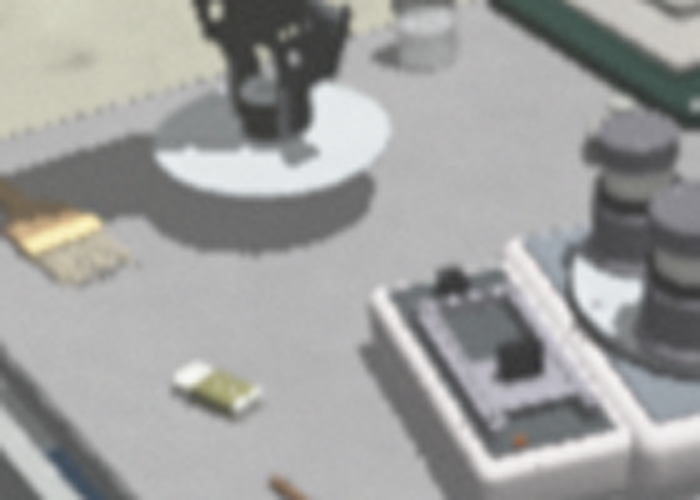

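View pics/w22.png

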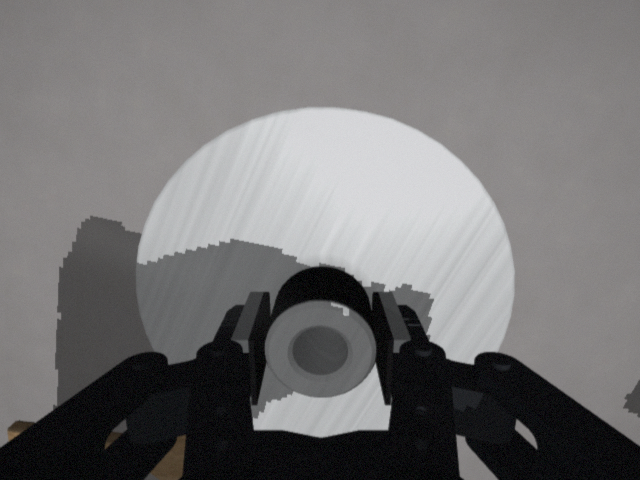

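```bash
python3 -m inch '0 0 -2 0 0.9;0 0 -3 0 0.9;0 0 -3 0 0.9;0 0 -3 0 0.9;0 0 -3 0 0.9;0 0 -2.5 0 0.9;0 0 -1.5 0 0.9'; python3 - <<'E'
from h import *
d=go([613.3,8.2,240],-75)
E
```

```text
clock: 55.0
position: [484.9, 330.8, 252.7]
tool_rot: [-0.013, 0.993, 0.119, -0.02]
ft_force: [0.3, 0.5, -2.9]
gripper_width: 38.5
jaw now -76.4 q7 -1.53 w 38.5 z-axis [-0.043  0.021 -0.999] F [ 0.3  0.5 -2.9] t 55.0
yaw(tool) -0.024 (alt 3.117)
pos [484.9 330.8 252.7] shift cm after yaw [ 4.05 34.51  0.04] len 34.7
```

```bash
python3 -m inch '0.3 2.7 0 0 0.9;0.3 2.7 0 0 0.9;0.3 2.7 0 0 0.9;0.3 2.7 0 0 0.9;0.3 2.7 0 0 0.9;0.3 2.7 0 0 0.9;0.3 2.7 0 0 0.9;0.3 2.7 0 0 0.9'; python3 -m inch '0.3 2.7 0 0 0.9;0.3 2.7 0 0 0.9;0.3 2.5 0 0 0.9;0 0 0 0 0.9;0 0 0 0 0.9'; python3 - <<'E'
from h import *
d=go([613.3,8.2,225],-75)
E
```

```text
clock: 56.0
position: [559.1, 122.2, 247.1]
tool_rot: [-0.014, 0.992, 0.121, -0.021]
ft_force: [-0.4, 0.1, -2.1]
gripper_width: 38.6
clock: 56.62
position: [585.9, 42.4, 244.3]
tool_rot: [-0.013, 0.993, 0.118, -0.023]
ft_force: [0.1, 0.8, -1.8]
gripper_width: 38.2
jaw now -76.5 q7 -1.01 w 38.2 z-axis [-0.049  0.021 -0.999] F [ 0.1  0.8 -1.8] t 56.6
yaw(tool) -0.026 (alt 3.116)
pos [585.9  42.4 244.3] shift cm after yaw [1.83 4.08 1.73] len 4.8
```

```bash
python3 -m inch '0.8 2 0 0 0.9;0.8 1.8 0 0 0.9;0 0 0.5 0 0.9;0 0 0 0 0.9;0 0 0 0 0.9'; python3 - <<'E'
from h import *
d=go([613.4,8.2,215],-75)
c=wcam('w23.png')
E
```

```text
clock: 57.25
position: [608.8, 16.0, 236.3]
tool_rot: [-0.015, 0.992, 0.122, -0.025]
ft_force: [-1.3, -0.3, -1.9]
gripper_width: 38.1
jaw now -76.0 q7 -0.95 w 38.1 z-axis [-0.053  0.024 -0.998] F [-1.3 -0.3 -1.9] t 57.2
yaw(tool) -0.017 (alt 3.124)
pos [608.8  16.  236.3] shift cm after yaw [0.34 0.95 2.08] len 2.3
```

View pics/w23.png

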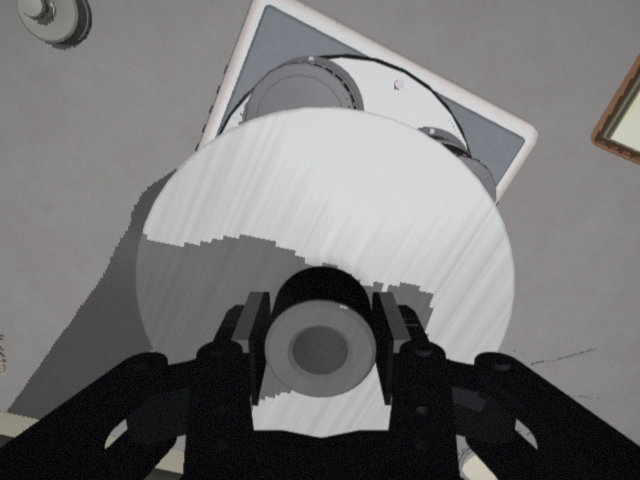

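```bash
python3 -m inch '0.3 0.95 0.5 0 0.9;0.05 0 0.5 0 0.9;0 0 0 0 0.9;0 0 0 0 0.9'; python3 - <<'E'
from h import *
d=go([613.4,8.2,205],-75)
E
```

```text
clock: 57.8
position: [614.0, 8.1, 225.0]
tool_rot: [-0.015, 0.992, 0.123, -0.025]
ft_force: [-0.7, -0.8, -2.0]
gripper_width: 38.4
jaw now -75.9 q7 -0.92 w 38.4 z-axis [-0.053  0.024 -0.998] F [-0.7 -0.8 -2. ] t 57.8
yaw(tool) -0.016 (alt 3.125)
pos [614.    8.1 225. ] shift cm after yaw [0.03 0.05 2.  ] len 2.0
```

```bash
python3 -m inch '0.02 0.03 0.8 0 0.9;0.02 0.02 0.7 0 0.9;0 0 0 0 0.9;0 0 0 0 0.9'; python3 - <<'E'
from h import *
d=go([613.4,8.2,205],-75)
sd=cam('side');crop(sd['image'],270,130,420,250,5,'s24.png'); t=cam('top'); crop(t['image'],230,145,380,280,5,'t24.png')
E
```

```text
clock: 58.3
position: [613.5, 8.3, 208.7]
tool_rot: [-0.015, 0.992, 0.123, -0.025]
ft_force: [0.5, -0.7, -2.1]
gripper_width: 38.6
jaw now -75.9 q7 -0.91 w 38.6 z-axis [-0.053  0.024 -0.998] F [ 0.5 -0.7 -2.1] t 58.3
yaw(tool) -0.016 (alt 3.125)
pos [613.5   8.3 208.7] shift cm after yaw [0.   0.02 0.37] len 0.4
```

View pics/s24.png

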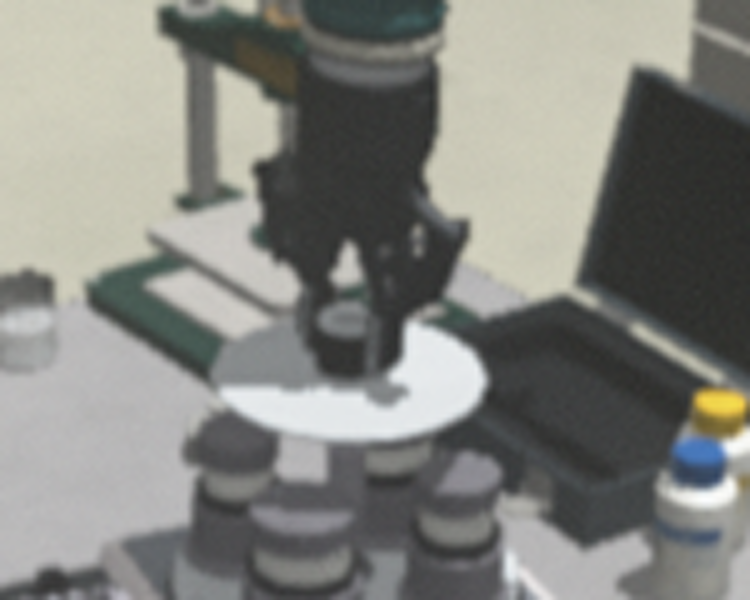

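```bash
python3 -m inch '0.02 0 0.4 0 0.9';python3 -m inch '0.02 0.01 0.4 0 0.9';python3 -m inch '0.02 0.01 0.4 0 0.9'
```

```text
clock: 58.52
position: [613.8, 8.4, 205.0]
tool_rot: [-0.015, 0.992, 0.123, -0.024]
ft_force: [0.9, 0.0, -2.7]
gripper_width: 38.3
clock: 58.65
position: [613.9, 8.6, 200.8]
tool_rot: [-0.015, 0.992, 0.123, -0.024]
ft_force: [-0.5, -0.1, -1.5]
gripper_width: 38.2
clock: 58.78
position: [613.9, 8.7, 196.5]
tool_rot: [-0.015, 0.992, 0.123, -0.024]
ft_force: [-0.2, -0.6, -3.8]
gripper_width: 38.4
```

```bash
python3 -m inch '-0.02 0.05 0.5 0 0.9';python3 -m inch '0.02 0.02 0.5 0 0.9';python3 -m inch '0.02 0.02 0.5 0 0.9'
```

```text
clock: 58.9
position: [613.5, 8.3, 191.2]
tool_rot: [-0.015, 0.992, 0.123, -0.024]
ft_force: [0.3, -1.2, -1.6]
gripper_width: 38.2
clock: 59.02
position: [613.4, 8.2, 185.7]
tool_rot: [-0.015, 0.992, 0.123, -0.025]
ft_force: [0.1, -0.8, -2.4]
gripper_width: 38.4
clock: 59.15
position: [613.4, 8.2, 180.2]
tool_rot: [-0.015, 0.992, 0.123, -0.025]
ft_force: [0.6, -0.7, -2.4]
gripper_width: 38.3
```

```bash
python3 -m inch '0.02 0.02 0.4 0 0.9';python3 -m inch '0.02 0.01 0.3 0 0.9';python3 -m inch '0.01 0.01 0.2 0 0.9'
```

```text
clock: 59.28
position: [613.3, 8.1, 175.8]
tool_rot: [-0.015, 0.992, 0.123, -0.025]
ft_force: [-0.4, 0.2, -0.6]
gripper_width: 38.2
clock: 59.4
position: [613.4, 8.2, 172.5]
tool_rot: [-0.015, 0.992, 0.123, -0.025]
ft_force: [1.2, 1.1, -2.3]
gripper_width: 38.0
clock: 59.52
position: [613.3, 8.2, 170.2]
tool_rot: [-0.015, 0.992, 0.123, -0.025]
ft_force: [-0.4, -0.5, -2.7]
gripper_width: 38.4
```

```bash
python3 -m inch '0.01 0.01 0.15 0 0.9';python3 -m inch '0.01 0.01 0.1 0 0.9';python3 -m inch '0 0 0.06 0 0.9'
```

```text
clock: 59.65
position: [613.4, 8.1, 168.6]
tool_rot: [-0.015, 0.992, 0.123, -0.025]
ft_force: [0.3, -0.1, -2.8]
gripper_width: 38.4
clock: 59.78
position: [613.6, 8.0, 167.6]
tool_rot: [-0.015, 0.992, 0.123, -0.025]
ft_force: [0.3, 1.0, -1.7]
gripper_width: 38.3
clock: 59.9
position: [613.6, 8.0, 167.2]
tool_rot: [-0.015, 0.992, 0.123, -0.025]
ft_force: [-0.8, 0.6, 0.8]
gripper_width: 38.3
```

Touching the shoulder (Fz rose from −2.4 to +0.8). Release and rise.

```bash
python3 -m inch '0 0 0 0 0.9;0 0 0 0 0.4;0 0 0 0 0.2;0 0 0 0 0.1;0 0 0 0 0'; python3 -m inch '0 0 -2 0 0;0 0 -3 0 0;0 0 -3 0 0;0 0 -2 0 0;0 0 0 0 0'; python3 - <<'E'
from h import *
d=go([400,8.2,250],-75)
c=wcam('w25.png');sd=cam('side');crop(sd['image'],270,130,420,250,5,'s25.png')
print(proj(c,[*SH[:2],183.5]))
E
```

```text
clock: 60.52
position: [614.5, 7.9, 168.3]
tool_rot: [-0.015, 0.992, 0.123, -0.024]
ft_force: [0.7, 0.0, 0.3]
gripper_width: 85.3
clock: 61.15
position: [620.5, 4.4, 275.8]
tool_rot: [-0.015, 0.992, 0.123, -0.022]
ft_force: [0.2, 0.0, -0.3]
gripper_width: 85.3
jaw now -76.0 q7 -0.95 w 85.3 z-axis [-0.047  0.024 -0.999] F [ 0.2  0.  -0.3] t 61.1
yaw(tool) -0.017 (alt 3.125)
pos [620.5   4.4 275.8] shift cm after yaw [-21.08  -5.98   3.63] len 22.2
[315.07852925 249.79591692]
```

View pics/s25.png

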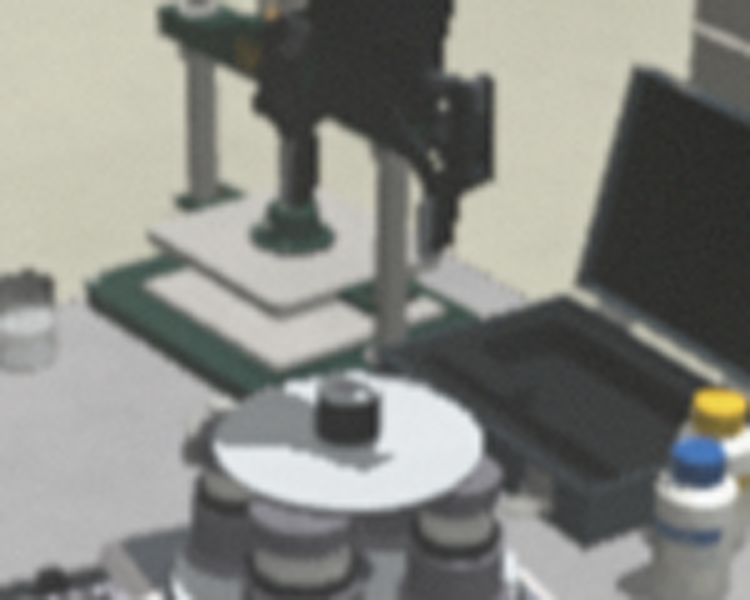

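View pics/w25.png

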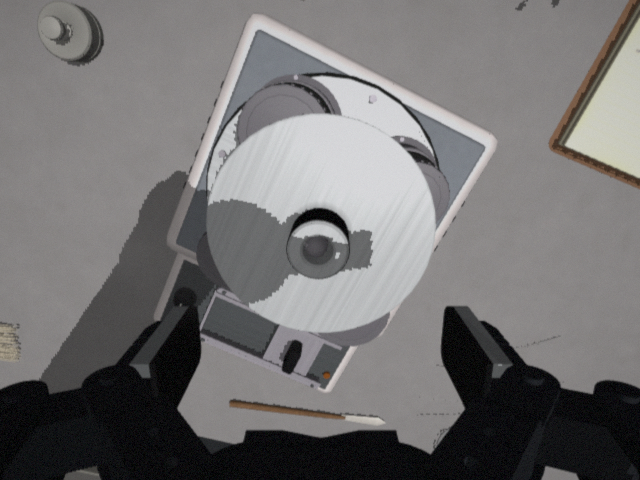

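```bash
python3 -m inch '-2.5 -0.8 0 0 0;-2.5 -0.8 0 0 0;-2.5 -0.8 0 0 0;-2.5 -0.8 0 0 0;0 0 0 -0.18 0.3;0 0 0 -0.18 0.6;0 0 0 -0.18 0.74;0 0 0 -0.18 0.74' >/dev/null; python3 -m inch '0 0 0 -0.18 0.74;0 0 0 -0.18 0.74;0 0 0 -0.18 0.74;0 0 0 -0.18 0.74;0 0 0 -0.18 0.74;0 0 0 -0.18 0.74;0 0 0 -0.18 0.74;0 0 0 -0.18 0.74'; python3 -m inch '0 0 0 -0.18 0.74;0 0 0 -0.18 0.74;0 0 0 -0.18 0.74;0 0 0 0 0.74'; python3 - <<'E'
from h import *
d=go([450,0,180],78.5)
c=wcam('w26.png')
E
```

```text
clock: 63.25
position: [497.2, 15.0, 259.3]
tool_rot: [-0.045, 0.324, 0.945, -0.008]
ft_force: [-0.4, -0.8, 0.9]
gripper_width: 22.2
clock: 63.75
position: [493.6, 15.5, 254.4]
tool_rot: [-0.051, 0.051, 0.997, 0.004]
ft_force: [-0.4, -0.3, -0.4]
gripper_width: 22.0
jaw now 84.1 q7 1.53 w 22.0 z-axis [-0.101  0.013 -0.995] F [-0.4 -0.3 -0.4] t 63.8
yaw(tool) 0.098 (alt -3.044)
pos [493.6  15.5 254.4] shift cm after yaw [ 3.19 -2.33  7.82] len 8.8
```

View pics/w26.png

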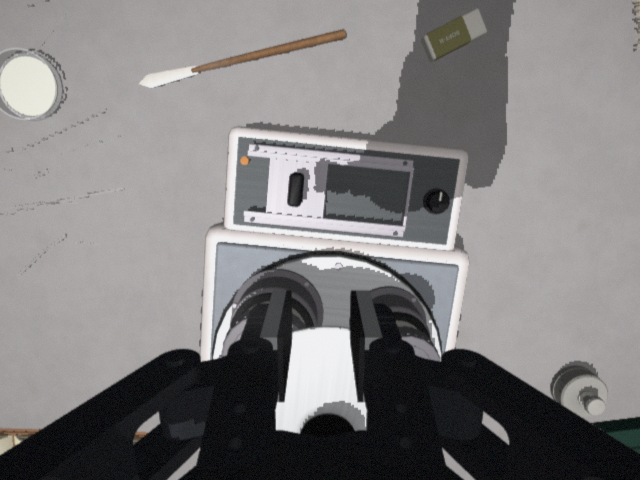

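```bash
python3 - <<'E'
from h import *
c=wcam(); crop(c['image'],220,120,480,260,3,'w26a.png'); print(tool()[0])
x,y,w=SH; ex=np.array([np.cos(w),np.sin(w)]); ey=np.array([-ex[1],ex[0]])
for u,v,z in [(296,186,77),(268,186,54),(326,190,54),(296,205,77)]:
    X=atz(c,u,v,z)[:2]-[x,y]; print(u,v,(X@ex).round(1),(X@ey).round(1))
E
```

```text
[493.8071764   15.46079231 254.60243978]
296 186 -153.6 -39.6
268 186 -149.9 -63.6
326 190 -151.2 -16.0
296 205 -139.1 -38.4
```

View pics/w26a.png

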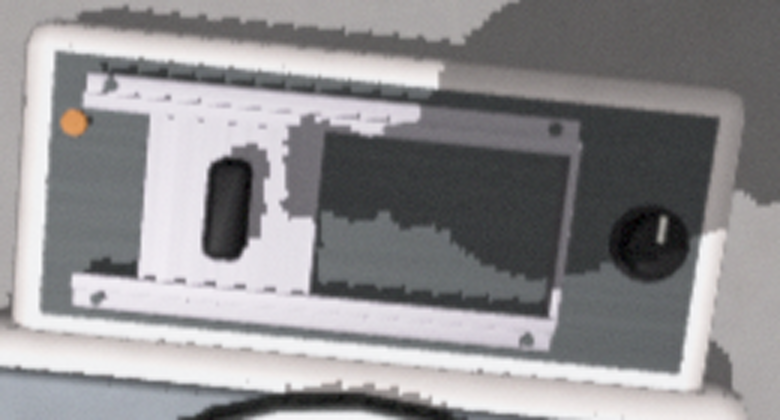

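```bash
python3 -m inch '0 0 0 0.1 0.74;1.5 -0.8 2 0 0.74;1.5 -0.8 2 0 0.74;0 0 2 0 0.74;0 0 0 0 0.74;0 0 0 0 0.74'; python3 - <<'E'
from h import *
d=go([456.9,-1,110],78.5)
E
```

```text
clock: 64.6
position: [454.1, 6.8, 196.2]
tool_rot: [-0.051, 0.111, 0.993, 0.0]
ft_force: [-0.2, -0.3, 0.4]
gripper_width: 22.2
jaw now 77.3 q7 1.45 w 22.2 z-axis [-0.101  0.012 -0.995] F [-0.2 -0.3  0.4] t 64.6
yaw(tool) -0.021 (alt 3.121)
pos [454.1   6.8 196.2] shift cm after yaw [-1.3  -0.63  8.53] len 8.7
```

```bash
python3 -m inch '-0.4 -0.3 2.5 -0.02 0.74;-0.4 -0.3 2.5 0 0.74;-0.3 0 2.5 0 0.74;0 0 0 0 0.74;0 0 0 0 0.74'; python3 - <<'E'
from h import *
d=go([456.9,-1,69],78.5)
c=wcam('w27.png'); print(proj(c,[456.9,-1,77])); sd=cam('side');crop(sd['image'],240,200,370,300,5,'s27.png')
E
```

```text
clock: 65.22
position: [461.4, 0.1, 123.1]
tool_rot: [-0.046, 0.101, 0.994, 0.002]
ft_force: [-0.1, 0.2, -0.1]
gripper_width: 22.7
jaw now 78.4 q7 1.57 w 22.7 z-axis [-0.092  0.013 -0.996] F [-0.1  0.2 -0.1] t 65.2
yaw(tool) -0.002 (alt 3.140)
pos [4.614e+02 1.000e-01 1.231e+02] shift cm after yaw [-0.08 -0.17  5.42] len 5.4
[319.74738659 274.01554363]
```

View pics/w27.png

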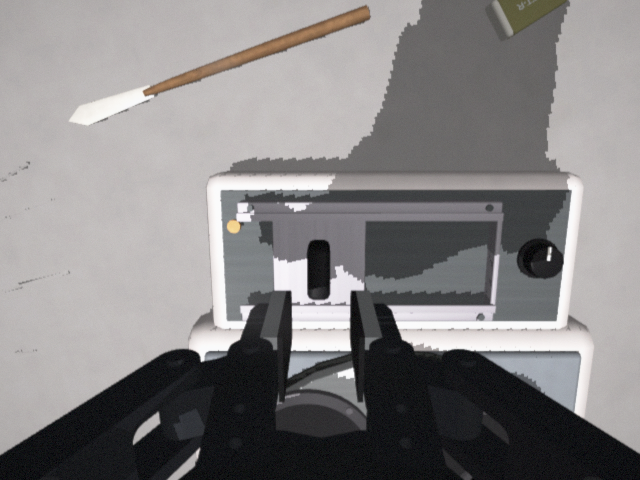

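View pics/s27.png

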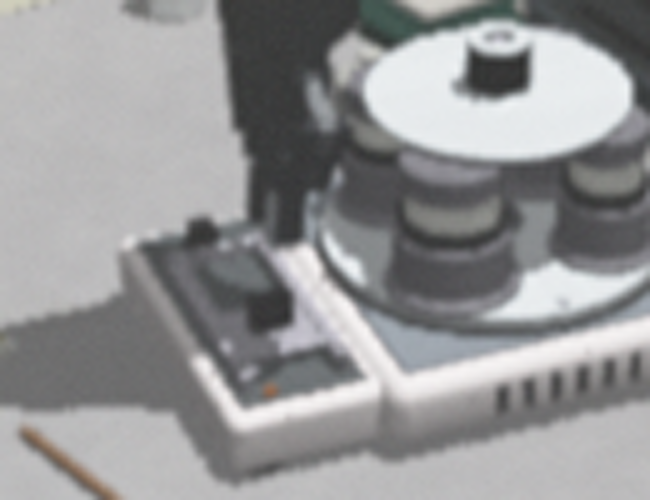

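```bash
python3 -m inch '0 -0.15 2 0 0.74;0 0 2 0 0.74;0 0 0.6 0 0.74;0 0 0 0 0.74'; python3 - <<'E'
from h import *
d=go([456,-1,69],78.5)
c=wcam('w28.png')
E
```

```text
clock: 65.82
position: [460.0, 0.2, 80.1]
tool_rot: [-0.042, 0.101, 0.994, 0.004]
ft_force: [0.5, -0.0, 0.9]
gripper_width: 22.2
jaw now 78.4 q7 1.63 w 22.2 z-axis [-0.083  0.016 -0.996] F [ 0.5 -0.   0.9] t 65.8
yaw(tool) -0.001 (alt 3.140)
pos [4.60e+02 2.00e-01 8.01e+01] shift cm after yaw [ 0.27 -0.2   1.14] len 1.2
```

View pics/w28.png

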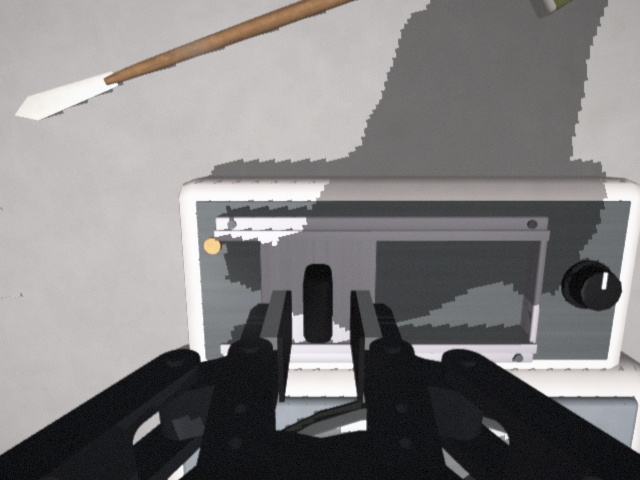

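```bash
python3 -m inch '0.3 -0.1 0.6 0 0.74;0 0 0.5 0 0.74;0 0 0 0 0.74'; python3 - <<'E'
from h import *
d=go([456,-1,69],78.5)
c=wcam('w29.png')
E
```

```text
clock: 66.25
position: [456.8, 0.2, 70.1]
tool_rot: [-0.041, 0.101, 0.994, 0.004]
ft_force: [-0.7, -0.5, 0.5]
gripper_width: 22.8
jaw now 78.4 q7 1.64 w 22.8 z-axis [-0.081  0.016 -0.997] F [-0.7 -0.5  0.5] t 66.2
yaw(tool) -0.001 (alt 3.140)
pos [4.568e+02 2.000e-01 7.010e+01] shift cm after yaw [ 0.04 -0.13  0.12] len 0.2
```

View pics/w29.png

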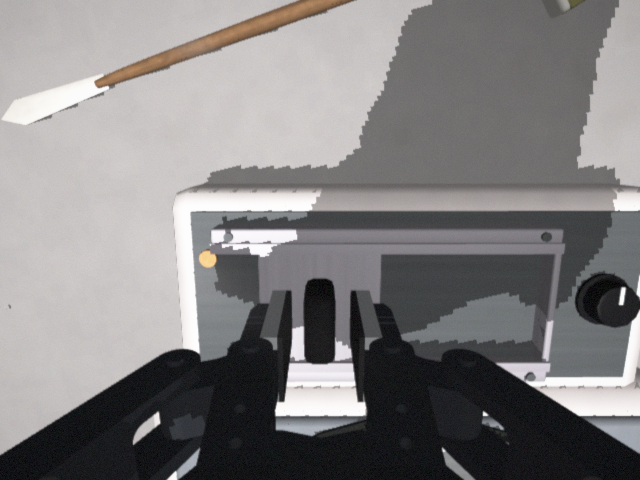

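```bash
python3 -m inch '0 1 0 0 0.74;0 1 0 0 0.74;0 1 0 0 0.74;0 1 0 0 0.74;0 0.5 0 0 0.74'; python3 - <<'E'
from h import *
x,y,w=SH; ex=np.array([np.cos(w),np.sin(w)]); ey=np.array([-ex[1],ex[0]])
p,R,s=tool(); d=p[:2]-[x,y]; print('xs,ys',(d@ex).round(1),(d@ey).round(1),p[2],R[:,2].round(3),s['ft_force'])
E
```

```text
clock: 66.92
position: [466.5, 47.0, 70.4]
tool_rot: [-0.041, 0.101, 0.994, 0.004]
ft_force: [-0.2, -0.9, 0.2]
gripper_width: 22.3
xs,ys -151.1 9.3 70.36719695143857 [-0.081  0.016 -0.997] [-0.1806491  -0.911459    0.17685717]
```

```bash
python3 -m inch '0 0.8 0 0 0.74;0 0.4 0 0 0.74'; python3 -m inch '0 0.3 0 0 0.74';python3 -m inch '0 0.2 0 0 0.74'; python3 - <<'E'
from h import *
x,y,w=SH; ex=np.array([np.cos(w),np.sin(w)]); ey=np.array([-ex[1],ex[0]])
p,R,s=tool(); d=p[:2]-[x,y]; print('xs,ys',(d@ex).round(1),(d@ey).round(1),p[2],R[:,2].round(3),s['ft_force'])
c=wcam('w30.png')
E
```

```text
clock: 67.18
position: [469.2, 59.7, 70.4]
tool_rot: [-0.041, 0.1, 0.994, 0.004]
ft_force: [-0.0, -1.1, 1.7]
gripper_width: 22.2
clock: 67.3
position: [469.2, 59.9, 70.3]
tool_rot: [-0.041, 0.101, 0.994, 0.002]
ft_force: [-2.9, -14.6, 5.4]
gripper_width: 22.2
clock: 67.42
position: [469.2, 59.7, 70.3]
tool_rot: [-0.042, 0.102, 0.994, 0.001]
ft_force: [-0.7, -5.8, 2.1]
gripper_width: 22.1
xs,ys -151.1 22.3 70.30037390678507 [-0.083  0.01  -0.997] [-0.73099843 -5.7841998   2.06783342]
```

View pics/w30.png

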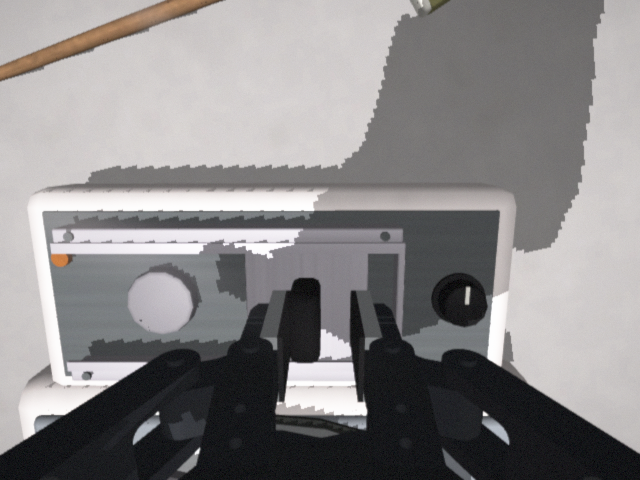

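```bash
python3 - <<'E'
from h import *
x,y,w=SH; ex=np.array([np.cos(w),np.sin(w)]); ey=np.array([-ex[1],ex[0]])
c=wcam()
for n,u,v,z in [('btn',161,302,50),('tabtop',306,320,77),('plateL',246,280,54),('plateR',367,280,54)]:
    X=atz(c,u,v,z); d=X[:2]-[x,y]; print(n,X.round(1),(d@ex).round(1),(d@ey).round(1))
crop(c['image'],30,180,500,380,1.6,'w30a.png')
E
```

```text
btn [456.2  -5.2  50. ] -150.9 -43.9
tabtop [464.5  54.4  77. ] -154.6 16.2
plateL [452.9  31.9  54. ] -161.4 -8.2
plateR [462.4  78.1  54. ] -161.4 39.0
```

View pics/w30a.png

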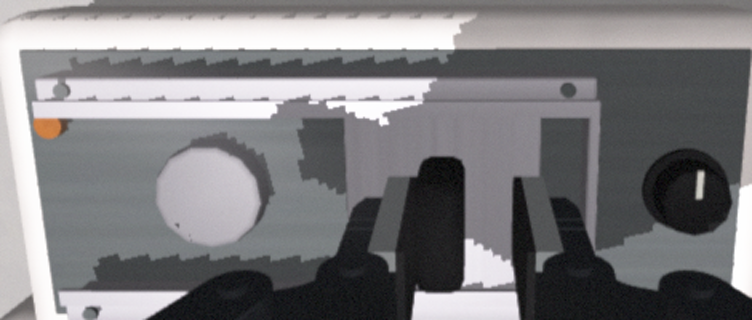

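```bash
python3 -m inch '0 -0.3 0 0 0.74;0 0 -1.5 0 0.74;0 0 -2 0 0.74;0 -1.5 -0.5 0 1;0 -2 0 0 1;0 -2 0 0 1;0 0 0 0 1'; python3 - <<'E'
from h import *
d=go([457.2,-5.2,75],78.5)
c=wcam('w31.png')
E
```

```text
clock: 68.4
position: [461.1, 0.5, 114.4]
tool_rot: [-0.04, 0.102, 0.994, 0.002]
ft_force: [0.4, 0.2, -0.2]
gripper_width: -0.0
jaw now 78.3 q7 1.59 w -0.0 z-axis [-0.079  0.012 -0.997] F [ 0.4  0.2 -0.2] t 68.4
yaw(tool) -0.003 (alt 3.138)
pos [461.1   0.5 114.4] shift cm after yaw [-0.04 -0.62  3.95] len 4.0
```

View pics/w31.png

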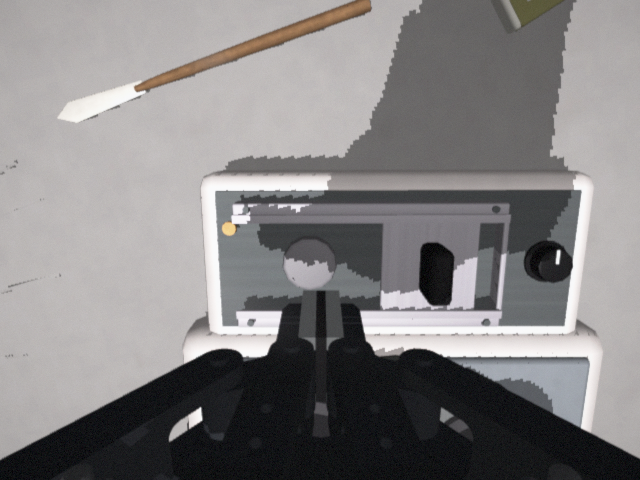

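```bash
python3 -m inch '0 -0.6 1.5 0 1;0 0 1.5 0 1;0 0 1 0 1;0 0 0 0 1'; python3 - <<'E'
from h import *
d=go([457.0,-5.2,60],78.5)
E
```

```text
clock: 68.95
position: [456.1, -2.3, 70.6]
tool_rot: [-0.041, 0.1, 0.994, 0.002]
ft_force: [0.1, 0.1, -0.5]
gripper_width: -0.2
jaw now 78.6 q7 1.65 w -0.2 z-axis [-0.081  0.013 -0.997] F [ 0.1  0.1 -0.5] t 69.0
yaw(tool) 0.001 (alt -3.141)
pos [456.1  -2.3  70.6] shift cm after yaw [-0.24 -0.27  1.04] len 1.1
```

```bash
python3 -m inch '-0.25 -0.3 0.3 0 1;-0.03 0 0.4 0 1'; python3 -m inch '-0.03 0 0.3 0 1';  python3 -m inch '-0.03 0 0.2 0 1'; python3 -m inch '-0.02 0 0.2 0 1'
```

```text
clock: 69.2
position: [458.3, -5.7, 63.2]
tool_rot: [-0.041, 0.099, 0.994, 0.002]
ft_force: [0.2, 0.4, 0.0]
gripper_width: -0.2
clock: 69.32
position: [458.3, -5.7, 60.1]
tool_rot: [-0.041, 0.099, 0.994, 0.002]
ft_force: [-2.2, 0.6, 2.3]
gripper_width: -0.3
clock: 69.45
position: [458.3, -5.6, 58.1]
tool_rot: [-0.041, 0.099, 0.994, 0.003]
ft_force: [-2.1, -0.5, 3.8]
gripper_width: -0.3
clock: 69.58
position: [458.3, -5.6, 56.3]
tool_rot: [-0.041, 0.099, 0.994, 0.003]
ft_force: [-1.7, -0.3, 11.8]
gripper_width: -0.2
```

```bash
python3 -m inch '-0.01 0 0.15 0 1;-0.01 0 0.1 0 1'; python3 -m inch '0 0 -0.5 0 1;0 0 -1.5 0 1;0 0 -2 0 1;0 0.3 -1 0 0.74;0 2 0 0 0.74;0 2 0 0 0.74;0 1.6 0 0 0.74;0 0 0 0 0.74'; python3 - <<'E'
from h import *
x,y,w=SH; ex=np.array([np.cos(w),np.sin(w)]); ey=np.array([-ex[1],ex[0]])
T=np.array([x,y])-151*ex+17*ey; print(T)
d=go([T[0]+.8,T[1],69],78.5)
c=wcam('w32.png')
E
```

```text
clock: 69.82
position: [458.4, -5.7, 56.1]
tool_rot: [-0.042, 0.1, 0.994, 0.004]
ft_force: [-5.0, -0.9, 18.2]
gripper_width: 0.1
clock: 70.82
position: [476.6, 53.6, 110.3]
tool_rot: [-0.039, 0.1, 0.994, 0.004]
ft_force: [0.2, -0.3, -0.6]
gripper_width: 22.2
[468.19810581  54.51815777]
jaw now 78.5 q7 1.50 w 22.2 z-axis [-0.077  0.016 -0.997] F [ 0.2 -0.3 -0.6] t 70.8
yaw(tool) 0.001 (alt -3.141)
pos [476.6  53.6 110.3] shift cm after yaw [ 0.43 -0.07  4.18] len 4.2
```

View pics/w32.png

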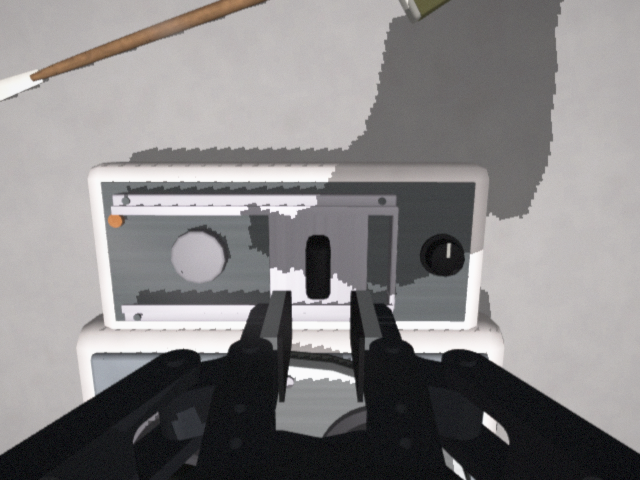

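```bash
python3 -m inch '0.2 -0.07 1.5 0 0.74;0.2 0 1.5 0 0.74;0 0 0.7 0 0.74;0 0 0 0 0.74'; python3 - <<'E'
from h import *
d=go([469,54.5,69],78.5)
c=wcam('w33.png')
E
```

```text
clock: 71.38
position: [467.6, 51.1, 70.2]
tool_rot: [-0.04, 0.102, 0.994, 0.003]
ft_force: [-0.2, 0.2, 0.2]
gripper_width: 22.3
jaw now 78.3 q7 1.54 w 22.3 z-axis [-0.08   0.015 -0.997] F [-0.2  0.2  0.2] t 71.4
yaw(tool) -0.004 (alt 3.138)
pos [467.6  51.1  70.2] shift cm after yaw [-0.08  0.36  0.11] len 0.4
```

View pics/w33.png

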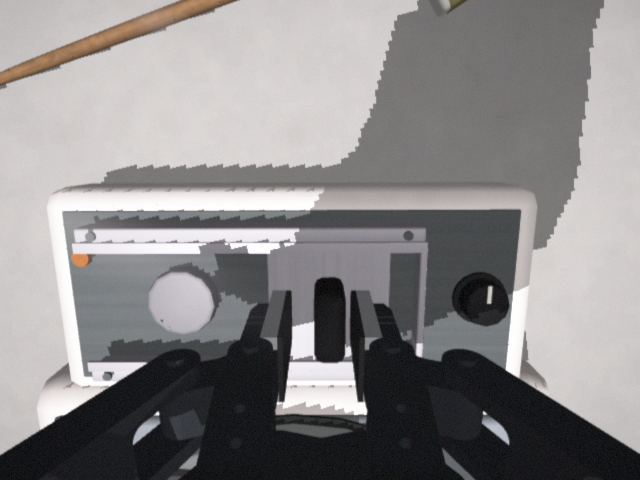

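```bash
python3 -m inch '0 -1 0 0 0.74;0 -1 0 0 0.74;0 -1 0 0 0.74;0 -1 0 0 0.74;0 -0.9 0 0 0.74'; python3 - <<'E'
from h import *
x,y,w=SH; ex=np.array([np.cos(w),np.sin(w)]); ey=np.array([-ex[1],ex[0]])
p,R,s=tool(); d=p[:2]-[x,y]; print('xs,ys',(d@ex).round(1),(d@ey).round(1),p[2],R[:,2].round(3),s['ft_force'])
E
```

```text
clock: 72.05
position: [458.0, 0.7, 71.4]
tool_rot: [-0.039, 0.102, 0.994, 0.004]
ft_force: [0.9, 1.0, -0.3]
gripper_width: 22.2
xs,ys -150.2 -37.8 71.36113935062926 [-0.077  0.016 -0.997] [ 0.85739798  0.97276687 -0.30255022]
```

```bash
python3 -m inch '0 -0.6 0 0 0.74;0 -0.3 0 0 0.74'; python3 -m inch '0 -0.3 0 0 0.74';python3 -m inch '0 -0.2 0 0 0.74'; python3 - <<'E'
from h import *
x,y,w=SH; ex=np.array([np.cos(w),np.sin(w)]); ey=np.array([-ex[1],ex[0]])
p,R,s=tool(); d=p[:2]-[x,y]; print('xs,ys',(d@ex).round(1),(d@ey).round(1),p[2],R[:,2].round(3),s['ft_force'])
c=wcam('w34.png')
for n,u,v,z in [('tabtop',332,320,77)]:
    X=atz(c,u,v,z); d=X[:2]-[x,y]; print(n,X.round(1),(d@ex).round(1),(d@ey).round(1))
E
```

```text
clock: 72.3
position: [455.9, -9.4, 71.4]
tool_rot: [-0.039, 0.102, 0.994, 0.004]
ft_force: [0.3, 1.9, -1.9]
gripper_width: 22.4
clock: 72.42
position: [455.7, -10.7, 71.5]
tool_rot: [-0.039, 0.102, 0.994, 0.005]
ft_force: [2.6, 11.7, -3.4]
gripper_width: 22.2
clock: 72.55
position: [455.7, -10.6, 71.4]
tool_rot: [-0.039, 0.101, 0.994, 0.006]
ft_force: [1.6, 7.5, -2.9]
gripper_width: 22.3
xs,ys -150.2 -49.3 71.42550219028544 [-0.076  0.021 -0.997] [ 1.59364898  7.50196255 -2.85556313]
tabtop [453.2  -7.5  77. ] -153.3 -46.8
```

View pics/w34.png

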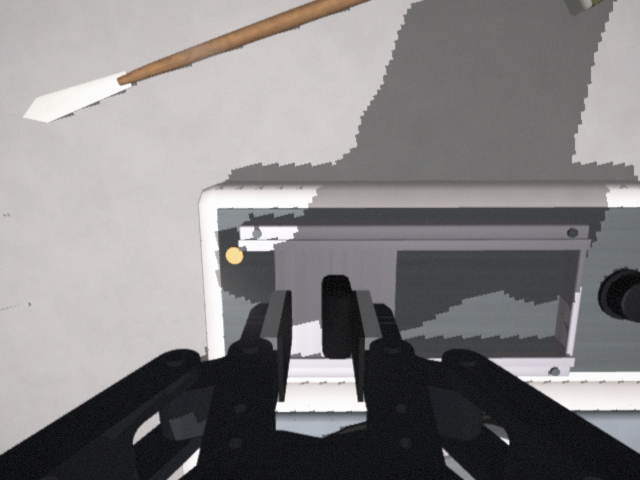

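Stop reached at ys ≈ −49.3 (exactly as predicted for closed). Back off, rise, and check the whole scene.

```bash
python3 -m inch '0 0.4 0 0 0.74;0 0.1 -1 0 0.74;0 0 -2.5 0 0.74;0 0 -2.5 0 0.74;0.5 0 -3 0 0.74;1 0 -3 0 0.74;0 -2 -1 0 0.74;0 0 0 0 0.74'; python3 -m inch '0 -3 -1 0 0.5;0 -3 -1 0 0.2;0 -3 0 0 0;0 -3 0 0 0;0 -3 0 0 0;0 0 0 0 0'; python3 - <<'E'
from h import *
p,R,s=tool(); print(p,s['ft_force'],s['clock'])
c=wcam('w35.png'); t=cam('top'); crop(t['image'],230,145,380,295,5,'t35.png'); sd=cam('side');crop(sd['image'],240,160,410,300,4.5,'s35.png'); cv2.imwrite('pics/topfull.png',t['image'][:,:,::-1])
E
```

```text
clock: 73.6
position: [448.1, -29.1, 209.1]
tool_rot: [-0.038, 0.102, 0.994, 0.005]
ft_force: [0.8, -0.3, -0.6]
gripper_width: 21.9
clock: 74.35
position: [415.4, -181.4, 224.1]
tool_rot: [-0.043, 0.104, 0.994, 0.004]
ft_force: [0.2, -0.1, -0.1]
gripper_width: 85.2
[ 415.39784042 -181.43296499  224.06984389] [ 0.23887057 -0.0590214  -0.11963535] 74.35
```

View pics/t35.png

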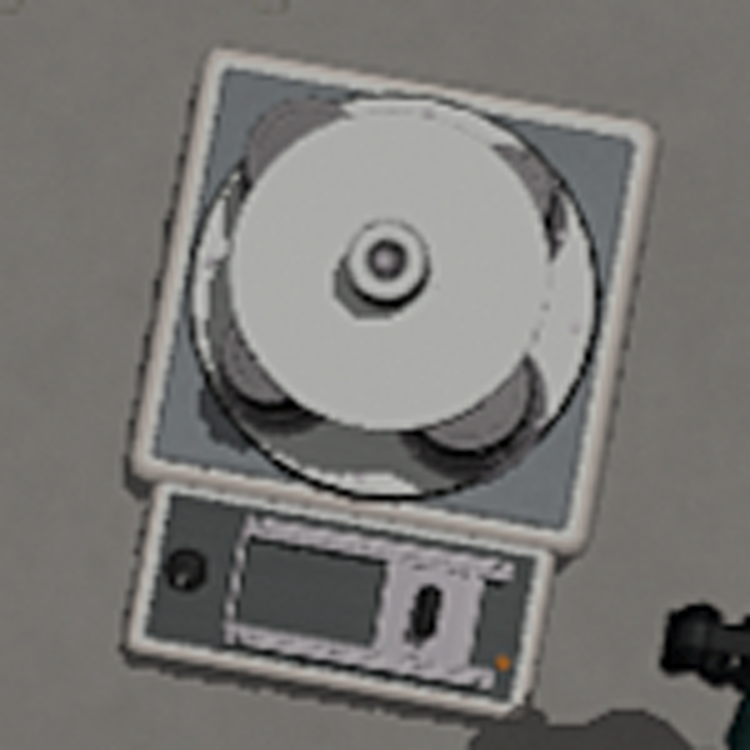

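View pics/s35.png

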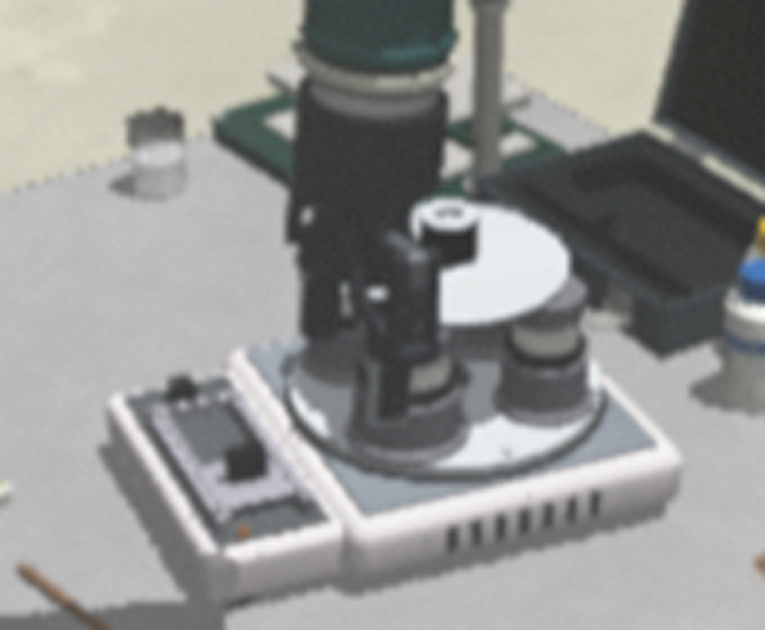

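View pics/topfull.png

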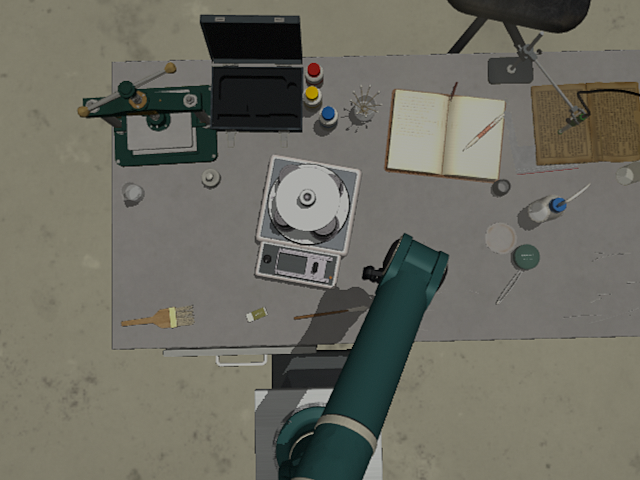

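```bash
python3 -c "
from cell import arm
print(arm.sign_off())"
```

```text
the job is handed in; nothing more can be done
None
```

The shaker is loaded and the job is handed in at about 74 s on the robot's clock; sign-off gives no verdict.

- **Pots:** All four were there, and each is in a holder of its own size. Contact came 1–2 mm above the expected height for three of them, because the tool was slightly tilted. I backed off and let those settle the last bit. The hardest push I read was about 6 to 7 N with the pot's weight added (up to 4.9 N at the wrist), under the 8 N limit. In the wrist pictures the caps matched the expected resting height and position for all four.
- **Hold-down disc:** It went over the pin without sideways contact. It lies flat on the shoulder and looked centred in the top and side pictures.
- **Guard and button:** I pushed the guard to its open stop, about 60 mm from the button. I pressed the button to its hard stop (about 18 N), then pushed the guard back to its closed stop (about 12 N). The final top picture shows the guard tab over where the button was.
- **Other items:** In the last full top picture the eraser and round weight are where they started. The petri dish is not visible there because the arm hides it, so I did not check it. Nothing was seen to be knocked aside during the run.

One thing drifted: the tool tilted as much as about 6° in fast moves and turns, and rows cannot correct tilt. I slowed the later carries so the tilt stayed nearly the same between grasp and placement.

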